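# Close up the wood stabilising pot

## Task

Thread all the wooden ring blanks lying on the brown paper onto the upright rod inside the steel pot, one flat on top of the other, then put the lid on so that it lies fully down on the rim with its four ears between the cheeks of the pot's ears. Only then clamp it evenly by its four black knobs, clockwise and always crosswise (a knob, the one opposite, then the other two): in a first round turn each about halfway, and only when all four are there, in a second crosswise round turn each on to its stop. Leave the other things on the bench where they are.

Things in the scene. Friction and masses are not known exactly. Their poses are not given: they have to be found in the camera images.
- pot: fixed open steel pot, 156 mm outside, 148 mm inside diameter, rim 120 mm up; origin: centre of its underside, z up. Gauge and brass hose nipple stick out up to 35 mm below the rim on its +x side
- pot_rim (a point): centre of the pot's mouth, level with the rim, axes as the pot's. Four aluminium ears stand out from the rim at 45, 135, 225, 315 degrees from the pot's x axis, 86 mm from the axis, tops level with the rim; each has two upright cheeks 8 mm higher, 48 mm apart inside, between which a lid ear drops
- pot_rod (a point): foot of the upright steel rod on the pot's axis, on top of the trivet plate (124 mm across) that the lowest blank rests on, 20 mm above the bench. The rod is 14 mm thick, tapers to 6 mm over its top 10 mm, and ends 90 mm above this point, 10 mm below the rim
- lid: the pot's loose aluminium lid, about 0.65 kg: plate 168 mm across, 8 mm thick, four ears 36 mm wide (86 mm from the axis, at 45, 135, 225, 315 degrees from its x axis), below it a rubber plug 140 mm across, 8 mm deep. Origin: centre of the plug's underside, z up; plate top at z = 16 mm. Seated, the origin is 8 mm below the rim; any of the four quarter-turn positions will do
- lid_handle (a point): middle of the lid's black bridge handle: a level bar 90 mm long (along the lid's x axis), 14 mm wide and 14 mm high, 50 mm above the lid's origin; 27 mm free below it between its two posts, which stand 37 mm either side
- knob1 (a joint): turn of clamp knob 1 in rad: 0 fully open, grows clockwise seen from above, hard stop at 2.4 (fully tight); stays where it is left, with a friction of 0.08 N m. Going round the lid the knobs are 1, 2, 3, 4 (1 faces 3 across it, 2 faces 4)
- knob1_grip (a point): grip of clamp knob 1, on its axis 23 mm above the lid's plate: a black upright bar, 36 mm long (along this point's x axis, which turns with the knob), 12 mm thick, from 8 to 34 mm above the plate, on a round foot 28 mm across. On the lid's ear at 45 degrees; open, the bar points at the lid's axis
- knob2 (a joint): turn of clamp knob 2 in rad: 0 fully open, grows clockwise seen from above, hard stop at 2.4 (fully tight); stays where it is left, with a friction of 0.08 N m. Going round the lid the knobs are 1, 2, 3, 4 (1 faces 3 across it, 2 faces 4)
- knob2_grip (a point): grip of clamp knob 2, on its axis 23 mm above the lid's plate: a black upright bar, 36 mm long (along this point's x axis, which turns with the knob), 12 mm thick, from 8 to 34 mm above the plate, on a round foot 28 mm across. On the lid's ear at 135 degrees; open, the bar points at the lid's axis
- knob3 (a joint): turn of clamp knob 3 in rad: 0 fully open, grows clockwise seen from above, hard stop at 2.4 (fully tight); stays where it is left, with a friction of 0.08 N m. Going round the lid the knobs are 1, 2, 3, 4 (1 faces 3 across it, 2 faces 4)
- knob3_grip (a point): grip of clamp knob 3, on its axis 23 mm above the lid's plate: a black upright bar, 36 mm long (along this point's x axis, which turns with the knob), 12 mm thick, from 8 to 34 mm above the plate, on a round foot 28 mm across. On the lid's ear at 225 degrees; open, the bar points at the lid's axis
- knob4 (a joint): turn of clamp knob 4 in rad: 0 fully open, grows clockwise seen from above, hard stop at 2.4 (fully tight); stays where it is left, with a friction of 0.08 N m. Going round the lid the knobs are 1, 2, 3, 4 (1 faces 3 across it, 2 faces 4)
- knob4_grip (a point): grip of clamp knob 4, on its axis 23 mm above the lid's plate: a black upright bar, 36 mm long (along this point's x axis, which turns with the knob), 12 mm thick, from 8 to 34 mm above the plate, on a round foot 28 mm across. On the lid's ear at 315 degrees; open, the bar points at the lid's axis
- blank1: drilled wooden ring blank (there are two to four; None if absent): 56 mm across, 22 mm high, 22 mm bore, about 50 g; origin: centre of its underside, z along the bore. The blanks start lying flat, apart, on a thin sheet of brown paper on the bench
- blank2: drilled wooden ring blank (there are two to four; None if absent): 56 mm across, 22 mm high, 22 mm bore, about 50 g; origin: centre of its underside, z along the bore. The blanks start lying flat, apart, on a thin sheet of brown paper on the bench
- blank3: drilled wooden ring blank (there are two to four; None if absent): 56 mm across, 22 mm high, 22 mm bore, about 50 g; origin: centre of its underside, z along the bore. The blanks start lying flat, apart, on a thin sheet of brown paper on the bench
- blank4: drilled wooden ring blank (there are two to four; None if absent): 56 mm across, 22 mm high, 22 mm bore, about 50 g; origin: centre of its underside, z along the bore. The blanks start lying flat, apart, on a thin sheet of brown paper on the bench
- tin: bystander, to be left alone: closed steel tin, 48 mm across, 45 mm tall
- compound_bar: bystander, to be left alone: brown bar of polishing compound, 34 x 60 x 30 mm
- handle_block: bystander, to be left alone: dark wooden handle block, 30 x 70 x 25 mm
- jar: bystander, to be left alone: glass jar with steel cap, 52 mm across, 70 mm tall
- sanding_block: bystander, to be left alone: cork sanding block, 100 x 60 x 32 mm
- brush: bystander, to be left alone: hand brush lying down
- driver: bystander, to be left alone: screwdriver lying down
Not all that is in view belongs to the job. What is shaped like the blank1 but green, orange or turquoise is not meant.

How it is judged:
By the outcome, as a careful person would: the job done as asked, in the order asked, and still so for the second after the job is handed in, with the robot touching nothing.
Of blank1, blank2, blank3, blank4 only 2 to 4 are there at a start; the rules pass over those that are not, and their reading is None.
At some moment in a run one of blank1, blank2, blank3, blank4 may be knocked a few centimetres aside while the robot is not near it.
Once in a run the grip may slacken for a moment while it holds something.
It also fails if it takes over 210 s, if anything falls off the work surface, if the arm or the gripper's body presses on something with over 40 N, if the wrist force passes 120 N, or if a joint passes its speed limit or range.

## Robot

A 6-joint arm with a two-finger parallel gripper is mounted at the origin on the work surface. World frame = base frame: x ahead of the robot, y to its left, z up, the work surface at z = 0. Lengths are in m, angles in rad, forces in N, time in s.
With the tool pointing down it reaches from about 0.375 to 0.9 m from the base axis. Payload 3.1 kg.
Tool frame: the origin (TCP) lies at the very end of the fingers, on their centre line; the grasp point (between the pads) lies 19 mm behind it; z points along the fingers, y is the direction in which the jaws open and shut (so a half turn about z gives the same grasp; the last joint's range is limited). The gripper opens to 87 mm and grips with 3 to 60 N. Pads are 19 mm wide; open, the fingers measure 117 mm over their backs; the gripper's body (75 mm by 190 mm) begins 51 mm behind the grasp point.
Start: joints at [0.929, 0.527, 1.433, -0, 1.181, -0.178], TCP at [0.279, 0.559, 0.223] pointing down, gripper open.
Joint ranges: [-3.08, 3.08], [-0.75, 2.2], [0.22, 2.44], [-1.43, 4.57], [0, 2.65], [-2.85, 2.85]. Speed limits (rad/s): [2.79, 2.79, 3.14, 3.14, 3.14, 3.14].

## Interface

Orientations are given as a unit quaternion [w, x, y, z].
In Python, from cell import state, vision, order gives the robot as it stands.
- The arm moves only by the shell command python3 -m handwheel 'ROWS' [FORCE]. ROWS is JSON, a list of rows, each an object with "gripper": the closure, from 0 (fully open) to 1 (shut); "xyz": the shift along the tool's x, y, z in mm, a list of three; "rot": the turn, a rotation vector about the tool's x, y, z in rad, a list of three. In form: [{"gripper": gripper, "xyz": [x, y, z], "rot": [wx, wy, wz]}, ...]. A call has 1 to 20 rows; each row shifts and turns the commanded pose from where the row before left it, along the tool's axes as they then stand; what a row does not reach is not made up. A row lasts 1/10 s, in which the tool goes at most 50 mm and 8.59 degrees, less where a joint would pass 70% of its speed; a pose out of reach is approached as far as the arm can. A call is refused whole if a number of a shift passes 50 or a number of a turn 0.15, either way. A call with a gripper value outside its range is refused whole. The fingers move at their own pace and stop on an object; FORCE is the grip in N (left out, the last holds). Time passes only in rows, so rows that do not move let the fingers close. It gives the time, the measured TCP pose, the force and the opening at its end, in the units of the state.
- state(): the state, without advancing time (a new reading comes with each control period).
- vision.get_image(name): name is "scene" or "top"; returns (picture, depth): 384x512x3 uint8, blue, green, red; 384x512 float32, m along the optical axis (not along the pixel's ray), 0 where there is no reading.
- vision.get_calibration(name): a dict with "K" (3x3 intrinsics, pixels), "extrinsics" (4x4, takes a point from world to camera coordinates). Camera axes: x right, y down, z forward; pixel columns grow to the right and rows downward; lengths in m; the calibration is good to about 2 mm. A picture is of the moment at which its call begins. get_calibration takes no time and is no camera call.
- order.hand_in(): hands the job in, once; it reports no verdict.
The state is a dict: "clock": time; "joint_positions": joint angles; "joint_velocities": joint speeds; "effort": joint torques, N m; "tool_pos": TCP position; "tcp_rot": TCP orientation; "ft_force": force on the tool from outside, world axes, zero at the start; "wrist_torque": the same for the moment, N m; "finger_gap": finger opening in m.
Only numpy, scipy, OpenCV 4.12 (cv2) and the standard library are available. Lean on these libraries where they do the work, as an engineer would, in place of code of your own. Each camera call takes 0.05 s, during which the arm holds its last target.

## Working session

There is one attempt and no reset: what is moved stays moved. The work goes in short steps, Python scripts to look and compute and a shell command to move; the robot and the scene stay as the last step left them, time stands still between calls to the robot, and variables do not carry over. Pictures are saved under pics/ and viewed, and the job is handed in when it is done.

```bash
ls; mkdir -p pics; cat > h.py <<'E'
import numpy as np, cv2
from cell import state, vision, order
def shot(name,fn):
    im,d=vision.get_image(name); cv2.imwrite(f'pics/{fn}.png',im); np.savez(f'pics/{fn}.npz',im=im,d=d)
    return im,d
def pts(name,d):
    c=vision.get_calibration(name);K=np.array(c['K']);T=np.array(c['extrinsics'])
    v,u=np.mgrid[:d.shape[0],:d.shape[1]]
    P=np.stack([(u-K[0,2])/K[0,0]*d,(v-K[1,2])/K[1,1]*d,d],-1)
    W=(P-T[:3,3])@T[:3,:3]
    W[d==0]=np.nan
    return W
def proj(name,p):
    c=vision.get_calibration(name);K=np.array(c['K']);T=np.array(c['extrinsics'])
    q=K@(T[:3,:3]@np.array(p)+T[:3,3]); return q[:2]/q[2]
E
python3 - <<'E'
from h import *
print(state())
for n in ('top','scene'):
    im,d=shot(n,n+'0'); W=pts(n,d); print(n,vision.get_calibration(n))
    cv2.imwrite(f'pics/{n}0b.png',cv2.resize(im,(800,600)))
E
```

```text
pics
{'clock': 0.0, 'joint_positions': array([ 9.29478982e-01,  5.28471735e-01,  1.43391256e+00, -2.17174591e-05,
        1.18136722e+00, -1.78507220e-01]), 'joint_velocities': array([-0.00082759,  0.00052478,  0.00080192, -0.00101839, -0.0012366 ,
        0.00041304]), 'effort': array([ 6.09532599e-04, -4.40040600e+01, -1.76594442e+01,  6.33005239e-02,
        5.83419052e-02, -1.68574493e-04]), 'tool_pos': array([0.27857842, 0.55866311, 0.22156494]), 'tcp_rot': array([-4.20976119e-04,  2.29341203e-01,  9.73345492e-01, -9.94010573e-04]), 'ft_force': array([ 0.03128663, -0.5615007 , -0.5067685 ]), 'wrist_torque': array([ 0.00021107, -0.01818392,  0.00048584]), 'finger_gap': 0.08727392140519724}
top {'K': array([[479.04661956,   0.        , 262.73009797],
       [  0.        , 479.04661956, 188.94104833],
       [  0.        ,   0.        ,   1.        ]]), 'extrinsics': array([[-0.01236593, -0.99978905, -0.01639949,  0.02983488],
       [-0.98180079,  0.01524853, -0.18930051,  0.56280051],
       [ 0.18951065,  0.01376016, -0.98178224,  1.37941718],
       [ 0.        ,  0.        ,  0.        ,  1.        ]])}
scene {'K': array([[386.7616347 ,   0.        , 254.33321527],
       [  0.        , 386.7616347 , 193.33333986],
       [  0.        ,   0.        ,   1.        ]]), 'extrinsics': array([[ 0.86741107,  0.49756633,  0.00507806, -0.4633797 ],
       [ 0.43118798, -0.74652155, -0.50673711, -0.18207896],
       [-0.24834445,  0.44173898, -0.86208568,  1.18414714],
       [ 0.        ,  0.        ,  0.        ,  1.        ]])}
```

View pics/top0b.png

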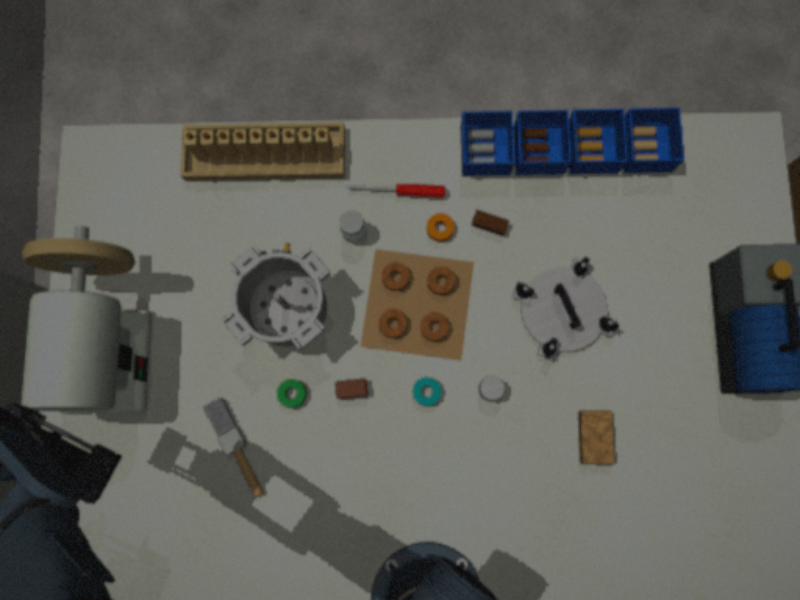

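View pics/scene0b.png

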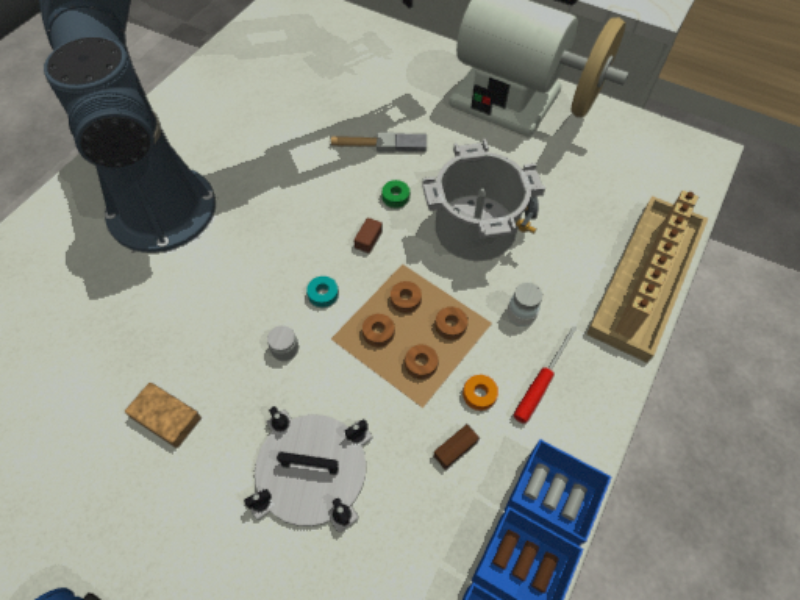

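The top view shows four brown blanks at about (397,275), (441,280), (393,323) and (435,327) of the 800x600 picture. The pot is at (280,297) and the lid at (565,308). Next I measure them.

```bash
cat >> h.py <<'E'
from scipy.optimize import least_squares
def circ(P,r=None):
    c0=P.mean(0)
    if r: return least_squares(lambda c:np.hypot(*(P-c).T)-r,c0,loss='soft_l1',f_scale=.001).x
    s=least_squares(lambda c:np.hypot(*(P-c[:2]).T)-c[2],[*c0,.05],loss='soft_l1',f_scale=.001); return s.x
def blanks(name,im,d,zlo=.012,zhi=.035,box=None):
    W=pts(name,d)
    hsv=cv2.cvtColor(im,cv2.COLOR_BGR2HSV)
    m=(W[...,2]>zlo)&(W[...,2]<zhi)&(hsv[...,0]<13)&(hsv[...,1]>90)
    if box: m&=(W[...,0]>box[0])&(W[...,0]<box[1])&(W[...,1]>box[2])&(W[...,1]<box[3])
    n,l,st,ce=cv2.connectedComponentsWithStats(m.astype(np.uint8),connectivity=4)
    out=[]
    for i in range(1,n):
        if st[i,4]<60: continue
        P=W[l==i]; top=P[P[:,2]>np.percentile(P[:,2],50)-.006]
        h=cv2.convexHull((top[:,:2]*1e4).astype(np.int32))[:,0]/1e4
        c,r=cv2.minEnclosingCircle((top[:,:2]*1000).astype(np.float32))
        cf=circ(h.astype(float))
        out.append((st[i,4],np.round(ce[i],1),np.round(np.array(c),1),round(r,1),np.round(cf*1000,1),round(np.median(top[:,2])*1000,1)))
    return out
E
python3 - <<'E'
from h import *
for n in ('top','scene'):
    z=np.load(f'pics/{n}0.npz');im,d=z['im'],z['d']
    print(n); [print(b) for b in blanks(n,im,d)]
    W=pts(n,d)
    # pot rim
    cpx={'top':(280*.64,297*.64),'scene':(483*.64,190*.64)}[n]
    v,u=np.mgrid[:384,:512]
    near=np.hypot(u-cpx[0],v-cpx[1])<60
    m=near&(W[...,2]>.114)&(W[...,2]<.124)
    P=W[m]; print('rim',len(P),P.mean(0)); c=circ(P[:,:2]); 
    r=np.hypot(*(P[:,:2]-c[:2]).T); Q=P[r<.08]; c=circ(Q[:,:2]); print(c, np.median(P[:,2]))
    r=np.hypot(*(P[:,:2]-c[:2]).T); E=P[(r>.084)]; a=np.arctan2(E[:,1]-c[1],E[:,0]-c[0])
    print('ears r',len(E), np.degrees(np.angle(np.exp(4j*a).mean()))/4)
    m=near&(W[...,2]>.125)&(W[...,2]<.14);P=W[m];print('cheeks',len(P)); a=np.arctan2(P[:,1]-c[1],P[:,0]-c[0]); print(np.degrees(np.angle(np.exp(4j*a).mean()))/4, np.degrees(np.sort(a))[::12].round())
    # rod
    m=near&(np.hypot(W[...,0]-c[0],W[...,1]-c[1])<.02)&(W[...,2]>.085)&(W[...,2]<.115); print('rod',W[m].mean(0) if m.any() else None,m.sum())
    # lid
    cpx={'top':(565*.64,308*.64),'scene':(310*.64,465*.64)}[n]
    near=np.hypot(u-cpx[0],v-cpx[1])<60
    m=near&(W[...,2]>.011)&(W[...,2]<.022);P=W[m]; c=P[:,:2].mean(0)
    k=near&(W[...,2]>.036)&(W[...,2]<.07);Q=W[k]
    r=np.hypot(*(Q[:,:2]-c).T)
    H=Q[(r<.05)&(Q[:,2]>.05)]; b=cv2.minAreaRect((H[:,:2]*1000).astype(np.float32)); print('handle',len(H),H.mean(0),b)
    Kn=Q[(r>.06)&(Q[:,2]>.044)]; a=np.arctan2(Kn[:,1]-c[1],Kn[:,0]-c[0])
    print('lid plate',c,len(P),np.median(P[:,2]))
    ks=[]
    lab=np.floor((np.degrees(a)-np.degrees(np.angle(np.exp(4j*a).mean()))/4+45)/90)
    for L in np.unique(lab): q=Kn[lab==L]; print('knob',q.mean(0)*1000,len(q)); ks.append(q.mean(0))
    print('knob mean',np.mean(ks,0))
E
```

```text
top
(np.int32(207), array([268.9, 121.3]), array([784.7,   1.6]), 49.3, array([722.7,   8.2,  77.1]), np.float64(24.1))
(np.int32(77), array([314.4, 143.5]), array([ 708.1, -138.5]), 28.1, array([ 708.6, -141.5,   21.5]), np.float64(25.4))
(np.int32(191), array([224.4, 248.5]), array([389.1, 138.4]), 30.0, array([388.9, 138.2,  28. ]), np.float64(29.9))
rim 1048 [0.55202552 0.26757675 0.11998099]
[0.55324494 0.26694328 0.07610397] 0.12017876744172612
ears r 448 39.87026646514271
cheeks 203
40.36336318277901 [-175. -156. -137. -124.  -69.  -65.  -50.  -34.  -28.   24.   38.   54.
   57.  111.  115.  128.  146.]
rod [0.55302354 0.2661854  0.10203573] 23
handle 144 [ 0.54169721 -0.27503878  0.05665252] ((541.5126953125, -275.17938232421875), (90.1312026977539, 13.82729434967041), 22.426572799682617)
lid plate [ 0.54023234 -0.27518467] 2020 0.016639608113004675
knob [ 507.05857187 -354.6165429    50.06431061] 51
knob [ 619.82590482 -309.32128037   49.88495185] 46
knob [ 575.1352691  -196.69183046   50.73430347] 53
knob [ 463.00663555 -241.94436918   50.16127406] 47
knob mean [ 0.5412566 
[... 559 characters left out ...]
.55403592 0.26464392 0.07603547] 0.12069857024662148
ears r 503 40.03783135222288
cheeks 149
39.27997965650168 [-162. -157. -126. -123.  -67.  -36.  -33.   24.   28.   58.  113.  124.
  147.]
rod [0.55453832 0.26346006 0.10002598] 37
handle 259 [ 0.54177011 -0.2776574   0.05678108] ((540.8487548828125, -277.2382507324219), (89.6699447631836, 14.80453872680664), 21.22929573059082)
lid plate [ 0.54347605 -0.28088321] 3660 0.016881850856818585
knob [ 507.25575604 -356.29195976   49.90785385] 95
knob [ 619.83988085 -311.38844424   49.95660368] 92
knob [ 575.20549844 -199.55221386   50.05013518] 81
knob [ 463.35433812 -243.6315509    50.34293489] 76
knob mean [ 0.54141387 -0.27771604  0.05006438]
```

```bash
python3 - <<'E'
from h import *
z=np.load('pics/top0.npz');im,d=z['im'],z['d']
hsv=cv2.cvtColor(im,cv2.COLOR_BGR2HSV);W=pts('top',d)
for (u,v) in [(254,167),(282,172),(252,199),(278,203),(250,220)]:
    print(hsv[v,u+0],W[v,u].round(3), W[v,u].round(3),W[v-6:v+7,u-12:u+13,2].max())
E
sed -i 's/&(hsv\[...,0\]<13)&(hsv\[...,1\]>90)//' h.py
python3 - <<'E'
from h import *
for n in ('top','scene'):
    z=np.load(f'pics/{n}0.npz');im,d=z['im'],z['d']
    print(n); [print(b) for b in blanks(n,im,d,zlo=.015,box=(.45,.66,-.12,.16))]
s=state(); print(s['tool_pos'])
from scipy.spatial.transform import Rotation as R
w,x,y,zz=s['tcp_rot']; print(R.from_quat([x,y,zz,w]).as_matrix().round(3))
E
```

```text
[ 16 140 102] [0.637 0.048 0.027] [0.637 0.048 0.027] nan
[ 13 169  98] [ 0.621 -0.038  0.024] [ 0.621 -0.038  0.024] nan
[ 14 179  87] [0.539 0.056 0.021] [0.539 0.056 0.021] nan
[ 12 157  91] [ 0.525 -0.023  0.024] [ 0.525 -0.023  0.024] nan
[ 18 113 106] [0.477 0.063 0.004] [0.477 0.063 0.004] nan
top
(np.int32(216), array([252.6, 175.8]), array([611.1,  53. ]), 28.1, array([611. ,  53. ,  27.4]), np.float64(22.4))
(np.int32(225), array([281.8, 178.3]), array([602.1, -36.2]), 28.2, array([601.7, -36.4,  27.6]), np.float64(22.4))
(np.int32(219), array([250.7, 205.8]), array([517.7,  59.5]), 28.1, array([517.7,  59.5,  27.2]), np.float64(22.6))
(np.int32(220), array([277.6, 208.2]), array([509.8, -21.9]), 28.0, array([509.4, -21.6,  27.2]), np.float64(22.5))
scene
(np.int32(269), array([259.5, 188.9]), array([516.7,  57.8]), 28.2, array([517.2,  57.6,  27.1]), np.float64(22.8))
(np.int32(284), array([288.7, 205.5]), array([610.5,  51.7]), 28.1, array([610.7,  52. ,  27.6]), np.float64(22.6))
(np.int32(290), array([241.8, 210.2]), array([508.4, -23.6]), 28.6, array([509.1, -23. ,  27.4]), np.float64(22.8))
(np.int32(308), array([269.4, 230.5]), array([600.9, -38.4]), 28.2, array([601.1, -38.5,  27.5]), np.float64(22.8))
[0.27861411 0.55872207 0.22165336]
[[-0.895  0.446 -0.001]
 [ 0.446  0.895 -0.002]
 [ 0.    -0.002 -1.   ]]
```

```bash
cat >> h.py <<'E'
import sys,math
def pose():
    s=state(); w,x,y,z=s['tcp_rot']
    from scipy.spatial.transform import Rotation as R
    return np.array(s['tool_pos'])*1000, R.from_quat([x,y,z,w]).as_matrix(), s
def plan(x,y,z,psi=None):
    """to world mm, jaw axis angle psi deg (mod 180): rotate first, then shift"""
    p,M,s=pose(); q=np.degrees(s['joint_positions'])
    cur=math.degrees(math.atan2(M[1,1],M[0,1]))
    tilt=M.T@np.array([0,0,-1])  # desired z in tool
    print('t',round(s['clock'],1),'p',p.round(1),'psi',round(cur,1),'tilt xy',tilt[:2].round(4),'q1,q6',q[[0,5]].round(0),'F',np.round(s['ft_force'],1),'gap',round(s['finger_gap']*1000,1))
    if psi is None: psi=cur
    d=(psi-cur+90)%180-90
    if abs(q[5]-d)>155: print('WARN q6')
    a=math.radians(psi if d==psi-cur else cur+d)
    ty=np.array([math.cos(a),math.sin(a)]); tx=np.array([-math.sin(a),math.cos(a)])  # x=y cross z(down)
    ex=np.array([M[0,0],M[1,0]])
    if np.dot(np.array([M[0,1],M[1,1]]),np.array([-M[1,0],M[0,0]]))>0: print('handed?')
    # tool x for y=(c,s), z=(0,0,-1): x = y x z
    tx=np.cross([*ty,0],[0,0,-1])[:2]
    D=np.array([x,y])-p[:2]
    print('rotz',round(-math.radians(d),3),'then shift tool',round(D@tx,1),round(D@ty,1),round(p[2]-z,1))
E
python3 -c "
from h import *
plan(517.5,58.6,100,45)"
```

```text
t 0.1 p [278.6 558.7 221.7] psi 63.5 tilt xy [-0.0003  0.0019] q1,q6 [ 53. -10.] F [-0.5  0.2 -0.6] gap 87.1
rotz 0.323 then shift tool -522.6 -184.7 121.7
```

```bash
R='x'; python3 -m handwheel '[{"gripper":0,"xyz":[0,0,0],"rot":[0,0,0.108]},{"gripper":0,"xyz":[0,0,0],"rot":[0,0,0.108]},{"gripper":0,"xyz":[0,0,0],"rot":[0,0,0.107]},{"gripper":0,"xyz":[-43.5,-15.4,0],"rot":[0,0,0]},{"gripper":0,"xyz":[-43.5,-15.4,0],"rot":[0,0,0]},{"gripper":0,"xyz":[-43.5,-15.4,0],"rot":[0,0,0]},{"gripper":0,"xyz":[-43.5,-15.4,0],"rot":[0,0,0]},{"gripper":0,"xyz":[-43.5,-15.4,0],"rot":[0,0,0]},{"gripper":0,"xyz":[-43.5,-15.4,0],"rot":[0,0,0]},{"gripper":0,"xyz":[-43.5,-15.4,0],"rot":[0,0,0]},{"gripper":0,"xyz":[-43.5,-15.4,0],"rot":[0,0,0]},{"gripper":0,"xyz":[-43.5,-15.4,0],"rot":[0,0,0]},{"gripper":0,"xyz":[-43.5,-15.4,0],"rot":[0,0,0]},{"gripper":0,"xyz":[-43.5,-15.4,0],"rot":[0,0,0]},{"gripper":0,"xyz":[-43.5,-15.4,0],"rot":[0,0,0]},{"gripper":0,"xyz":[0,0,40],"rot":[0,0,0]},{"gripper":0,"xyz":[0,0,40],"rot":[0,0,0]},{"gripper":0,"xyz":[0,0,40],"rot":[0,0,0]},{"gripper":0,"xyz":[0,0,0],"rot":[0,0,0]}]' 40
python3 - <<'E'
from h import *
plan(517.5,58.6,8,45)
im,d=shot('scene','s1'); [print(b) for b in blanks('scene',im,d,zlo=.015,box=(.45,.66,-.12,.16))]
im,d=shot('top','t1'); [print(b) for b in blanks('top',im,d,zlo=.015,box=(.45,.66,-.12,.16))]
E
```

```text
clock: 2.0
tool_pos: [0.5128, 0.0594, 0.0979]
tcp_rot: [-0.006, 0.383, 0.924, -0.002]
ft_force: [-0.9, 0.1, 0.5]
finger_gap: 0.0869
t 2.0 p [512.8  59.4  97.9] psi 44.9 tilt xy [-0.0097  0.0079] q1,q6 [ -6. -51.] F [-0.9  0.1  0.5] gap 86.9
rotz -0.001 then shift tool -3.9 2.7 89.9
(np.int32(266), array([259.4, 188.8]), array([518.1,  58.1]), 29.0, array([517.2,  58.6,  27.6]), np.float64(22.6))
(np.int32(282), array([288.7, 205.5]), array([609.7,  51.7]), 29.1, array([610.5,  51.4,  27.7]), np.float64(23.1))
(np.int32(283), array([241.8, 210. ]), array([508.4, -23.3]), 28.2, array([508.8, -23.4,  27.4]), np.float64(22.4))
(np.int32(309), array([269.3, 230.5]), array([600.8, -38.4]), 27.9, array([600.9, -38.5,  27.3]), np.float64(22.6))
(np.int32(223), array([281.8, 178.4]), array([601.8, -37.1]), 28.5, array([601.5, -36.5,  27.4]), np.float64(23.0))
(np.int32(116), array([281.3, 207.4]), array([510. , -22.9]), 28.0, array([509.4, -21.5,  27.1]), np.float64(22.3))
```

View pics/s1.png

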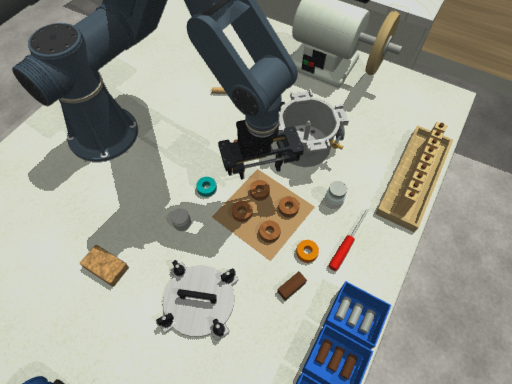

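```bash
python3 -m handwheel '[{"gripper":0,"xyz":[-3.9,2.7,15],"rot":[0,0,0]},{"gripper":0,"xyz":[0,0,25],"rot":[0,0,0]},{"gripper":0,"xyz":[0,0,20],"rot":[0,0,0]},{"gripper":0,"xyz":[0,0,0],"rot":[0,0,0]},{"gripper":0,"xyz":[0,0,0],"rot":[0,0,0]}]'
python3 -c "
from h import *
plan(517.3,58.6,8,45)"
```

```text
clock: 2.6
tool_pos: [0.5234, 0.0586, 0.0444]
tcp_rot: [0.002, 0.383, 0.924, 0.0]
ft_force: [0.0, -0.4, -0.3]
finger_gap: 0.0872
t 2.6 p [523.4  58.6  44.4] psi 45.0 tilt xy [ 0.0025 -0.0021] q1,q6 [ -6. -51.] F [ 0.  -0.4 -0.3] gap 87.2
rotz 0.0 then shift tool 4.3 -4.3 36.4
```

```bash
python3 -m handwheel '[{"gripper":0,"xyz":[2,-2,0],"rot":[0,0,0]},{"gripper":0,"xyz":[0,0,0],"rot":[0,0,0]},{"gripper":0,"xyz":[0,0,0],"rot":[0,0,0]},{"gripper":0,"xyz":[0,0,0],"rot":[0,0,0]}]'
python3 -c "
from h import *
plan(517.3,58.6,8,45)"
```

```text
clock: 3.0
tool_pos: [0.5194, 0.0585, 0.0431]
tcp_rot: [0.001, 0.383, 0.924, 0.0]
ft_force: [-0.6, -0.6, -0.4]
finger_gap: 0.0873
t 3.0 p [519.4  58.5  43.1] psi 45.0 tilt xy [ 0.0008 -0.0007] q1,q6 [ -6. -51.] F [-0.6 -0.6 -0.4] gap 87.3
rotz -0.0 then shift tool 1.6 -1.4 35.1
```

```bash
python3 -m handwheel '[{"gripper":0,"xyz":[1.5,-1.4,12],"rot":[0,0,0]},{"gripper":0,"xyz":[0,0,12],"rot":[0,0,0]},{"gripper":0,"xyz":[0,0,10],"rot":[0,0,0]},{"gripper":0,"xyz":[0,0,0],"rot":[0,0,0]},{"gripper":0,"xyz":[0,0,0],"rot":[0,0,0]},{"gripper":0.6,"xyz":[0,0,0],"rot":[0,0,0]},{"gripper":0.6,"xyz":[0,0,0],"rot":[0,0,0]},{"gripper":0.6,"xyz":[0,0,0],"rot":[0,0,0]},{"gripper":0.6,"xyz":[0,0,0],"rot":[0,0,0]},{"gripper":0.6,"xyz":[0,0,0],"rot":[0,0,0]}]' 40
python3 -c "
from h import *
plan(554,265.5,155,45)"
```

```text
clock: 4.0
tool_pos: [0.517, 0.0585, 0.0087]
tcp_rot: [0.0, 0.383, 0.924, -0.0]
ft_force: [-0.1, -0.7, 0.7]
finger_gap: 0.0552
t 4.0 p [517.   58.5   8.7] psi 45.0 tilt xy [ 0.0002 -0.    ] q1,q6 [ -6. -51.] F [-0.1 -0.7  0.7] gap 55.2
rotz -0.0 then shift tool 120.2 172.5 -146.3
```

```bash
python3 -m handwheel '[{"gripper":0.6,"xyz":[0,0,-25],"rot":[0,0,0]},{"gripper":0.6,"xyz":[0,0,-40],"rot":[0,0,0]},{"gripper":0.6,"xyz":[0,0,-40],"rot":[0,0,0]},{"gripper":0.6,"xyz":[0,0,-42],"rot":[0,0,0]},{"gripper":0.6,"xyz":[15,21.5,0],"rot":[0,0,0]},{"gripper":0.6,"xyz":[20,28.7,0],"rot":[0,0,0]},{"gripper":0.6,"xyz":[20,28.7,0],"rot":[0,0,0]},{"gripper":0.6,"xyz":[20,28.7,0],"rot":[0,0,0]},{"gripper":0.6,"xyz":[20,28.7,0],"rot":[0,0,0]},{"gripper":0.6,"xyz":[15,21.5,0],"rot":[0,0,0]},{"gripper":0.6,"xyz":[10,14.5,0],"rot":[0,0,0]},{"gripper":0.6,"xyz":[0,0,0],"rot":[0,0,0]},{"gripper":0.6,"xyz":[0,0,0],"rot":[0,0,0]},{"gripper":0.6,"xyz":[0,0,0],"rot":[0,0,0]},{"gripper":0.6,"xyz":[0,0,0],"rot":[0,0,0]}]' 40
python3 - <<'E'
from h import *
plan(554,265.5,150,45)
im,d=shot('scene','s2');im,d=shot('top','t2')
cv2.imwrite('pics/s2c.png',cv2.resize(im[80:260,80:320],(720,540)))
z=np.load('pics/s2.npz')['im'];cv2.imwrite('pics/s2d.png',cv2.resize(z[40:220,180:420],(720,540)))
E
```

```text
clock: 5.5
tool_pos: [0.554, 0.2639, 0.1555]
tcp_rot: [-0.0, 0.384, 0.924, -0.0]
ft_force: [0.3, -0.5, -0.5]
finger_gap: 0.0543
t 5.5 p [554.  263.9 155.5] psi 44.9 tilt xy [-0.0001  0.0008] q1,q6 [ 15. -30.] F [ 0.3 -0.5 -0.5] gap 54.3
rotz -0.002 then shift tool 1.1 1.1 5.5
```

View pics/s2d.png

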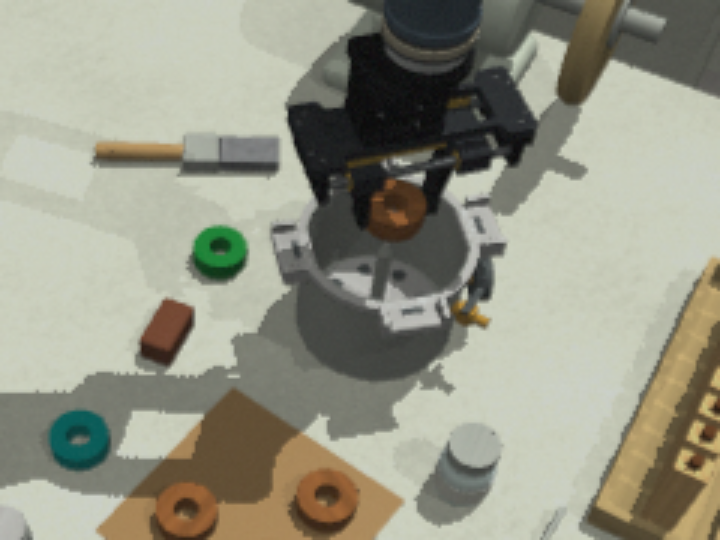

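View pics/s2c.png

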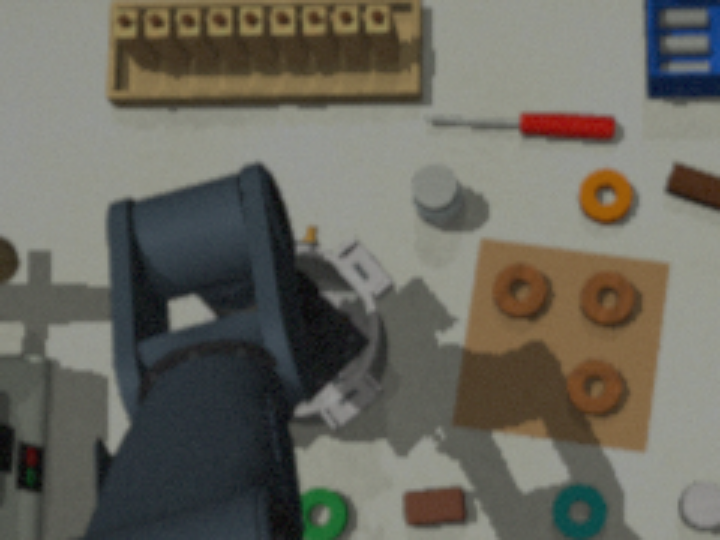

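```bash
cat >> h.py <<'E'
def held(im,d,name='scene'):
    W=pts(name,d); p,_,_=pose(); p=p/1000
    hsv=cv2.cvtColor(im,cv2.COLOR_BGR2HSV)
    m=(np.linalg.norm(W-p,axis=-1)<.05)&(hsv[...,0]<22)&(hsv[...,1]>90)
    P=W[m]
    if len(P)<20: print('none held',len(P)); return
    print('held n',len(P),'z',(P[:,2].min()*1000).round(1),(P[:,2].max()*1000).round(1),'xy mean',P[:,:2].mean(0)*1000)
    # ransac plane
    best=0; rng=np.random.default_rng(0)
    for _ in range(400):
        a,b,c=P[rng.choice(len(P),3,False)]; n=np.cross(b-a,c-a); l=np.linalg.norm(n)
        if l<1e-6: continue
        n/=l
        if abs(n[2])<.6: continue
        k=abs((P-a)@n)<.0015
        if k.sum()>best: best=k.sum(); Q=P[k]
    c=Q.mean(0); n=np.linalg.svd(Q-c)[2][2]; n*=np.sign(n[2])
    print('plane n',n.round(3),best,'zc',c[2]*1000)
    h=cv2.convexHull((Q[:,:2]*1e4).astype(np.int32))[:,0]/1e4
    print('circ',circ(h.astype(float))*1000, cv2.minEnclosingCircle((Q[:,:2]*1000).astype(np.float32)))
E
python3 - <<'E'
from h import *
z=np.load('pics/s2.npz'); held(z['im'],z['d'])
E
```

```text
held n 311 z 148.4 195.1 xy mean [558.54625723 259.40509396]
plane n [-0.001  0.01   1.   ] 138 zc 169.53349405493373
circ [556.87513661 263.69407621  26.56624277] ((555.9237060546875, 263.74749755859375), 27.566944122314453)
```

```bash
python3 -m handwheel '[{"gripper":0.6,"xyz":[1.4,0.4,0],"rot":[0,0,0]},{"gripper":0.6,"xyz":[0,0,20],"rot":[0,0,0]},{"gripper":0.6,"xyz":[0,0,20],"rot":[0,0,0]},{"gripper":0.6,"xyz":[0,0,15],"rot":[0,0,0]},{"gripper":0.6,"xyz":[0,0,0],"rot":[0,0,0]},{"gripper":0.6,"xyz":[0,0,0],"rot":[0,0,0]},{"gripper":0.6,"xyz":[0,0,0],"rot":[0,0,0]}]' 40
python3 - <<'E'
from h import *
plan(553.3,265.2,68,45)
im,d=shot('scene','s3'); held(im,d)
cv2.imwrite('pics/s3d.png',cv2.resize(im[40:220,180:420],(720,540)))
E
```

```text
clock: 6.3
tool_pos: [0.5542, 0.2667, 0.1015]
tcp_rot: [0.001, 0.383, 0.924, 0.001]
ft_force: [-0.5, -0.2, -0.6]
finger_gap: 0.0542
t 6.3 p [554.2 266.7 101.5] psi 45.0 tilt xy [ 0.0009 -0.0017] q1,q6 [ 15. -30.] F [-0.5 -0.2 -0.6] gap 54.2
rotz -0.0 then shift tool -0.5 -1.7 33.5
held n 268 z 96.2 141.0 xy mean [559.73878584 261.59681532]
plane n [ 0.02  -0.003  1.   ] 111 zc 115.7198038278095
circ [556.79676808 266.58200815  25.82408905] ((556.9585571289062, 266.8414611816406), 28.211057662963867)
```

View pics/s3d.png

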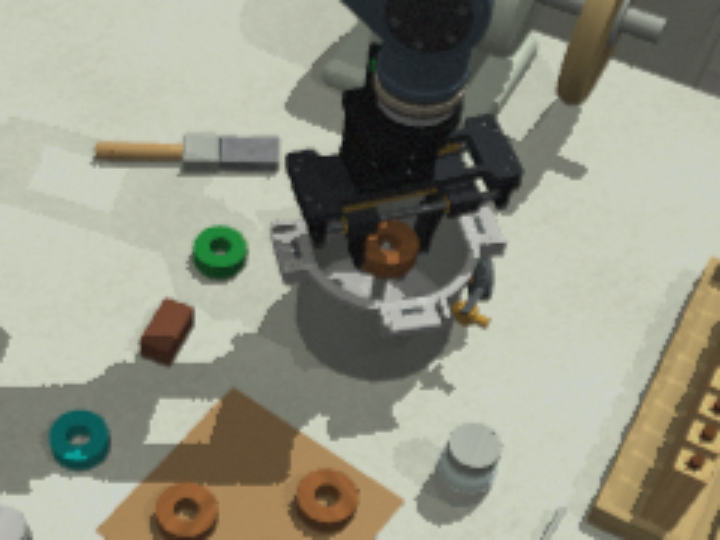

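```bash
python3 -m handwheel '[{"gripper":0.6,"xyz":[-0.5,-1.5,0],"rot":[0,0,0]},{"gripper":0.6,"xyz":[0,0,12],"rot":[0,0,0]},{"gripper":0.6,"xyz":[0,0,12],"rot":[0,0,0]},{"gripper":0.6,"xyz":[0,0,9],"rot":[0,0,0]},{"gripper":0.6,"xyz":[0,0,0],"rot":[0,0,0]},{"gripper":0.6,"xyz":[0,0,0],"rot":[0,0,0]},{"gripper":0.6,"xyz":[0,0,0],"rot":[0,0,0]},{"gripper":0.15,"xyz":[0,0,0],"rot":[0,0,0]},{"gripper":0.15,"xyz":[0,0,0],"rot":[0,0,0]},{"gripper":0.15,"xyz":[0,0,0],"rot":[0,0,0]},{"gripper":0.15,"xyz":[0,0,0],"rot":[0,0,0]},{"gripper":0.15,"xyz":[0,0,-30],"rot":[0,0,0]},{"gripper":0.15,"xyz":[0,0,-40],"rot":[0,0,0]},{"gripper":0.15,"xyz":[0,0,-30],"rot":[0,0,0]},{"gripper":0.15,"xyz":[0,0,0],"rot":[0,0,0]},{"gripper":0.15,"xyz":[0,0,0],"rot":[0,0,0]}]' 40
python3 - <<'E'
from h import *
plan(509.2,-22.3,110,45)
im,d=shot('scene','s4')
cv2.imwrite('pics/s4d.png',cv2.resize(im[40:220,180:420],(720,540)))
[print(b) for b in blanks('scene',im,d,zlo=.015,box=(.45,.66,-.12,.16))]
im,d=shot('top','t4')
[print(b) for b in blanks('top',im,d,zlo=.015,box=(.45,.66,-.12,.16))]
E
```

```text
clock: 7.95
tool_pos: [0.5528, 0.2652, 0.1683]
tcp_rot: [0.001, 0.383, 0.924, 0.0]
ft_force: [0.1, 0.1, 0.1]
finger_gap: 0.0744
t 8.0 p [552.8 265.2 168.3] psi 45.0 tilt xy [ 0.0008 -0.0013] q1,q6 [ 15. -30.] F [0.1 0.1 0.1] gap 74.4
rotz -0.0 then shift tool -172.4 -234.1 58.3
(np.int32(283), array([288.7, 205.5]), array([611.3,  52.5]), 29.6, array([610.7,  51.9,  27.7]), np.float64(22.9))
(np.int32(287), array([241.8, 210.1]), array([509.1, -23.3]), 28.1, array([508.9, -23. ,  27.4]), np.float64(22.6))
(np.int32(309), array([269.4, 230.5]), array([600.4, -38. ]), 28.2, array([600.6, -38.3,  27.2]), np.float64(22.9))
(np.int32(220), array([252.6, 175.9]), array([611.7,  53.4]), 28.2, array([611.4,  53.2,  27.4]), np.float64(22.6))
(np.int32(225), array([281.8, 178.4]), array([602.1, -37. ]), 28.2, array([601.6, -36.6,  27.3]), np.float64(23.0))
(np.int32(223), array([277.6, 208.1]), array([509.4, -21.4]), 27.9, array([509.4, -21.6,  27.2]), np.float64(22.3))
```

View pics/s4d.png

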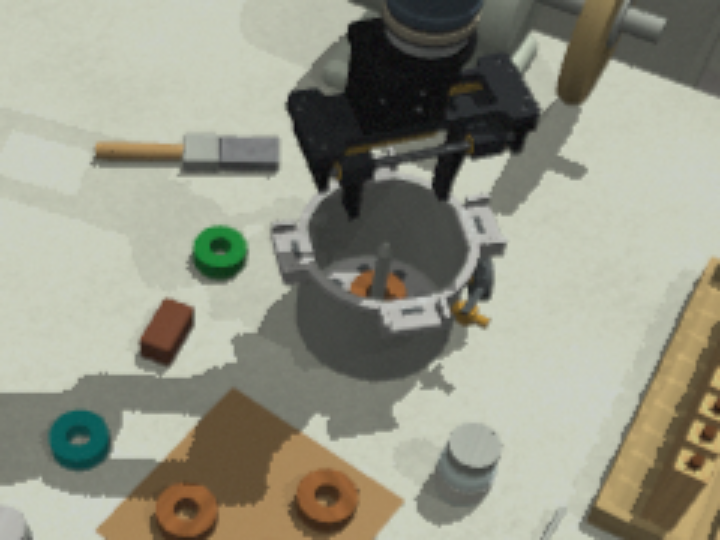

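The first blank lies flat on the trivet around the rod, at crop (380,287). Next is blank D.

```bash
python3 -m handwheel '[{"gripper":0,"xyz":[-10,-14,0],"rot":[0,0,0]},{"gripper":0,"xyz":[-20,-27,0],"rot":[0,0,0]},{"gripper":0,"xyz":[-26,-35,0],"rot":[0,0,0]},{"gripper":0,"xyz":[-26,-35,0],"rot":[0,0,0]},{"gripper":0,"xyz":[-26,-35,0],"rot":[0,0,0]},{"gripper":0,"xyz":[-26,-35,0],"rot":[0,0,0]},{"gripper":0,"xyz":[-20,-27,0],"rot":[0,0,0]},{"gripper":0,"xyz":[-12.4,-17.1,10],"rot":[0,0,0]},{"gripper":0,"xyz":[-6,-9,30],"rot":[0,0,0]},{"gripper":0,"xyz":[0,0,40],"rot":[0,0,0]},{"gripper":0,"xyz":[0,0,35],"rot":[0,0,0]},{"gripper":0,"xyz":[0,0,0],"rot":[0,0,0]},{"gripper":0,"xyz":[0,0,0],"rot":[0,0,0]},{"gripper":0,"xyz":[0,0,0],"rot":[0,0,0]},{"gripper":0,"xyz":[0,0,0],"rot":[0,0,0]}]' 40
python3 - <<'E'
from h import *
plan(509.2,-22.3,8,45)
im,d=shot('scene','s5')
[print(b) for b in blanks('scene',im,d,zlo=.015,box=(.45,.66,-.12,.16))]
E
```

```text
clock: 9.55
tool_pos: [0.5101, -0.0226, 0.0543]
tcp_rot: [0.002, 0.383, 0.924, 0.0]
ft_force: [-0.1, -0.5, 0.2]
finger_gap: 0.087
t 9.6 p [510.1 -22.6  54.3] psi 45.0 tilt xy [ 0.0031 -0.0017] q1,q6 [-15. -60.] F [-0.1 -0.5  0.2] gap 87.0
rotz -0.0 then shift tool 0.8 -0.4 46.3
(np.int32(285), array([288.6, 205.6]), array([610.7,  52.2]), 28.4, array([610.6,  51.8,  27.5]), np.float64(22.8))
(np.int32(286), array([241.8, 210. ]), array([508.7, -23.2]), 28.0, array([509. , -23.3,  27.3]), np.float64(22.7))
(np.int32(301), array([269.4, 230.4]), array([601.2, -38.1]), 28.1, array([601. , -38.2,  27.4]), np.float64(22.7))
```

```bash
python3 -m handwheel '[{"gripper":0,"xyz":[0.3,0,15],"rot":[0,0,0]},{"gripper":0,"xyz":[0,0,17],"rot":[0,0,0]},{"gripper":0,"xyz":[0,0,13],"rot":[0,0,0]},{"gripper":0,"xyz":[0,0,0],"rot":[0,0,0]},{"gripper":0,"xyz":[0,0,0],"rot":[0,0,0]},{"gripper":0,"xyz":[0,0,0],"rot":[0,0,0]},{"gripper":0.6,"xyz":[0,0,0],"rot":[0,0,0]},{"gripper":0.6,"xyz":[0,0,0],"rot":[0,0,0]},{"gripper":0.6,"xyz":[0,0,0],"rot":[0,0,0]},{"gripper":0.6,"xyz":[0,0,0],"rot":[0,0,0]},{"gripper":0.6,"xyz":[0,0,0],"rot":[0,0,0]},{"gripper":0.6,"xyz":[0,0,0],"rot":[0,0,0]}]' 40
python3 -c "
from h import *
plan(553.3,265.2,160,45)"
```

```text
clock: 10.8
tool_pos: [0.5087, -0.0221, 0.0077]
tcp_rot: [0.0, 0.383, 0.924, 0.0]
ft_force: [0.2, -0.2, 0.9]
finger_gap: 0.0552
t 10.8 p [508.7 -22.1   7.7] psi 45.0 tilt xy [ 0. -0.] q1,q6 [-15. -60.] F [ 0.2 -0.2  0.9] gap 55.2
rotz -0.0 then shift tool 171.6 234.7 -152.3
```

```bash
python3 -m handwheel '[{"gripper":0.6,"xyz":[0,0,-25],"rot":[0,0,0]},{"gripper":0.6,"xyz":[0,0,-40],"rot":[0,0,0]},{"gripper":0.6,"xyz":[0,0,-45],"rot":[0,0,0]},{"gripper":0.6,"xyz":[0,0,-42],"rot":[0,0,0]},{"gripper":0.6,"xyz":[15,20,0],"rot":[0,0,0]},{"gripper":0.6,"xyz":[25,34.5,0],"rot":[0,0,0]},{"gripper":0.6,"xyz":[25,34.5,0],"rot":[0,0,0]},{"gripper":0.6,"xyz":[25,34.5,0],"rot":[0,0,0]},{"gripper":0.6,"xyz":[25,34.5,0],"rot":[0,0,0]},{"gripper":0.6,"xyz":[25,34.5,0],"rot":[0,0,0]},{"gripper":0.6,"xyz":[18,25,0],"rot":[0,0,0]},{"gripper":0.6,"xyz":[13.6,17.2,0],"rot":[0,0,0]},{"gripper":0.6,"xyz":[0,0,0],"rot":[0,0,0]},{"gripper":0.6,"xyz":[0,0,0],"rot":[0,0,0]},{"gripper":0.6,"xyz":[0,0,0],"rot":[0,0,0]},{"gripper":0.6,"xyz":[0,0,0],"rot":[0,0,0]}]' 40
python3 - <<'E'
from h import *
plan(553.3,265.2,68,45)
im,d=shot('scene','s6'); held(im,d)
[print(b) for b in blanks('scene',im,d,zlo=.015,box=(.45,.66,-.12,.16))]
E
```

```text
clock: 12.4
tool_pos: [0.5533, 0.2639, 0.1595]
tcp_rot: [-0.0, 0.384, 0.924, -0.0]
ft_force: [-0.1, 0.9, -0.4]
finger_gap: 0.0553
t 12.4 p [553.3 263.9 159.5] psi 44.9 tilt xy [-0.0002  0.0008] q1,q6 [ 15. -30.] F [-0.1  0.9 -0.4] gap 55.3
rotz -0.002 then shift tool 0.9 0.9 91.5
held n 317 z 153.9 196.9 xy mean [558.58370604 258.71565694]
plane n [-0.006 -0.     1.   ] 148 zc 175.03485292872597
circ [556.62156333 263.9112236   25.67225128] ((556.3096923828125, 262.98602294921875), 28.161508560180664)
(np.int32(282), array([288.7, 205.5]), array([610.6,  51.4]), 28.3, array([610.5,  51.7,  27.6]), np.float64(22.6))
(np.int32(307), array([269.4, 230.5]), array([600.8, -38.6]), 28.1, array([600.8, -38.6,  27.3]), np.float64(22.5))
```

```bash
python3 -m handwheel '[{"gripper":0.6,"xyz":[0,0,15],"rot":[0,0,0]},{"gripper":0.6,"xyz":[0,0,20],"rot":[0,0,0]},{"gripper":0.6,"xyz":[0,0,20],"rot":[0,0,0]},{"gripper":0.6,"xyz":[0,0,0],"rot":[0,0,0]},{"gripper":0.6,"xyz":[0,0,0],"rot":[0,0,0]},{"gripper":0.6,"xyz":[0,0,0],"rot":[0,0,0]}]' 40
python3 - <<'E'
from h import *
plan(553.3,265.2,68,45)
im,d=shot('scene','s7'); held(im,d)
cv2.imwrite('pics/s7d.png',cv2.resize(im[80:180,240:360],(720,600)))
E
```

```text
clock: 13.05
tool_pos: [0.5544, 0.2651, 0.1057]
tcp_rot: [0.001, 0.383, 0.924, 0.001]
ft_force: [-0.7, 0.5, -0.3]
finger_gap: 0.0555
t 13.1 p [554.4 265.1 105.7] psi 44.9 tilt xy [ 0.0011 -0.0018] q1,q6 [ 15. -30.] F [-0.7  0.5 -0.3] gap 55.5
rotz -0.001 then shift tool 0.8 -0.7 37.7
held n 287 z 96.8 144.0 xy mean [560.05525515 259.62857088]
plane n [-0.027 -0.01   1.   ] 121 zc 120.7854919127311
circ [557.71311107 265.24934826  25.52258472] ((556.037841796875, 264.6993713378906), 28.32200050354004)
```

View pics/s7d.png

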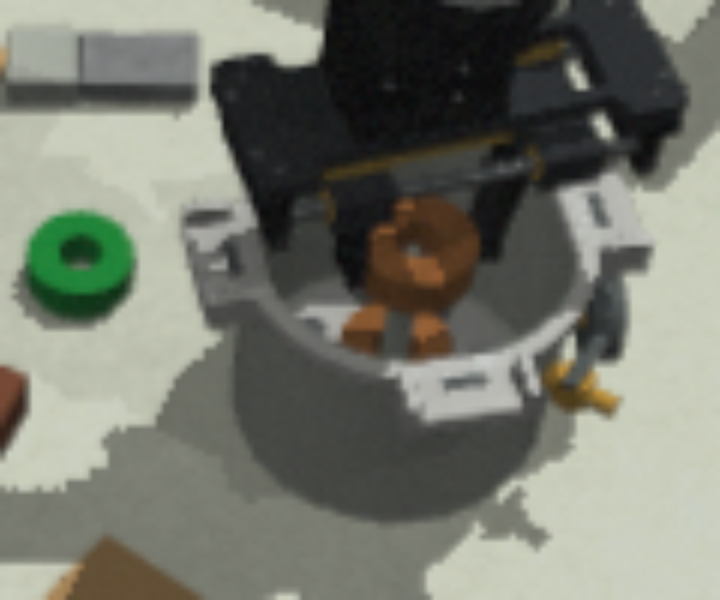

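```bash
python3 -m handwheel '[{"gripper":0.6,"xyz":[0.8,-0.7,0],"rot":[0,0,0]},{"gripper":0.6,"xyz":[0,0,12],"rot":[0,0,0]},{"gripper":0.6,"xyz":[0,0,14],"rot":[0,0,0]},{"gripper":0.6,"xyz":[0,0,10],"rot":[0,0,0]},{"gripper":0.6,"xyz":[0,0,0],"rot":[0,0,0]},{"gripper":0.6,"xyz":[0,0,0],"rot":[0,0,0]},{"gripper":0.6,"xyz":[0,0,0],"rot":[0,0,0]},{"gripper":0.15,"xyz":[0,0,0],"rot":[0,0,0]},{"gripper":0.15,"xyz":[0,0,0],"rot":[0,0,0]},{"gripper":0.15,"xyz":[0,0,0],"rot":[0,0,0]},{"gripper":0.15,"xyz":[0,0,0],"rot":[0,0,0]},{"gripper":0.15,"xyz":[0,0,-30],"rot":[0,0,0]},{"gripper":0.15,"xyz":[0,0,-40],"rot":[0,0,0]},{"gripper":0.15,"xyz":[0,0,-30],"rot":[0,0,0]},{"gripper":0.15,"xyz":[0,0,0],"rot":[0,0,0]},{"gripper":0.15,"xyz":[0,0,0],"rot":[0,0,0]}]' 40
python3 - <<'E'
from h import *
plan(611,52.5,60,45)
im,d=shot('scene','s8')
cv2.imwrite('pics/s8d.png',cv2.resize(im[80:180,240:360],(720,600)))
[print(b) for b in blanks('scene',im,d,zlo=.015,box=(.45,.66,-.12,.16))]
im,d=shot('top','t8')
[print(b) for b in blanks('top',im,d,zlo=.015,box=(.45,.66,-.12,.16))]
E
```

```text
clock: 14.7
tool_pos: [0.5525, 0.2653, 0.1693]
tcp_rot: [0.001, 0.383, 0.924, 0.0]
ft_force: [-0.4, -0.2, 0.1]
finger_gap: 0.0742
t 14.7 p [552.5 265.3 169.3] psi 45.0 tilt xy [ 0.0008 -0.0013] q1,q6 [ 15. -30.] F [-0.4 -0.2  0.1] gap 74.2
rotz -0.0 then shift tool -191.9 -109.1 109.3
(np.int32(279), array([288.7, 205.5]), array([609.9,  52.8]), 28.8, array([610.4,  51.9,  27.5]), np.float64(22.7))
(np.int32(305), array([269.4, 230.5]), array([600.4, -38.4]), 28.2, array([600.9, -38.2,  27.4]), np.float64(22.8))
(np.int32(215), array([252.6, 175.8]), array([611.7,  53.9]), 28.2, array([611.4,  53.3,  27.1]), np.float64(22.7))
(np.int32(225), array([281.8, 178.4]), array([602.1, -37. ]), 28.4, array([601.4, -36.3,  27.3]), np.float64(23.0))
```

View pics/s8d.png

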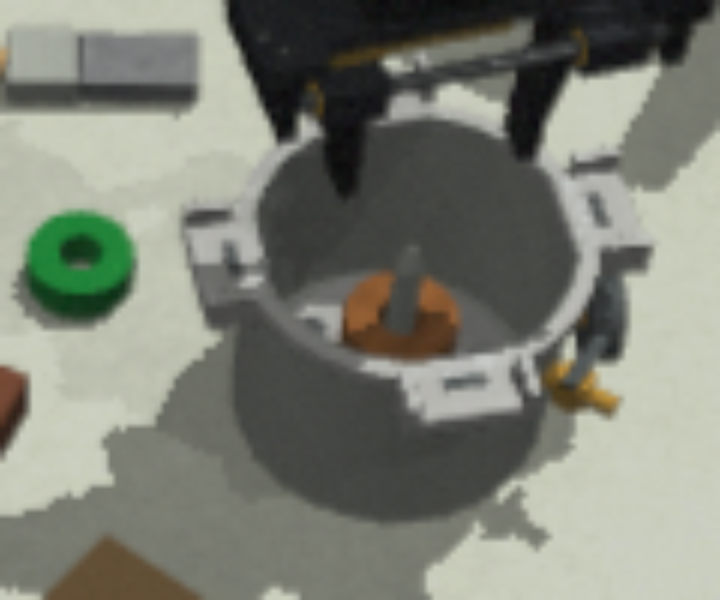

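```bash
python3 - <<'E'
from h import *
z=np.load('pics/t8.npz');W=pts('top',z['d']);v,u=np.mgrid[:384,:512]
m=(np.hypot(u-352*.64,v-225*.64)<22)&(W[...,2]>.06)&(W[...,2]<.08)
print(W[m].mean(0),m.sum(),W[m].min(0),W[m].max(0))
m=(W[...,0]>.62)&(W[...,0]<.75)&(W[...,1]>-.06)&(W[...,1]<.16)&(W[...,2]>.01)
n,l,st,ce=cv2.connectedComponentsWithStats(m.astype(np.uint8))
for i in range(1,n):
    if st[i,4]>15: print(W[l==i].mean(0).round(3),W[l==i].max(0).round(3))
plan(611,52.5,60,0)
E
```

```text
[0.70779972 0.13604229 0.06993372] 187 [0.68444323 0.11334447 0.06058713] [0.73164048 0.15823173 0.07872962]
[0.702 0.134 0.058] [0.732 0.159 0.079]
[ 0.71  -0.035  0.022] [ 0.738 -0.011  0.032]
[0.628 0.054 0.022] [0.641 0.077 0.03 ]
[ 0.624 -0.037  0.023] [ 0.629 -0.019  0.028]
t 14.8 p [551.3 264.9 167.3] psi 45.0 tilt xy [-0.0014  0.0025] q1,q6 [ 15. -30.] F [-0.2 -0.9  0. ] gap 73.9
rotz 0.785 then shift tool -212.4 59.7 107.3
```

```bash
python3 -m handwheel '[{"gripper":0,"xyz":[0,0,0],"rot":[0,0,0.131]},{"gripper":0,"xyz":[0,0,0],"rot":[0,0,0.131]},{"gripper":0,"xyz":[0,0,0],"rot":[0,0,0.131]},{"gripper":0,"xyz":[0,0,0],"rot":[0,0,0.131]},{"gripper":0,"xyz":[0,0,0],"rot":[0,0,0.131]},{"gripper":0,"xyz":[0,0,0],"rot":[0,0,0.131]},{"gripper":0,"xyz":[-15,4,0],"rot":[0,0,0]},{"gripper":0,"xyz":[-32,9,0],"rot":[0,0,0]},{"gripper":0,"xyz":[-36,10,0],"rot":[0,0,0]},{"gripper":0,"xyz":[-36,10,0],"rot":[0,0,0]},{"gripper":0,"xyz":[-36,10,0],"rot":[0,0,0]},{"gripper":0,"xyz":[-32,9,0],"rot":[0,0,0]},{"gripper":0,"xyz":[-17,4.5,15],"rot":[0,0,0]},{"gripper":0,"xyz":[-8.4,2.2,35],"rot":[0,0,0]},{"gripper":0,"xyz":[0,0,40],"rot":[0,0,0]},{"gripper":0,"xyz":[0,0,22],"rot":[0,0,0]},{"gripper":0,"xyz":[0,0,0],"rot":[0,0,0]},{"gripper":0,"xyz":[0,0,0],"rot":[0,0,0]},{"gripper":0,"xyz":[0,0,0],"rot":[0,0,0]},{"gripper":0,"xyz":[0,0,0],"rot":[0,0,0]}]' 40
python3 - <<'E'
from h import *
im,d=shot('scene','s9')
[print(b) for b in blanks('scene',im,d,zlo=.015,box=(.45,.66,-.12,.16))]
plan(611,52.6,8,0)
E
```

```text
clock: 16.8
tool_pos: [0.612, 0.0529, 0.0581]
tcp_rot: [0.001, 0.707, 0.707, 0.001]
ft_force: [-0.3, 0.4, 0.5]
finger_gap: 0.0872
(np.int32(279), array([288.7, 205.4]), array([610.6,  52. ]), 28.9, array([610.7,  51.7,  27.6]), np.float64(22.9))
(np.int32(306), array([269.4, 230.5]), array([601.3, -38.4]), 28.2, array([601. , -38.4,  27.3]), np.float64(22.6))
t 16.9 p [611.9  52.9  58. ] psi -0.0 tilt xy [ 0.0002 -0.0029] q1,q6 [-5. -5.] F [0.2 0.2 0. ] gap 86.8
rotz -0.0 then shift tool -0.3 -0.9 50.0
```

```bash
python3 -m handwheel '[{"gripper":0,"xyz":[-0.2,-0.3,16],"rot":[0,0,0]},{"gripper":0,"xyz":[0,0,19],"rot":[0,0,0]},{"gripper":0,"xyz":[0,0,14],"rot":[0,0,0]},{"gripper":0,"xyz":[0,0,0],"rot":[0,0,0]},{"gripper":0,"xyz":[0,0,0],"rot":[0,0,0]},{"gripper":0,"xyz":[0,0,0],"rot":[0,0,0]},{"gripper":0.6,"xyz":[0,0,0],"rot":[0,0,0]},{"gripper":0.6,"xyz":[0,0,0],"rot":[0,0,0]},{"gripper":0.6,"xyz":[0,0,0],"rot":[0,0,0]},{"gripper":0.6,"xyz":[0,0,0],"rot":[0,0,0]},{"gripper":0.6,"xyz":[0,0,0],"rot":[0,0,0]},{"gripper":0.6,"xyz":[0,0,0],"rot":[0,0,0]}]' 40
python3 -c "
from h import *
plan(553.3,265.2,160,0)"
```

```text
clock: 18.05
tool_pos: [0.6105, 0.0526, 0.0077]
tcp_rot: [-0.0, 0.707, 0.707, -0.0]
ft_force: [-0.5, 0.2, 0.8]
finger_gap: 0.055
t 18.1 p [610.5  52.6   7.7] psi -0.1 tilt xy [-0.      0.0001] q1,q6 [-6. -5.] F [-0.5  0.2  0.8] gap 55.0
rotz -0.001 then shift tool 212.6 -57.2 -152.3
```

```bash
python3 -m handwheel '[{"gripper":0.6,"xyz":[0,0,-25],"rot":[0,0,0]},{"gripper":0.6,"xyz":[0,0,-40],"rot":[0,0,0]},{"gripper":0.6,"xyz":[0,0,-45],"rot":[0,0,0]},{"gripper":0.6,"xyz":[0,0,-42],"rot":[0,0,0]},{"gripper":0.6,"xyz":[15,-4,0],"rot":[0,0,0]},{"gripper":0.6,"xyz":[32,-9,0],"rot":[0,0,0]},{"gripper":0.6,"xyz":[36,-10,0],"rot":[0,0,0]},{"gripper":0.6,"xyz":[36,-10,0],"rot":[0,0,0]},{"gripper":0.6,"xyz":[36,-10,0],"rot":[0,0,0]},{"gripper":0.6,"xyz":[30,-8,0],"rot":[0,0,0]},{"gripper":0.6,"xyz":[18,-4.2,0],"rot":[0,0,0]},{"gripper":0.6,"xyz":[9.6,-2,0],"rot":[0,0,0]},{"gripper":0.6,"xyz":[0,0,0],"rot":[0,0,0]},{"gripper":0.6,"xyz":[0,0,0],"rot":[0,0,0]},{"gripper":0.6,"xyz":[0,0,15],"rot":[0,0,0]},{"gripper":0.6,"xyz":[0,0,5],"rot":[0,0,0]},{"gripper":0.6,"xyz":[0,0,0],"rot":[0,0,0]},{"gripper":0.6,"xyz":[0,0,0],"rot":[0,0,0]}]' 40
python3 - <<'E'
from h import *
plan(553.3,265.2,68,0)
im,d=shot('scene','s10'); held(im,d)
[print(b) for b in blanks('scene',im,d,zlo=.015,box=(.45,.66,-.12,.16))]
cv2.imwrite('pics/s10d.png',cv2.resize(im[80:180,240:360],(720,600)))
E
```

```text
clock: 19.85
tool_pos: [0.554, 0.2646, 0.1396]
tcp_rot: [0.0, 0.708, 0.706, -0.0]
ft_force: [-1.4, 0.6, -0.0]
finger_gap: 0.0555
t 19.9 p [554.  264.6 139.6] psi -0.1 tilt xy [0.0001 0.0001] q1,q6 [15. 15.] F [-1.4  0.6 -0. ] gap 55.5
rotz -0.002 then shift tool 0.6 -0.7 71.6
held n 339 z 98.4 159.2 xy mean [554.9425354  259.05088741]
plane n [-0.018  0.009  1.   ] 156 zc 155.2759449130871
circ [554.354082   263.28009075  26.57972523] ((554.4391479492188, 263.2316589355469), 27.346206665039062)
(np.int32(306), array([269.4, 230.4]), array([600.8, -38. ]), 28.5, array([601.1, -38.2,  27.5]), np.float64(22.7))
```

View pics/s10d.png

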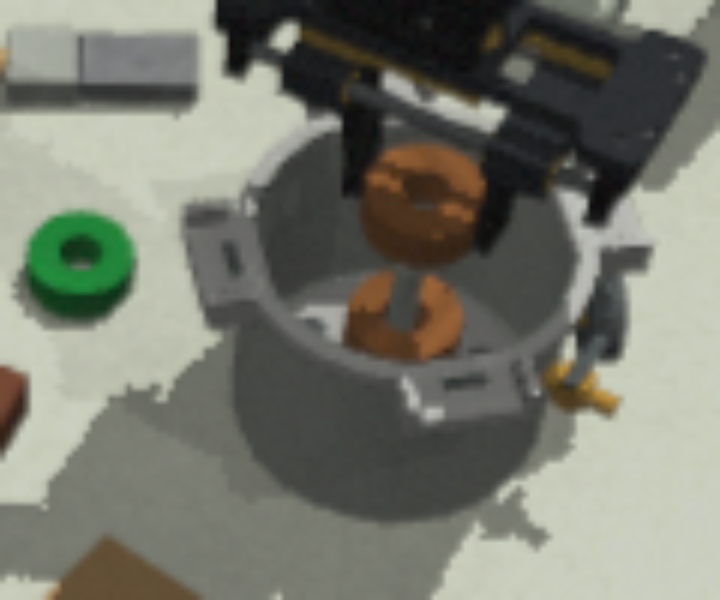

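```bash
python3 -m handwheel '[{"gripper":0.6,"xyz":[0.5,-0.6,0],"rot":[0,0,0]},{"gripper":0.6,"xyz":[0,0,12],"rot":[0,0,0]},{"gripper":0.6,"xyz":[0,0,12],"rot":[0,0,0]},{"gripper":0.6,"xyz":[0,0,12],"rot":[0,0,0]},{"gripper":0.6,"xyz":[0,0,12],"rot":[0,0,0]},{"gripper":0.6,"xyz":[0,0,12],"rot":[0,0,0]},{"gripper":0.6,"xyz":[0,0,0],"rot":[0,0,0]},{"gripper":0.6,"xyz":[0,0,0],"rot":[0,0,0]},{"gripper":0.6,"xyz":[0,0,0],"rot":[0,0,0]}]' 40
python3 -c "
from h import *
plan(553.3,265.2,74,0)"
```

```text
clock: 20.8
tool_pos: [0.5535, 0.2659, 0.0799]
tcp_rot: [0.0, 0.707, 0.707, 0.0]
ft_force: [-0.3, -1.0, -0.6]
finger_gap: 0.0551
t 20.8 p [553.5 265.9  79.9] psi -0.1 tilt xy [-0.0003 -0.001 ] q1,q6 [15. 15.] F [-0.3 -1.  -0.6] gap 55.1
rotz -0.001 then shift tool -0.7 -0.2 5.9
```

```bash
python3 -m handwheel '[{"gripper":0.6,"xyz":[-0.6,0,4],"rot":[0,0,0]},{"gripper":0.6,"xyz":[0,0,0],"rot":[0,0,0]},{"gripper":0.6,"xyz":[0,0,0],"rot":[0,0,0]},{"gripper":0.15,"xyz":[0,0,0],"rot":[0,0,0]},{"gripper":0.15,"xyz":[0,0,0],"rot":[0,0,0]},{"gripper":0.15,"xyz":[0,0,0],"rot":[0,0,0]},{"gripper":0.15,"xyz":[0,0,0],"rot":[0,0,0]},{"gripper":0.15,"xyz":[0,0,-30],"rot":[0,0,0]},{"gripper":0.15,"xyz":[0,0,-40],"rot":[0,0,0]},{"gripper":0.15,"xyz":[0,0,-20],"rot":[0,0,0]},{"gripper":0.15,"xyz":[0,0,0],"rot":[0,0,0]},{"gripper":0.15,"xyz":[0,0,0],"rot":[0,0,0]}]' 40
python3 - <<'E'
from h import *
plan(601.2,-37.4,60,0)
im,d=shot('scene','s11')
cv2.imwrite('pics/s11d.png',cv2.resize(im[80:180,240:360],(720,600)))
[print(b) for b in blanks('scene',im,d,zlo=.015,box=(.45,.66,-.12,.16))]
E
```

```text
clock: 22.0
tool_pos: [0.5528, 0.2651, 0.1656]
tcp_rot: [0.0, 0.707, 0.707, 0.0]
ft_force: [0.5, 0.6, -1.0]
finger_gap: 0.0744
t 22.0 p [552.8 265.1 165.6] psi -0.1 tilt xy [-0.     -0.0002] q1,q6 [15. 15.] F [ 0.5  0.6 -1. ] gap 74.4
rotz -0.001 then shift tool -302.5 48.4 105.6
(np.int32(305), array([269.4, 230.4]), array([600.7, -37.7]), 28.3, array([601. , -38.1,  27.5]), np.float64(22.6))
```

View pics/s11d.png

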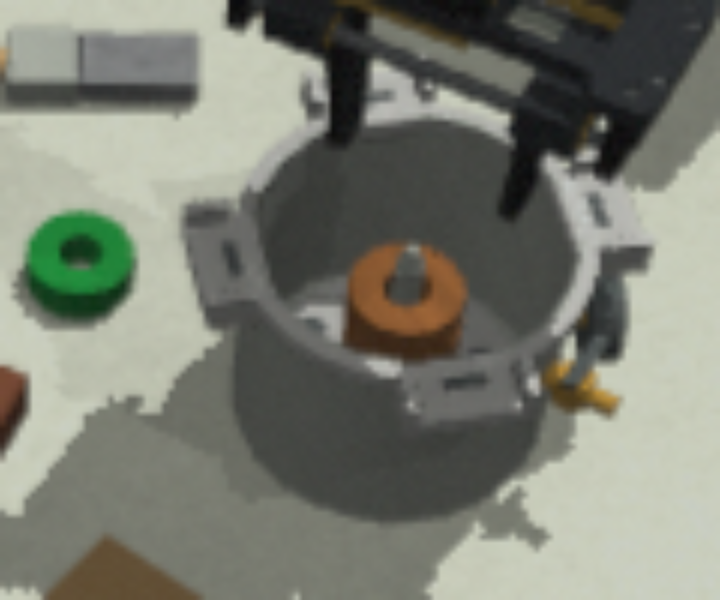

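```bash
python3 -m handwheel '[{"gripper":0,"xyz":[-15,2,0],"rot":[0,0,0]},{"gripper":0,"xyz":[-30,5,0],"rot":[0,0,0]},{"gripper":0,"xyz":[-40,6,0],"rot":[0,0,0]},{"gripper":0,"xyz":[-40,7,0],"rot":[0,0,0]},{"gripper":0,"xyz":[-40,7,0],"rot":[0,0,0]},{"gripper":0,"xyz":[-40,7,0],"rot":[0,0,0]},{"gripper":0,"xyz":[-40,6,0],"rot":[0,0,0]},{"gripper":0,"xyz":[-30,5,0],"rot":[0,0,0]},{"gripper":0,"xyz":[-18,3,20],"rot":[0,0,0]},{"gripper":0,"xyz":[-9.5,0.4,35],"rot":[0,0,0]},{"gripper":0,"xyz":[0,0,35],"rot":[0,0,0]},{"gripper":0,"xyz":[0,0,15],"rot":[0,0,0]},{"gripper":0,"xyz":[0,0,0],"rot":[0,0,0]},{"gripper":0,"xyz":[0,0,0],"rot":[0,0,0]},{"gripper":0,"xyz":[0,0,0],"rot":[0,0,0]},{"gripper":0,"xyz":[0,0,0],"rot":[0,0,0]}]' 40
python3 - <<'E'
from h import *
im,d=shot('scene','s12')
[print(b) for b in blanks('scene',im,d,zlo=.015,box=(.45,.66,-.14,.16))]
plan(601.2,-37.4,8,0)
E
```

```text
clock: 23.65
tool_pos: [0.6022, -0.0373, 0.0622]
tcp_rot: [0.001, 0.707, 0.707, 0.001]
ft_force: [-0.3, -0.2, 1.1]
finger_gap: 0.0872
(np.int32(301), array([269.3, 230.5]), array([600.8, -38.4]), 28.0, array([601.2, -38.7,  27.3]), np.float64(22.7))
t 23.7 p [602.1 -37.3  62.1] psi -0.0 tilt xy [ 0.0008 -0.0028] q1,q6 [-14. -14.] F [ 1.5 -0.6  0.4] gap 86.8
rotz -0.0 then shift tool -0.1 -0.9 54.1
```

```bash
python3 -m handwheel '[{"gripper":0,"xyz":[-0.1,-0.3,18],"rot":[0,0,0]},{"gripper":0,"xyz":[0,0,20],"rot":[0,0,0]},{"gripper":0,"xyz":[0,0,15],"rot":[0,0,0]},{"gripper":0,"xyz":[0,0,0],"rot":[0,0,0]},{"gripper":0,"xyz":[0,0,0],"rot":[0,0,0]},{"gripper":0,"xyz":[0,0,0],"rot":[0,0,0]},{"gripper":0.6,"xyz":[0,0,0],"rot":[0,0,0]},{"gripper":0.6,"xyz":[0,0,0],"rot":[0,0,0]},{"gripper":0.6,"xyz":[0,0,0],"rot":[0,0,0]},{"gripper":0.6,"xyz":[0,0,0],"rot":[0,0,0]},{"gripper":0.6,"xyz":[0,0,0],"rot":[0,0,0]},{"gripper":0.6,"xyz":[0,0,0],"rot":[0,0,0]}]' 40
python3 -c "
from h import *
plan(553.3,265.2,160,0)"
```

```text
clock: 24.9
tool_pos: [0.6008, -0.0375, 0.0076]
tcp_rot: [-0.0, 0.707, 0.707, -0.0]
ft_force: [-0.2, 0.4, 0.1]
finger_gap: 0.0542
t 24.9 p [600.8 -37.5   7.6] psi -0.1 tilt xy [0. 0.] q1,q6 [-14. -14.] F [-0.2  0.4  0.1] gap 54.2
rotz -0.001 then shift tool 302.7 -47.5 -152.4
```

```bash
python3 -m handwheel '[{"gripper":0.6,"xyz":[0,0,-25],"rot":[0,0,0]},{"gripper":0.6,"xyz":[0,0,-40],"rot":[0,0,0]},{"gripper":0.6,"xyz":[0,0,-45],"rot":[0,0,0]},{"gripper":0.6,"xyz":[0,0,-42],"rot":[0,0,0]},{"gripper":0.6,"xyz":[15,-2,0],"rot":[0,0,0]},{"gripper":0.6,"xyz":[30,-5,0],"rot":[0,0,0]},{"gripper":0.6,"xyz":[40,-6,0],"rot":[0,0,0]},{"gripper":0.6,"xyz":[40,-7,0],"rot":[0,0,0]},{"gripper":0.6,"xyz":[40,-7,0],"rot":[0,0,0]},{"gripper":0.6,"xyz":[40,-7,0],"rot":[0,0,0]},{"gripper":0.6,"xyz":[40,-6,0],"rot":[0,0,0]},{"gripper":0.6,"xyz":[30,-4,0],"rot":[0,0,0]},{"gripper":0.6,"xyz":[18,-2,0],"rot":[0,0,0]},{"gripper":0.6,"xyz":[9.7,-1.5,0],"rot":[0,0,0]},{"gripper":0.6,"xyz":[0,0,0],"rot":[0,0,0]},{"gripper":0.6,"xyz":[0,0,0],"rot":[0,0,0]},{"gripper":0.6,"xyz":[0,0,15],"rot":[0,0,0]},{"gripper":0.6,"xyz":[0,0,5],"rot":[0,0,0]},{"gripper":0.6,"xyz":[0,0,0],"rot":[0,0,0]},{"gripper":0.6,"xyz":[0,0,0],"rot":[0,0,0]}]' 40
python3 - <<'E'
from h import *
plan(553.3,265.2,100,0)
im,d=shot('scene','s13'); held(im,d)
cv2.imwrite('pics/s13d.png',cv2.resize(im[80:180,240:360],(720,600)))
E
```

```text
clock: 26.9
tool_pos: [0.5539, 0.2645, 0.1396]
tcp_rot: [-0.0, 0.708, 0.706, -0.0]
ft_force: [0.4, 0.1, -0.8]
finger_gap: 0.0546
t 26.9 p [553.9 264.5 139.6] psi -0.1 tilt xy [0.0001 0.0001] q1,q6 [15. 15.] F [ 0.4  0.1 -0.8] gap 54.6
rotz -0.002 then shift tool 0.7 -0.6 39.6
held n 348 z 131.5 174.9 xy mean [554.93932092 258.50412521]
plane n [-0.008 -0.007  1.   ] 144 zc 155.12292698382925
circ [554.53494439 263.330983    26.89896773] ((554.0056762695312, 263.9036865234375), 28.228290557861328)
```

View pics/s13d.png

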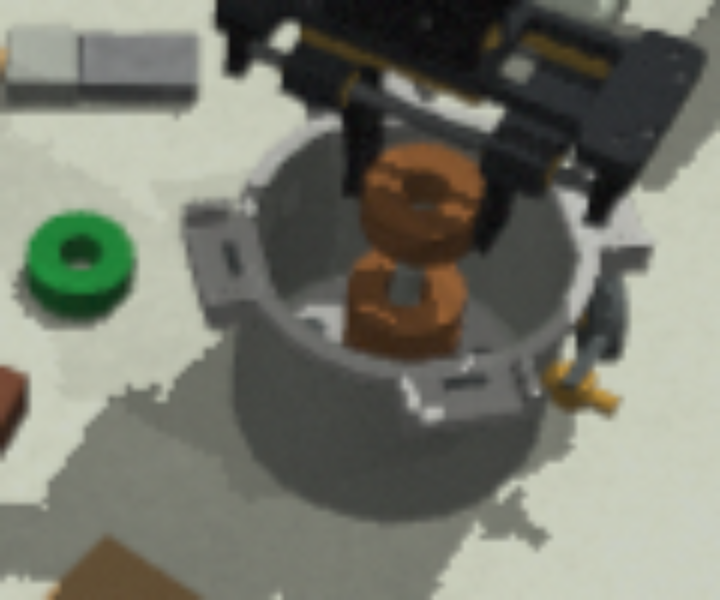

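```bash
python3 -m handwheel '[{"gripper":0.6,"xyz":[0.6,-0.6,0],"rot":[0,0,0]},{"gripper":0.6,"xyz":[0,0,10],"rot":[0,0,0]},{"gripper":0.6,"xyz":[0,0,12],"rot":[0,0,0]},{"gripper":0.6,"xyz":[0,0,12],"rot":[0,0,0]},{"gripper":0.6,"xyz":[0,0,7],"rot":[0,0,0]},{"gripper":0.6,"xyz":[0,0,0],"rot":[0,0,0]},{"gripper":0.6,"xyz":[0,0,0],"rot":[0,0,0]},{"gripper":0.6,"xyz":[0,0,0],"rot":[0,0,0]},{"gripper":0.6,"xyz":[0,0,0],"rot":[0,0,0]}]' 40
python3 -c "
from h import *
plan(553.3,265.2,95,0)"
```

```text
clock: 27.85
tool_pos: [0.5534, 0.266, 0.0991]
tcp_rot: [0.0, 0.707, 0.707, 0.001]
ft_force: [-0.3, 0.9, -0.7]
finger_gap: 0.0545
t 27.9 p [553.4 266.   99.1] psi -0.1 tilt xy [-0.0003 -0.0012] q1,q6 [15. 15.] F [-0.3  0.9 -0.7] gap 54.5
rotz -0.001 then shift tool -0.8 -0.1 4.1
```

```bash
python3 -m handwheel '[{"gripper":0.6,"xyz":[-0.7,0,3],"rot":[0,0,0]},{"gripper":0.6,"xyz":[0,0,0],"rot":[0,0,0]},{"gripper":0.6,"xyz":[0,0,0],"rot":[0,0,0]},{"gripper":0.15,"xyz":[0,0,0],"rot":[0,0,0]},{"gripper":0.15,"xyz":[0,0,0],"rot":[0,0,0]},{"gripper":0.15,"xyz":[0,0,0],"rot":[0,0,0]},{"gripper":0.15,"xyz":[0,0,0],"rot":[0,0,0]},{"gripper":0.15,"xyz":[0,0,-30],"rot":[0,0,0]},{"gripper":0.15,"xyz":[0,0,-40],"rot":[0,0,0]},{"gripper":0.15,"xyz":[0,0,-30],"rot":[0,0,0]},{"gripper":0.15,"xyz":[0,0,0],"rot":[0,0,0]},{"gripper":0.15,"xyz":[0,0,0],"rot":[0,0,0]}]' 40
python3 - <<'E'
from h import *
im,d=shot('scene','s14')
cv2.imwrite('pics/s14d.png',cv2.resize(im[80:180,240:360],(720,600)))
W=pts('scene',d);hsv=cv2.cvtColor(im,cv2.COLOR_BGR2HSV)
m=(np.hypot(W[...,0]-.554,W[...,1]-.265)<.035)&(W[...,2]>.095)&(W[...,2]<.118)&(hsv[...,1]>90)
P=W[m];A=np.c_[P[:,:2]-[.554,.265],np.ones(len(P))];print(len(P),np.median(P[:,2]),np.linalg.lstsq(A,P[:,2],rcond=None)[0])
print(circ(cv2.convexHull((P[:,:2]*1e4).astype(np.int32))[:,0]/1e4))
plan(541.4,-276.6,120,112)
E
```

```text
clock: 29.05
tool_pos: [0.5531, 0.2652, 0.1962]
tcp_rot: [0.0, 0.707, 0.707, 0.001]
ft_force: [-1.0, -0.4, -1.2]
finger_gap: 0.0741
275 0.10835273337407583 [-0.01543543  0.08704299  0.1075839 ]
[0.55425259 0.26321027 0.02785595]
t 29.1 p [552.2 264.9 194.9] psi -0.1 tilt xy [0.0005 0.0015] q1,q6 [15. 15.] F [ 0.5 -0.  -0.5] gap 74.1
rotz 1.186 then shift tool -212.9 498.0 74.9
```

View pics/s14d.png

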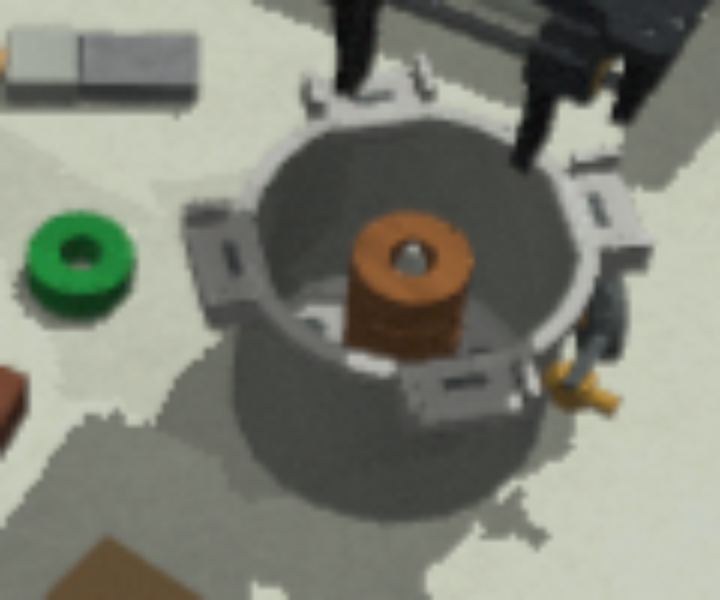

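```bash
python3 -m handwheel '[{"gripper":0,"xyz":[0,0,0],"rot":[0,0,0.148]},{"gripper":0,"xyz":[0,0,0],"rot":[0,0,0.148]},{"gripper":0,"xyz":[0,0,0],"rot":[0,0,0.148]},{"gripper":0,"xyz":[0,0,0],"rot":[0,0,0.148]},{"gripper":0,"xyz":[0,0,0],"rot":[0,0,0.148]},{"gripper":0,"xyz":[0,0,0],"rot":[0,0,0.148]},{"gripper":0,"xyz":[0,0,0],"rot":[0,0,0.148]},{"gripper":0,"xyz":[0,0,0],"rot":[0,0,0.148]},{"gripper":0,"xyz":[-10,23.4,0],"rot":[0,0,0]},{"gripper":0,"xyz":[-18,42,0],"rot":[0,0,0]},{"gripper":0,"xyz":[-18,42,0],"rot":[0,0,0]},{"gripper":0,"xyz":[-18,42,0],"rot":[0,0,0]},{"gripper":0,"xyz":[-18,42,0],"rot":[0,0,0]},{"gripper":0,"xyz":[-18,42,0],"rot":[0,0,0]},{"gripper":0,"xyz":[-18,42,0],"rot":[0,0,0]},{"gripper":0,"xyz":[-18,42,0],"rot":[0,0,0]},{"gripper":0,"xyz":[-18,42,0],"rot":[0,0,0]},{"gripper":0,"xyz":[-18,42,0],"rot":[0,0,0]},{"gripper":0,"xyz":[-18,42,0],"rot":[0,0,0]},{"gripper":0,"xyz":[-12,28,0],"rot":[0,0,0]}]' 40
python3 -m handwheel '[{"gripper":0,"xyz":[-7,16,0],"rot":[0,0,0]},{"gripper":0,"xyz":[0,0,0],"rot":[0,0,0]},{"gripper":0,"xyz":[0,0,0],"rot":[0,0,0]},{"gripper":0,"xyz":[0,0,0],"rot":[0,0,0]},{"gripper":0,"xyz":[0,0,0],"rot":[0,0,0]},{"gripper":0,"xyz":[0,0,0],"rot":[0,0,0]}]' 40
python3 -c "
from h import *
plan(541.4,-276.6,120,-68.2)"
```

```text
clock: 31.1
tool_pos: [0.542, -0.2503, 0.1934]
tcp_rot: [-0.001, 0.982, 0.191, -0.001]
ft_force: [0.3, 0.6, -0.6]
finger_gap: 0.0867
clock: 31.7
tool_pos: [0.543, -0.2636, 0.1957]
tcp_rot: [-0.0, 0.981, 0.193, 0.0]
ft_force: [0.8, -1.1, 0.0]
finger_gap: 0.0866
t 31.7 p [ 543.  -263.6  195.7] psi -67.8 tilt xy [-0.0001  0.0002] q1,q6 [-37.  31.] F [ 0.8 -1.1  0. ] gap 86.6
rotz 0.007 then shift tool -6.3 11.4 75.7
```

```bash
python3 -m handwheel '[{"gripper":0,"xyz":[-6.3,11.4,0],"rot":[0,0,0.007]},{"gripper":0,"xyz":[0,0,25],"rot":[0,0,0]},{"gripper":0,"xyz":[0,0,40],"rot":[0,0,0]},{"gripper":0,"xyz":[0,0,25],"rot":[0,0,0]},{"gripper":0,"xyz":[0,0,0],"rot":[0,0,0]},{"gripper":0,"xyz":[0,0,0],"rot":[0,0,0]},{"gripper":0,"xyz":[0,0,0],"rot":[0,0,0]},{"gripper":0,"xyz":[0,0,0],"rot":[0,0,0]}]' 50
python3 - <<'E'
from h import *
plan(541.4,-276.6,31,-68.2)
im,d=shot('scene','s15');cv2.imwrite('pics/s15d.png',cv2.resize(im[200:350,120:320],(800,600)))
E
```

```text
clock: 32.5
tool_pos: [0.5423, -0.279, 0.1074]
tcp_rot: [0.001, 0.982, 0.188, 0.001]
ft_force: [-0.1, 0.1, 0.3]
finger_gap: 0.087
t 32.5 p [ 542.3 -279.   107.4] psi -68.3 tilt xy [-0.0019 -0.0033] q1,q6 [-38.  31.] F [-0.1  0.1  0.3] gap 87.0
rotz -0.002 then shift tool 0.0 -2.5 76.4
```

View pics/s15d.png

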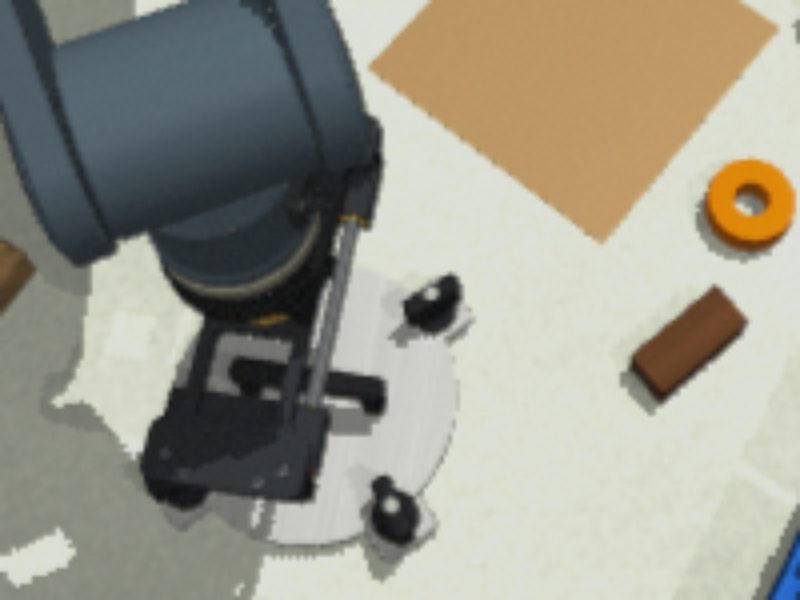

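```bash
python3 -m handwheel '[{"gripper":0,"xyz":[0,-1,20],"rot":[0,0,0]},{"gripper":0,"xyz":[0,0,25],"rot":[0,0,0]},{"gripper":0,"xyz":[0,0,20],"rot":[0,0,0]},{"gripper":0,"xyz":[0,0,0],"rot":[0,0,0]},{"gripper":0,"xyz":[0,0,0],"rot":[0,0,0]},{"gripper":0,"xyz":[0,0,0],"rot":[0,0,0]},{"gripper":0,"xyz":[0,0,0],"rot":[0,0,0]}]' 60
python3 -c "
from h import *
plan(541.4,-276.6,31,-68.2)"
```

```text
clock: 33.25
tool_pos: [0.5417, -0.2777, 0.042]
tcp_rot: [0.001, 0.982, 0.188, 0.001]
ft_force: [0.6, -0.9, 0.3]
finger_gap: 0.0869
t 33.2 p [ 541.7 -277.7   42. ] psi -68.3 tilt xy [-0.0014 -0.0024] q1,q6 [-38.  31.] F [ 0.6 -0.9  0.3] gap 86.9
rotz -0.002 then shift tool 0.1 -1.1 11.0
```

```bash
python3 -m handwheel '[{"gripper":0,"xyz":[0,-0.5,6],"rot":[0,0,0]},{"gripper":0,"xyz":[0,0,5],"rot":[0,0,0]},{"gripper":0,"xyz":[0,0,0],"rot":[0,0,0]},{"gripper":0,"xyz":[0,0,0],"rot":[0,0,0]},{"gripper":0,"xyz":[0,0,0],"rot":[0,0,0]},{"gripper":0.5,"xyz":[0,0,0],"rot":[0,0,0]},{"gripper":0.7,"xyz":[0,0,0],"rot":[0,0,0]},{"gripper":0.95,"xyz":[0,0,0],"rot":[0,0,0]},{"gripper":0.95,"xyz":[0,0,0],"rot":[0,0,0]},{"gripper":0.95,"xyz":[0,0,0],"rot":[0,0,0]},{"gripper":0.95,"xyz":[0,0,0],"rot":[0,0,0]},{"gripper":0.95,"xyz":[0,0,0],"rot":[0,0,0]},{"gripper":0.95,"xyz":[0,0,0],"rot":[0,0,0]},{"gripper":0.95,"xyz":[0,0,0],"rot":[0,0,0]}]' 60
python3 - <<'E'
from h import *
plan(541.4,-276.6,31,-68.2)
E
```

```text
clock: 34.65
tool_pos: [0.5406, -0.2766, 0.0296]
tcp_rot: [-0.0, 0.982, 0.188, -0.0]
ft_force: [-0.2, 0.4, 0.1]
finger_gap: 0.023
t 34.6 p [ 540.6 -276.6   29.6] psi -68.3 tilt xy [0. 0.] q1,q6 [-38.  31.] F [-0.2  0.4  0.1] gap 23.0
rotz -0.002 then shift tool 0.7 0.3 -1.4
```

```bash
python3 -m handwheel '[{"gripper":0.95,"xyz":[0,0,0],"rot":[0,0,0]},{"gripper":0.95,"xyz":[0,0,0],"rot":[0,0,0]},{"gripper":0.95,"xyz":[0,0,0],"rot":[0,0,0]},{"gripper":0.95,"xyz":[0,0,0],"rot":[0,0,0]},{"gripper":0.95,"xyz":[0,0,0],"rot":[0,0,0]}]' 60
python3 - <<'E'
from h import *
im,d=shot('scene','s16'); W=pts('scene',d)
v,u=np.mgrid[:384,:512]; near=np.hypot(u-310*.64,v-465*.64)<60
Q=W[near&(W[...,2]>.036)&(W[...,2]<.07)]; r=np.hypot(Q[:,0]-.5414,Q[:,1]+.2765)
Kn=Q[(r>.065)&(r<.1)&(Q[:,2]>.044)];a=np.degrees(np.arctan2(Kn[:,1]+.2765,Kn[:,0]-.5414))
for c in (-113,-23,67,157):
    s=Kn[abs((a-c+180)%360-180)<25]
    if len(s)>10: print(c,len(s),s.mean(0)*1000)
plan(541.4,-276.6,31,-68.2)
E
```

```text
clock: 35.15
tool_pos: [0.5408, -0.2768, 0.0296]
tcp_rot: [0.0, 0.982, 0.188, 0.0]
ft_force: [0.2, -0.5, -0.6]
finger_gap: 0.0133
-113 42 [ 503.0538203  -360.36237755   50.39144197]
-23 80 [ 618.95870713 -310.63005877   50.21172967]
67 77 [ 574.78078099 -200.0804767    49.87722474]
t 35.2 p [ 540.8 -276.8   29.6] psi -68.3 tilt xy [-0.0002 -0.0004] q1,q6 [-38.  31.] F [ 0.6 -0.6 -0.7] gap 13.1
rotz -0.002 then shift tool 0.6 0.1 -1.4
```

```bash
python3 -m handwheel '[{"gripper":0.95,"xyz":[0,0,-5],"rot":[0,0,0]},{"gripper":0.95,"xyz":[0,0,-10],"rot":[0,0,0]},{"gripper":0.95,"xyz":[0,0,-18],"rot":[0,0,0]},{"gripper":0.95,"xyz":[0,0,-22],"rot":[0,0,0]},{"gripper":0.95,"xyz":[0,0,-25],"rot":[0,0,0]},{"gripper":0.95,"xyz":[0,0,-25],"rot":[0,0,0]},{"gripper":0.95,"xyz":[0,0,-25],"rot":[0,0,0]},{"gripper":0.95,"xyz":[0,0,-20],"rot":[0,0,0]},{"gripper":0.95,"xyz":[0,0,-10],"rot":[0,0,0]},{"gripper":0.95,"xyz":[0,0,0],"rot":[0,0,0]},{"gripper":0.95,"xyz":[0,0,0],"rot":[0,0,0]},{"gripper":0.95,"xyz":[0,0,0],"rot":[0,0,0]}]' 60
cat >> h.py <<'E'
def lidknobs(fn,name='scene',off=0):
    """lid while held: knob tops approx; print pts per cluster"""
    im,d=shot(name,fn); W=pts(name,d); p,M,s=pose(); p=p/1000
    zk=p[2]-.0296+.050
    g=im.max(-1)
    m=(abs(W[...,2]-zk)<.012)&(g<70)
    r=np.hypot(W[...,0]-p[0],W[...,1]-p[1]); m&=(r>.065)&(r<.105)
    n,l,st,ce=cv2.connectedComponentsWithStats(m.astype(np.uint8))
    for i in range(1,n):
        if st[i,4]>15:
            q=W[l==i]; q=q[q[:,2]>np.percentile(q[:,2],60)-.004]
            c=q.mean(0); print('knob',(c*1000).round(1),len(q),'ang',np.degrees(np.arctan2(c[1]-p[1],c[0]-p[0])).round(1),'r',(np.hypot(*(c-p)[:2])*1000).round(1))
    pm=(abs(W[...,2]-(p[2]-.0296+.0165))<.012)&(r<.082)&(g>90)
    P=W[pm]
    if len(P)>50:
        A=np.c_[P[:,:2]-p[:2],np.ones(len(P))];print('plate',len(P),'slope,z',np.linalg.lstsq(A,P[:,2],rcond=None)[0].round(4))
    cv2.imwrite(f'pics/{fn}.png',im)
E
python3 - <<'E'
from h import *
lidknobs('s17')
plan(553.5,265.1,185,-4.9)
E
```

```text
clock: 36.4
tool_pos: [0.5396, -0.2758, 0.188]
tcp_rot: [-0.001, 0.982, 0.188, -0.001]
ft_force: [-0.1, -0.2, -5.6]
finger_gap: 0.0129
knob [ 573.8 -199.5  208.7] 74 ang 66.0 r 83.7
knob [ 499.5 -363.6  208.7] 39 ang -114.6 r 96.5
knob [ 609.5 -304.8  208.7] 35 ang -22.5 r 75.5
knob [ 626.8 -315.6  208.2] 56 ang -24.5 r 95.7
plate 2097 slope,z [-0.0017  0.0024  0.1753]
t 36.5 p [ 539.7 -275.9  187.9] psi -68.3 tilt xy [0.0018 0.003 ] q1,q6 [-38.  31.] F [ 0.5 -0.7 -5.4] gap 13.1
rotz -1.107 then shift tool 540.2 -32.5 2.9
```

View pics/s17.png

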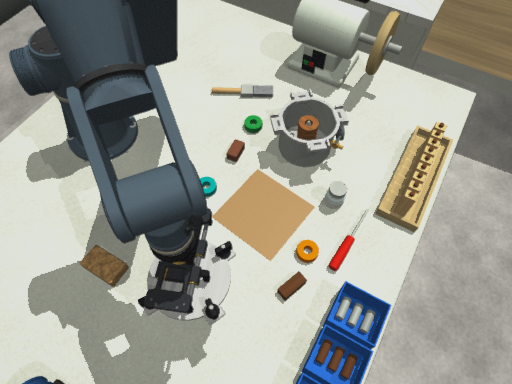

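```bash
python3 -m handwheel '[{"gripper":0.95,"xyz":[0,0,0],"rot":[0,0,-0.05]},{"gripper":0.95,"xyz":[0,0,0],"rot":[0,0,-0.1]},{"gripper":0.95,"xyz":[0,0,0],"rot":[0,0,-0.13]},{"gripper":0.95,"xyz":[0,0,0],"rot":[0,0,-0.13]},{"gripper":0.95,"xyz":[0,0,0],"rot":[0,0,-0.13]},{"gripper":0.95,"xyz":[0,0,0],"rot":[0,0,-0.13]},{"gripper":0.95,"xyz":[0,0,0],"rot":[0,0,-0.13]},{"gripper":0.95,"xyz":[0,0,0],"rot":[0,0,-0.13]},{"gripper":0.95,"xyz":[0,0,0],"rot":[0,0,-0.1]},{"gripper":0.95,"xyz":[0,0,0],"rot":[0,0,-0.077]},{"gripper":0.95,"xyz":[15,-0.9,0],"rot":[0,0,0]},{"gripper":0.95,"xyz":[25,-1.5,0],"rot":[0,0,0]},{"gripper":0.95,"xyz":[35,-2.1,0],"rot":[0,0,0]},{"gripper":0.95,"xyz":[40,-2.4,0],"rot":[0,0,0]},{"gripper":0.95,"xyz":[40,-2.4,0],"rot":[0,0,0]},{"gripper":0.95,"xyz":[40,-2.4,0],"rot":[0,0,0]},{"gripper":0.95,"xyz":[40,-2.4,0],"rot":[0,0,0]},{"gripper":0.95,"xyz":[40,-2.4,0],"rot":[0,0,0]},{"gripper":0.95,"xyz":[30,-1.8,0],"rot":[0,0,0]},{"gripper":0.95,"xyz":[15,-0.9,0],"rot":[0,0,0]}]' 60
python3 - <<'E'
from h import *
lidknobs('s18')
plan(553.5,265.1,185,-4.9)
E
```

```text
clock: 38.45
tool_pos: [0.5471, 0.0477, 0.189]
tcp_rot: [-0.001, 0.736, 0.677, -0.0]
ft_force: [-0.2, -0.4, -5.3]
finger_gap: 0.0132
knob [483.4 -10.8 209.8] 67 ang -137.0 r 87.5
knob [603.9 -20.4 209.9] 52 ang -50.7 r 89.4
plate 1812 slope,z [-0.0038  0.0026  0.1766]
t 38.5 p [547.4  48.8 189.1] psi -4.8 tilt xy [-0.0028  0.002 ] q1,q6 [-7. -2.] F [-0.1  1.5 -6.4] gap 13.3
rotz 0.002 then shift tool 216.0 -12.4 4.1
```

View pics/s18.png

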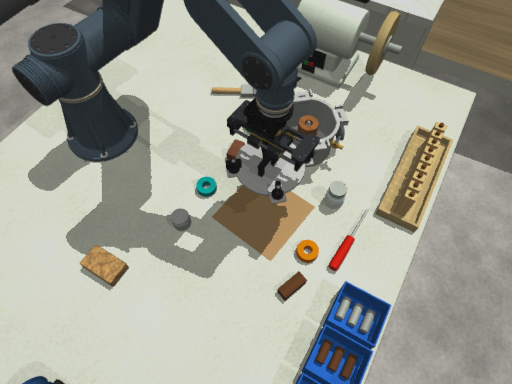

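```bash
python3 -m handwheel '[{"gripper":0.95,"xyz":[15,-1,0],"rot":[0,0,0]},{"gripper":0.95,"xyz":[25,-1.5,0],"rot":[0,0,0]},{"gripper":0.95,"xyz":[35,-2.1,0],"rot":[0,0,0]},{"gripper":0.95,"xyz":[35,-2.1,0],"rot":[0,0,0]},{"gripper":0.95,"xyz":[35,-2.1,0],"rot":[0,0,0]},{"gripper":0.95,"xyz":[35,-2.1,0],"rot":[0,0,0]},{"gripper":0.95,"xyz":[20,-1.2,0],"rot":[0,0,0]},{"gripper":0.95,"xyz":[12,-0.7,0],"rot":[0,0,0]},{"gripper":0.95,"xyz":[6,-0.4,0],"rot":[0,0,0]},{"gripper":0.95,"xyz":[0,0,0],"rot":[0,0,0]},{"gripper":0.95,"xyz":[0,0,0],"rot":[0,0,0]},{"gripper":0.95,"xyz":[0,0,0],"rot":[0,0,0]},{"gripper":0.95,"xyz":[0,0,0],"rot":[0,0,0]},{"gripper":0.95,"xyz":[0,0,0],"rot":[0,0,0]},{"gripper":0.95,"xyz":[0,0,0],"rot":[0,0,0]}]' 60
python3 - <<'E'
from h import *
lidknobs('s19')
im=np.load('pics/s19.npz')['im'];cv2.imwrite('pics/s19d.png',cv2.resize(im[40:190,220:400],(720,600)))
plan(553.5,265.1,141.6,-4.9)
E
```

```text
clock: 40.0
tool_pos: [0.5541, 0.2619, 0.1896]
tcp_rot: [0.0, 0.737, 0.676, 0.0]
ft_force: [0.3, 0.1, -5.1]
finger_gap: 0.0132
knob [490.  202.6 209.5] 58 ang -137.2 r 87.4
knob [611.1 192.3 210.6] 46 ang -50.7 r 90.0
plate 1443 slope,z [0.0008 0.0002 0.1772]
t 40.0 p [554.1 262.  189.6] psi -4.9 tilt xy [ 0. -0.] q1,q6 [15. 20.] F [ 0.3  0.6 -5.9] gap 13.1
rotz 0.0 then shift tool 3.1 -0.9 48.0
```

View pics/s19d.png

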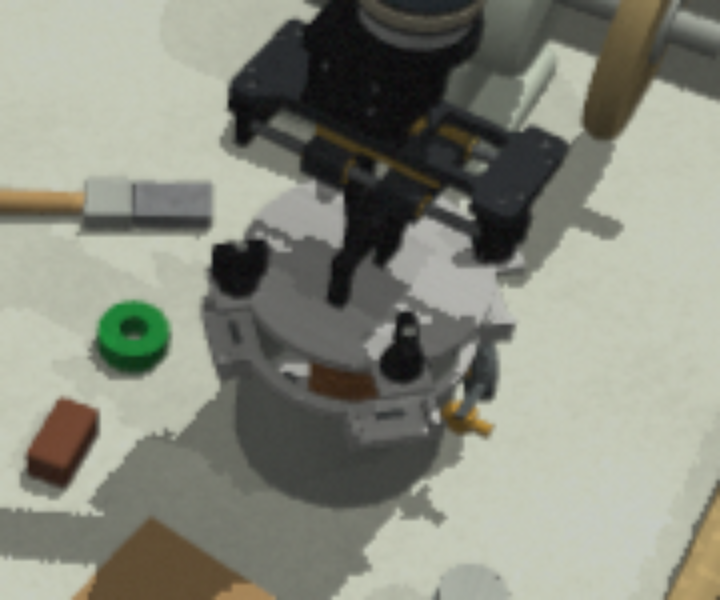

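```bash
python3 -m handwheel '[{"gripper":0.95,"xyz":[3.1,-0.9,0],"rot":[0,0,0]},{"gripper":0.95,"xyz":[0,0,8],"rot":[0,0,0]},{"gripper":0.95,"xyz":[0,0,12],"rot":[0,0,0]},{"gripper":0.95,"xyz":[0,0,10],"rot":[0,0,0]},{"gripper":0.95,"xyz":[0,0,4],"rot":[0,0,0]},{"gripper":0.95,"xyz":[0,0,0],"rot":[0,0,0]},{"gripper":0.95,"xyz":[0,0,0],"rot":[0,0,0]},{"gripper":0.95,"xyz":[0,0,0],"rot":[0,0,0]},{"gripper":0.95,"xyz":[0,0,0],"rot":[0,0,0]}]' 60
python3 - <<'E'
from h import *
lidknobs('s20')
im=np.load('pics/s20.npz')['im'];cv2.imwrite('pics/s20d.png',cv2.resize(im[40:190,220:400],(720,600)))
plan(553.5,265.1,141.6,-4.9)
E
```

```text
clock: 40.95
tool_pos: [0.5538, 0.2655, 0.1561]
tcp_rot: [0.0, 0.737, 0.676, 0.001]
ft_force: [0.1, -0.2, -5.2]
finger_gap: 0.0132
knob [489.6 206.9 176.4] 54 ang -137.6 r 86.9
knob [610.  196.7 176.9] 48 ang -50.7 r 88.8
plate 1367 slope,z [0.0024 0.0025 0.1436]
t 41.0 p [553.7 265.5 156. ] psi -4.9 tilt xy [-0.0004 -0.001 ] q1,q6 [15. 20.] F [-0.2 -0.1 -5.8] gap 13.3
rotz 0.001 then shift tool -0.4 -0.2 14.4
```

View pics/s20d.png

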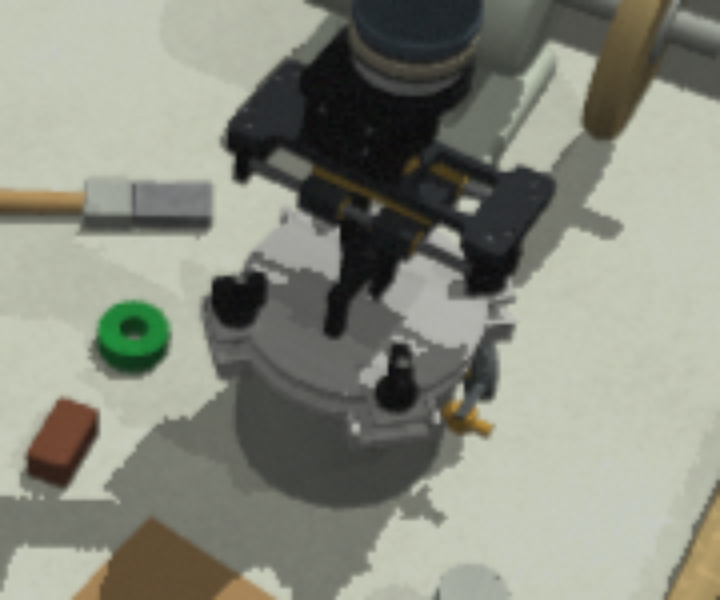

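```bash
python3 -m handwheel '[{"gripper":0.95,"xyz":[-0.3,0,3],"rot":[0,0,0]},{"gripper":0.95,"xyz":[0,0,3],"rot":[0,0,0]},{"gripper":0.95,"xyz":[0,0,2],"rot":[0,0,0]},{"gripper":0.95,"xyz":[0,0,2],"rot":[0,0,0]},{"gripper":0.95,"xyz":[0,0,0],"rot":[0,0,0]},{"gripper":0.95,"xyz":[0,0,0],"rot":[0,0,0]},{"gripper":0.95,"xyz":[0,0,0],"rot":[0,0,0]},{"gripper":0.95,"xyz":[0,0,0],"rot":[0,0,0]}]' 60
python3 -c "
from h import *
plan(553.5,265.1,141.6,-4.9)"
```

```text
clock: 41.8
tool_pos: [0.5533, 0.266, 0.1469]
tcp_rot: [-0.0, 0.736, 0.677, 0.001]
ft_force: [-4.3, 3.3, 6.0]
finger_gap: 0.0135
t 41.8 p [553.3 266.  146.9] psi -4.9 tilt xy [-0.0013 -0.0007] q1,q6 [15. 20.] F [-4.3  3.3  6. ] gap 13.5
rotz 0.001 then shift tool -0.8 0.3 5.3
```

```bash
python3 -m handwheel '[{"gripper":0.95,"xyz":[0,0,-2],"rot":[0,0,0]},{"gripper":0.95,"xyz":[1.0,-1.5,0],"rot":[0,0,0]},{"gripper":0.95,"xyz":[0,0,0],"rot":[0,0,0]},{"gripper":0.95,"xyz":[0,0,1.5],"rot":[0,0,0]},{"gripper":0.95,"xyz":[0,0,1.5],"rot":[0,0,0]},{"gripper":0.95,"xyz":[0,0,0],"rot":[0,0,0]},{"gripper":0.95,"xyz":[0,0,0],"rot":[0,0,0]},{"gripper":0.95,"xyz":[0,0,0],"rot":[0,0,0]}]' 60
python3 - <<'E'
from h import *
print(state()['wrist_torque'].round(2))
plan(553.5,265.1,141.6,-4.9)
lidknobs('s21')
im=np.load('pics/s21.npz')['im'];cv2.imwrite('pics/s21d.png',cv2.resize(im[80:180,260:380],(720,600)))
E
```

```text
clock: 42.6
tool_pos: [0.5529, 0.2665, 0.146]
tcp_rot: [0.001, 0.736, 0.676, 0.001]
ft_force: [-0.9, 1.5, 7.8]
finger_gap: 0.013
[-0.4   0.09 -0.05]
t 42.6 p [552.9 266.5 146. ] psi -4.9 tilt xy [-0.0009 -0.0025] q1,q6 [15. 20.] F [-0.9  1.5  7.8] gap 13.0
rotz 0.001 then shift tool -1.4 0.7 4.4
knob [489.4 207.2 168. ] 53 ang -136.9 r 87.0
knob [609.4 197.4 170.3] 48 ang -50.8 r 89.3
plate 1234 slope,z [ 0.0162 -0.0411  0.1337]
```

View pics/s21d.png

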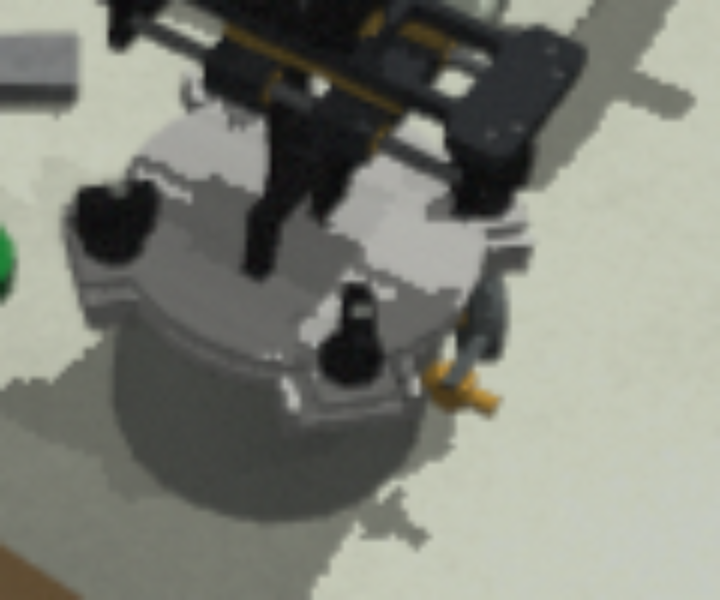

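```bash
python3 -m handwheel '[{"gripper":0.95,"xyz":[0,0,-4],"rot":[0,0,0]},{"gripper":0.95,"xyz":[0,0,-4],"rot":[0,0,0]},{"gripper":0.95,"xyz":[0,0,-4],"rot":[0,0,0]},{"gripper":0.95,"xyz":[0,0,0],"rot":[0,0,0]},{"gripper":0.95,"xyz":[0,0,0],"rot":[0,0,0]},{"gripper":0.95,"xyz":[0,0,0],"rot":[0,0,0]}]' 60
python3 - <<'E'
from h import *
plan(553.5,265.1,141.6,-4.9)
lidknobs('s22')
lidknobs('t22','top')
im=np.load('pics/t22.npz')['im'];cv2.imwrite('pics/t22d.png',cv2.resize(im[130:250,110:270],(800,600)))
E
```

```text
clock: 43.25
tool_pos: [0.5515, 0.2661, 0.156]
tcp_rot: [-0.0, 0.737, 0.676, -0.001]
ft_force: [-0.1, 0.1, -5.1]
finger_gap: 0.0129
t 43.2 p [551.5 266.1 156. ] psi -4.9 tilt xy [0.0004 0.0013] q1,q6 [15. 20.] F [-0.1  0.1 -5.1] gap 12.9
rotz 0.0 then shift tool -0.8 2.0 14.4
knob [487.7 206.9 176.6] 47 ang -137.2 r 87.2
knob [608.1 196.8 177.2] 46 ang -50.8 r 89.4
plate 1338 slope,z [ 0.0009 -0.0043  0.1435]
knob [608.  200.2 177.7] 46 ang -49.5 r 86.7
knob [487.7 210.  177.2] 52 ang -138.7 r 85.1
plate 99 slope,z [-0.0152 -0.0213  0.143 ]
```

View pics/t22d.png

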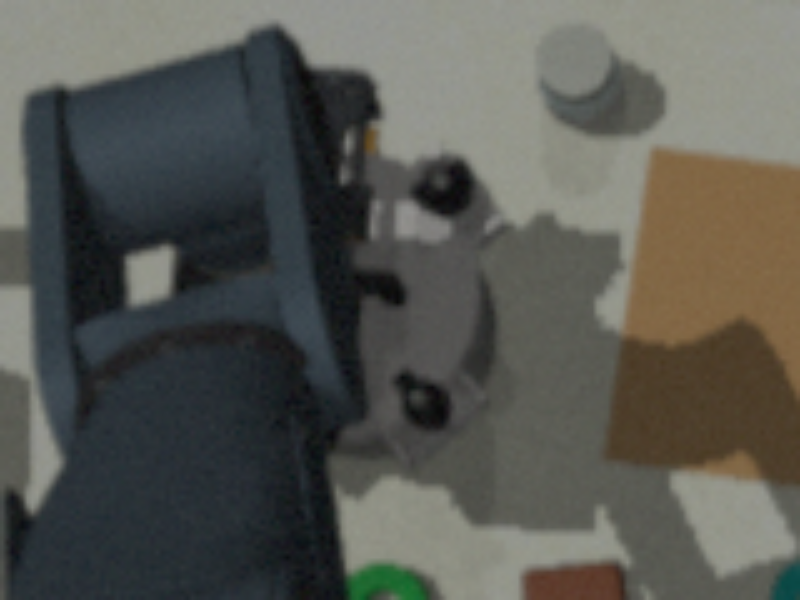

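```bash
python3 -m handwheel '[{"gripper":0.95,"xyz":[1.8,0.3,2],"rot":[0,0,0]},{"gripper":0.95,"xyz":[0,0,4],"rot":[0,0,0]},{"gripper":0.95,"xyz":[0,0,3],"rot":[0,0,0]},{"gripper":0.95,"xyz":[0,0,1],"rot":[0,0,0]},{"gripper":0.95,"xyz":[0,0,0],"rot":[0,0,0]},{"gripper":0.95,"xyz":[0,0,0],"rot":[0,0,0]},{"gripper":0.95,"xyz":[0,0,0],"rot":[0,0,0]}]' 60
python3 - <<'E'
from h import *
print(state()['wrist_torque'].round(2))
plan(553.5,265.1,141.6,-4.9)
lidknobs('s23')
E
```

```text
clock: 44.05
tool_pos: [0.5526, 0.268, 0.1467]
tcp_rot: [0.0, 0.737, 0.676, 0.0]
ft_force: [-0.5, 0.2, -5.9]
finger_gap: 0.0134
[-0.07  0.06  0.02]
t 44.0 p [552.6 268.  146.7] psi -4.9 tilt xy [-0.0001 -0.0004] q1,q6 [15. 20.] F [-0.5  0.2 -5.9] gap 13.4
rotz 0.0 then shift tool -2.8 1.2 5.1
knob [489. 209. 167.] 52 ang -137.1 r 86.8
knob [609.9 197.9 168. ] 47 ang -50.7 r 90.6
plate 1318 slope,z [ 0.003  -0.005   0.1342]
```

```bash
python3 -m handwheel '[{"gripper":0.95,"xyz":[0.3,-0.3,1.5],"rot":[0,0,0]},{"gripper":0.95,"xyz":[0,0,1.5],"rot":[0,0,0]},{"gripper":0.95,"xyz":[0,0,0],"rot":[0,0,0]},{"gripper":0.95,"xyz":[0,0,0],"rot":[0,0,0]},{"gripper":0.95,"xyz":[0,0,0],"rot":[0,0,0]}]' 60
python3 - <<'E'
from h import *
print(state()['wrist_torque'].round(2))
plan(553.5,265.1,141.6,-4.9)
lidknobs('s24')
E
```

```text
clock: 44.6
tool_pos: [0.5521, 0.2683, 0.1439]
tcp_rot: [0.0, 0.736, 0.676, 0.0]
ft_force: [-1.9, -0.5, -0.2]
finger_gap: 0.013
[-0.28  0.15  0.01]
t 44.6 p [552.1 268.3 143.9] psi -4.9 tilt xy [ 0.0001 -0.0002] q1,q6 [15. 20.] F [-1.9 -0.5 -0.2] gap 13.0
rotz 0.001 then shift tool -3.0 1.6 2.3
knob [488.5 208.7 163.9] 48 ang -136.9 r 87.2
knob [608.  199.7 165.4] 44 ang -50.8 r 88.4
plate 1318 slope,z [ 0.0132 -0.0005  0.1316]
```

```bash
python3 -m handwheel '[{"gripper":0.95,"xyz":[0,-1.2,-0.5],"rot":[0,0,0]},{"gripper":0.95,"xyz":[0,0,1.2],"rot":[0,0,0]},{"gripper":0.95,"xyz":[0,0,1.2],"rot":[0,0,0]},{"gripper":0.95,"xyz":[0,0,0],"rot":[0,0,0]},{"gripper":0.95,"xyz":[0,0,0],"rot":[0,0,0]},{"gripper":0.95,"xyz":[0,0,0],"rot":[0,0,0]}]' 60
python3 - <<'E'
from h import *
print(state()['wrist_torque'].round(2))
plan(553.5,265.1,141.6,-4.9)
lidknobs('s25')
im=np.load('pics/s25.npz')['im'];cv2.imwrite('pics/s25d.png',cv2.resize(im[80:180,260:380],(720,600),interpolation=cv2.INTER_CUBIC))
E
```

```text
clock: 45.25
tool_pos: [0.5523, 0.2684, 0.1421]
tcp_rot: [0.001, 0.737, 0.676, 0.001]
ft_force: [3.4, -1.7, 1.7]
finger_gap: 0.0131
[-0.45 -0.36 -0.06]
t 45.2 p [552.3 268.4 142.1] psi -4.9 tilt xy [-0.0004 -0.0026] q1,q6 [16. 20.] F [ 3.4 -1.7  1.7] gap 13.1
rotz 0.0 then shift tool -3.1 1.5 0.5
knob [487.7 208.7 163.1] 49 ang -137.2 r 87.9
knob [608.4 199.  163.8] 42 ang -51.0 r 89.2
plate 1298 slope,z [ 0.     -0.0061  0.1297]
```

View pics/s25d.png

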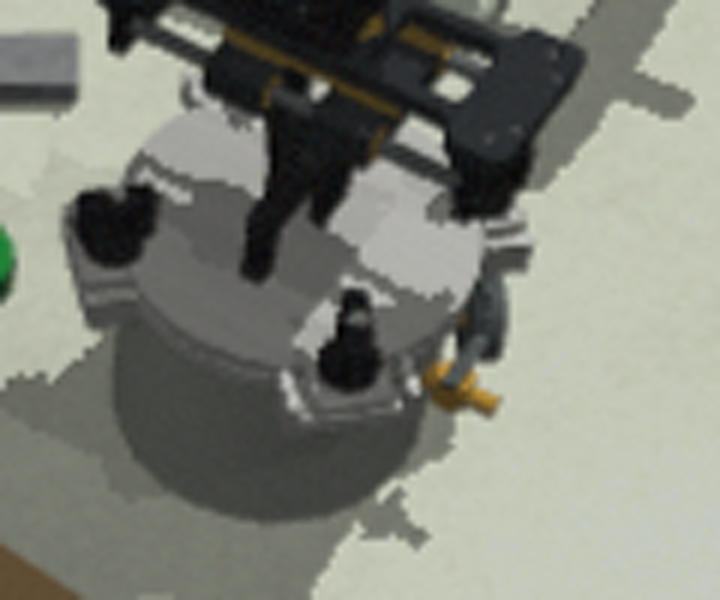

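```bash
python3 -m handwheel '[{"gripper":0.95,"xyz":[0,0,1],"rot":[0,0,0]},{"gripper":0.95,"xyz":[0,0,1],"rot":[0,0,0]},{"gripper":0.95,"xyz":[0,0,0],"rot":[0,0,0]},{"gripper":0.95,"xyz":[0,0,0],"rot":[0,0,0]},{"gripper":0.95,"xyz":[0,0,0],"rot":[0,0,0]}]' 60
python3 - <<'E'
from h import *
print(state()['wrist_torque'].round(2))
plan(553.5,265.1,141.6,-4.9)
lidknobs('s26')
E
```

```text
clock: 45.8
tool_pos: [0.5522, 0.2682, 0.1416]
tcp_rot: [0.001, 0.736, 0.676, 0.001]
ft_force: [1.0, -3.7, 9.7]
finger_gap: 0.0135
[-0.69 -0.03 -0.1 ]
t 45.8 p [552.2 268.2 141.6] psi -4.9 tilt xy [-0.0002 -0.0032] q1,q6 [16. 20.] F [ 1.  -3.7  9.7] gap 13.5
rotz 0.001 then shift tool -2.9 1.6 0.0
knob [488.  209.1 162.3] 49 ang -137.4 r 87.2
knob [608.9 199.1 162.5] 43 ang -50.7 r 89.3
plate 1317 slope,z [-0.001  -0.0018  0.1293]
```

```bash
python3 -m handwheel '[{"gripper":0.6,"xyz":[0,0,-1],"rot":[0,0,0]},{"gripper":0.6,"xyz":[0,0,0],"rot":[0,0,0]},{"gripper":0.6,"xyz":[0,0,0],"rot":[0,0,0]},{"gripper":0.6,"xyz":[0,0,0],"rot":[0,0,0]},{"gripper":0.6,"xyz":[0,0,0],"rot":[0,0,0]},{"gripper":0.6,"xyz":[0,0,-20],"rot":[0,0,0]},{"gripper":0.6,"xyz":[0,0,-30],"rot":[0,0,0]},{"gripper":0.6,"xyz":[0,0,-35],"rot":[0,0,0]},{"gripper":0.6,"xyz":[0,0,-20],"rot":[0,0,0]},{"gripper":0.6,"xyz":[0,0,0],"rot":[0,0,0]},{"gripper":0.6,"xyz":[0,0,0],"rot":[0,0,0]},{"gripper":0.6,"xyz":[0,0,0],"rot":[0,0,0]}]' 60
python3 - <<'E'
from h import *
plan(553.5,265.1,240,-4.9)
for n in('scene','top'):
    im,d=shot(n,n[0]+'27'); W=pts(n,d)
    cx={'scene':[80,180,260,380],'top':[130,250,110,270]}[n]
    cv2.imwrite(f'pics/{n[0]}27d.png',cv2.resize(im[cx[0]:cx[1],cx[2]:cx[3]],(720,600) if n=='scene' else (800,600),interpolation=cv2.INTER_CUBIC))
    r=np.hypot(W[...,0]-.5535,W[...,1]-.2655)
    m=(r<.105)&(W[...,2]>.1)&(W[...,2]<.19)
    P=W[m&(r<.08)&(abs(W[...,2]-.129)<.006)];A=np.c_[P[:,:2]-[.5535,.2655],np.ones(len(P))];print(n,len(P),np.linalg.lstsq(A,P[:,2],rcond=None)[0].round(4))
    Q=W[m&(r<.06)&(W[...,2]>.163)&(W[...,2]<.175)]; 
    if len(Q)>20: print('handle',len(Q),Q.mean(0),cv2.minAreaRect((Q[:,:2]*1000).astype(np.float32)))
    Kn=W[m&(r>.065)&(W[...,2]>.155)&(W[...,2]<.168)]; a=np.degrees(np.arctan2(Kn[:,1]-.2655,Kn[:,0]-.5535))
    for c in (-140,-50,40,130):
        s=Kn[abs((a-c+180)%360-180)<25]
        if len(s)>10: print('knob',c,len(s),(s.mean(0)*1000).round(1),cv2.minAreaRect((s[:,:2]*1000).astype(np.float32)))
E
```

```text
clock: 47.05
tool_pos: [0.5497, 0.2681, 0.2438]
tcp_rot: [-0.001, 0.736, 0.676, -0.002]
ft_force: [-0.4, -0.3, 0.0]
finger_gap: 0.0346
t 47.0 p [549.7 268.1 243.8] psi -4.9 tilt xy [0.0012 0.0034] q1,q6 [16. 20.] F [-0.4 -0.3  0. ] gap 34.6
rotz 0.001 then shift tool -2.6 4.0 3.8
scene 1717 [-0.0019 -0.0009  0.1293]
handle 149 [0.55426777 0.26320481 0.16922363] ((553.562255859375, 266.52008056640625), (90.16258239746094, 14.880146026611328), 83.96168518066406)
knob -140 70 [488.2 209.  161.5] ((487.6895446777344, 210.71804809570312), (35.13395309448242, 12.786202430725098), 40.316741943359375)
knob -50 61 [609.5 197.9 161.9] ((609.330810546875, 198.90875244140625), (12.128533363342285, 33.23290252685547), 31.89117431640625)
knob 40 66 [619.2 319.9 161.6] ((618.5020141601562, 321.0863342285156), (33.4728889465332, 12.843791007995605), 33.35927963256836)
knob 130 45 [499.8 328.6 162.2] ((498.8500671386719, 330.8271484375), (11.626935005187988, 33.12527084350586), 35.91826248168945)
top 1141 [ 0.0005 -0.0041  0.1289]
handle 75 [0.55139614 0.24354102 0.16912544] ((552.1229858398438, 243.96273803710938), (42.372169494628906, 14.277085304260254), 83.2253189086914)
knob -140 55 [487.8 211.9 162.4] ((487.6902160644531, 211.838134765625), (34.756568908691406, 11.32176399230957), 38.20948791503906)
knob -50 59 [608.6 201.4 161.8] ((609.7362060546875, 201.7761993408203), (13.084260940551758, 35.223480224609375), 29.081523895263672)
```

View pics/s27d.png

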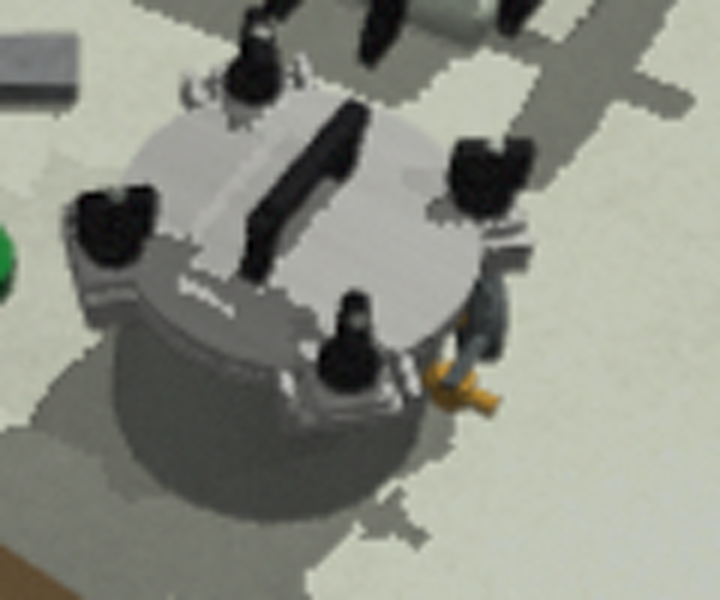

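View pics/t27d.png

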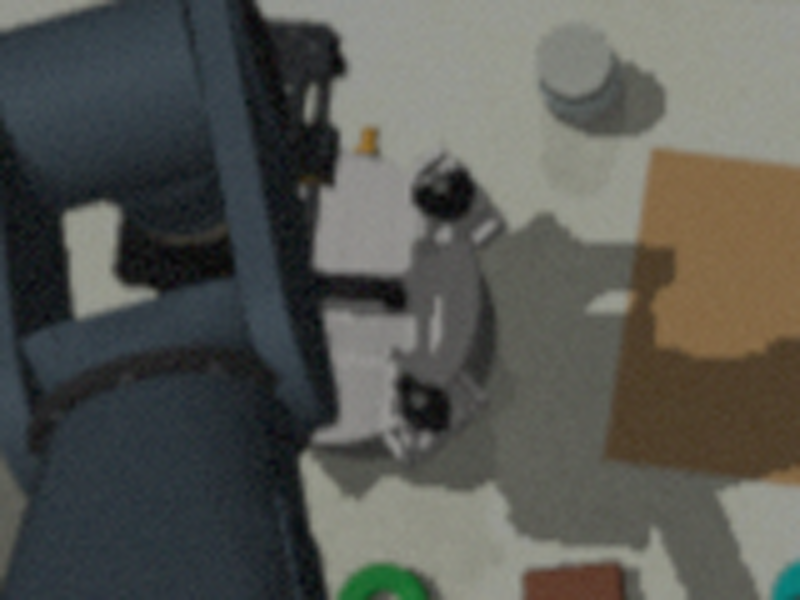

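```bash
python3 -c "
from h import *
plan(607.7,201.4,180,40)"
```

```text
t 47.1 p [549.9 268.1 243.8] psi -4.9 tilt xy [0.0013 0.0035] q1,q6 [16. 20.] F [-0.1 -0.1  0.1] gap 34.9
rotz -0.783 then shift tool -88.2 1.4 63.8
```

```bash
python3 -m handwheel '[{"gripper":0.5,"xyz":[0,0,0],"rot":[0,0,-0.13]},{"gripper":0.5,"xyz":[0,0,0],"rot":[0,0,-0.13]},{"gripper":0.5,"xyz":[0,0,0],"rot":[0,0,-0.13]},{"gripper":0.5,"xyz":[0,0,0],"rot":[0,0,-0.13]},{"gripper":0.5,"xyz":[0,0,0],"rot":[0,0,-0.13]},{"gripper":0.5,"xyz":[0,0,0],"rot":[0,0,-0.13]},{"gripper":0.5,"xyz":[-25,0.4,0],"rot":[0,0,0]},{"gripper":0.5,"xyz":[-25,0.4,0],"rot":[0,0,0]},{"gripper":0.5,"xyz":[-25,0.4,0],"rot":[0,0,0]},{"gripper":0.5,"xyz":[-13,0.2,0],"rot":[0,0,0]},{"gripper":0.5,"xyz":[0,0,20],"rot":[0,0,0]},{"gripper":0.5,"xyz":[0,0,25],"rot":[0,0,0]},{"gripper":0.5,"xyz":[0,0,15],"rot":[0,0,0]},{"gripper":0.5,"xyz":[0,0,0],"rot":[0,0,0]},{"gripper":0.5,"xyz":[0,0,0],"rot":[0,0,0]},{"gripper":0.5,"xyz":[0,0,0],"rot":[0,0,0]},{"gripper":0.5,"xyz":[0,0,0],"rot":[0,0,0]}]' 30
python3 - <<'E'
from h import *
plan(607.7,201.4,140,40)
im,d=shot('scene','s28');cv2.imwrite('pics/s28d.png',cv2.resize(im[60:180,250:394],(720,600),interpolation=cv2.INTER_CUBIC))
E
```

```text
clock: 48.85
tool_pos: [0.6091, 0.202, 0.1868]
tcp_rot: [0.001, 0.424, 0.906, 0.001]
ft_force: [-0.3, 0.4, 0.2]
finger_gap: 0.0435
t 48.9 p [609.1 202.  186.8] psi 39.8 tilt xy [ 0.0011 -0.002 ] q1,q6 [  8. -31.] F [-0.3  0.4  0.2] gap 43.5
rotz -0.003 then shift tool 0.4 -1.4 46.8
```

View pics/s28d.png

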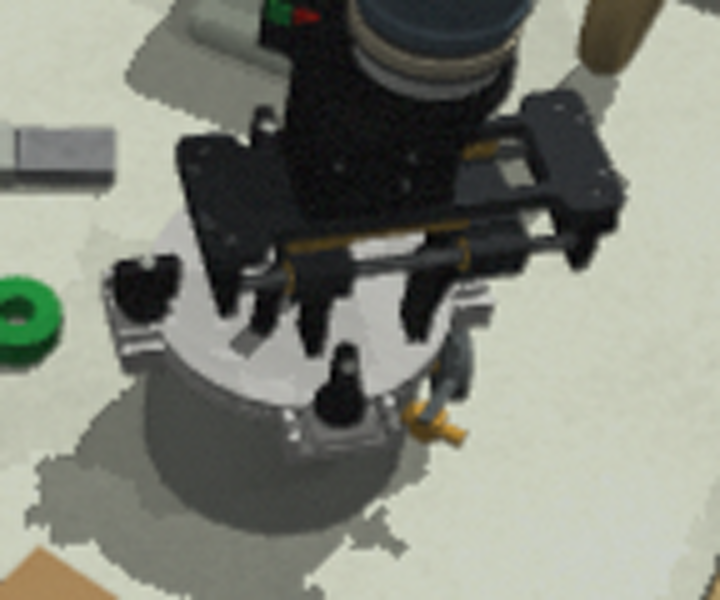

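```bash
python3 -m handwheel '[{"gripper":0.5,"xyz":[0.2,-0.9,12],"rot":[0,0,-0.003]},{"gripper":0.5,"xyz":[0,0,15],"rot":[0,0,0]},{"gripper":0.5,"xyz":[0,0,12],"rot":[0,0,0]},{"gripper":0.5,"xyz":[0,0,6],"rot":[0,0,0]},{"gripper":0.5,"xyz":[0,0,0],"rot":[0,0,0]},{"gripper":0.5,"xyz":[0,0,0],"rot":[0,0,0]},{"gripper":0.5,"xyz":[0,0,0],"rot":[0,0,0]},{"gripper":0.7,"xyz":[0,0,0],"rot":[0,0,0]},{"gripper":0.98,"xyz":[0,0,0],"rot":[0,0,0]},{"gripper":0.98,"xyz":[0,0,0],"rot":[0,0,0]},{"gripper":0.98,"xyz":[0,0,0],"rot":[0,0,0]},{"gripper":0.98,"xyz":[0,0,0],"rot":[0,0,0]},{"gripper":0.98,"xyz":[0,0,0],"rot":[0,0,0]},{"gripper":0.98,"xyz":[0,0,0],"rot":[0,0,0]},{"gripper":0.98,"xyz":[0,0,0],"rot":[0,0,0]},{"gripper":0.98,"xyz":[0,0,0],"rot":[0,0,0]}]' 20
python3 - <<'E'
from h import *
plan(607.7,201.4,140,40)
E
```

```text
clock: 50.5
tool_pos: [0.6073, 0.2009, 0.1407]
tcp_rot: [-0.0, 0.423, 0.906, -0.0]
ft_force: [-2.6, -3.2, 2.1]
finger_gap: 0.0118
t 50.5 p [607.3 200.9 140.7] psi 40.0 tilt xy [0.0001 0.001 ] q1,q6 [  8. -32.] F [-2.6 -3.2  2.1] gap 11.8
rotz -0.0 then shift tool 0.1 0.6 0.7
```

```bash
python3 -m handwheel '[{"gripper":0.98,"xyz":[0,-0.4,0],"rot":[0,0,0.06]},{"gripper":0.98,"xyz":[0,0,0],"rot":[0,0,0.12]},{"gripper":0.98,"xyz":[0,0,0],"rot":[0,0,0.12]},{"gripper":0.98,"xyz":[0,0,0],"rot":[0,0,0.12]},{"gripper":0.98,"xyz":[0,0,0],"rot":[0,0,0.12]},{"gripper":0.98,"xyz":[0,0,0],"rot":[0,0,0.12]},{"gripper":0.98,"xyz":[0,0,0],"rot":[0,0,0.12]},{"gripper":0.98,"xyz":[0,0,0],"rot":[0,0,0.12]},{"gripper":0.98,"xyz":[0,0,0],"rot":[0,0,0.12]},{"gripper":0.98,"xyz":[0,0,0],"rot":[0,0,0.12]},{"gripper":0.98,"xyz":[0,0,0],"rot":[0,0,0.06]},{"gripper":0.98,"xyz":[0,0,0],"rot":[0,0,0]},{"gripper":0.98,"xyz":[0,0,0],"rot":[0,0,0]},{"gripper":0.98,"xyz":[0,0,0],"rot":[0,0,0]}]' 20
python3 - <<'E'
from h import *
plan(607.7,201.4,140,-28.8)
im,d=shot('scene','s29');cv2.imwrite('pics/s29d.png',cv2.resize(im[60:180,250:394],(720,600),interpolation=cv2.INTER_CUBIC))
E
```

```text
clock: 51.9
tool_pos: [0.6074, 0.2008, 0.1407]
tcp_rot: [0.0, 0.86, 0.51, -0.0]
ft_force: [-1.3, -3.2, 2.3]
finger_gap: 0.012
t 51.9 p [607.4 200.8 140.7] psi -28.7 tilt xy [ 0.0003 -0.0004] q1,q6 [ 8. 37.] F [-1.3 -3.2  2.3] gap 12.0
rotz 0.002 then shift tool 0.7 -0.0 0.7
```

View pics/s29d.png

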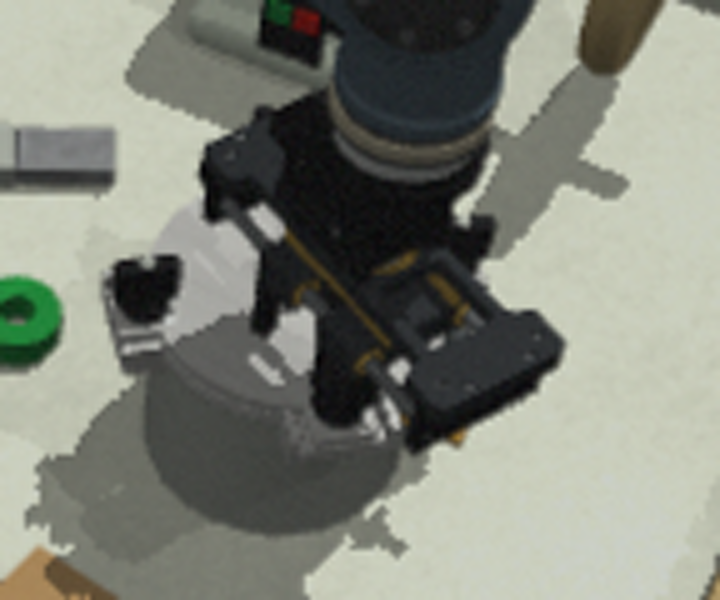

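```bash
python3 -m handwheel '[{"gripper":0.6,"xyz":[0,0,0],"rot":[0,0,0]},{"gripper":0.6,"xyz":[0,0,0],"rot":[0,0,0]},{"gripper":0.6,"xyz":[0,0,0],"rot":[0,0,0]},{"gripper":0.6,"xyz":[0,0,-10],"rot":[0,0,0]},{"gripper":0.55,"xyz":[0,0,-20],"rot":[0,0,0]},{"gripper":0.5,"xyz":[0,0,-20],"rot":[0,0,0]},{"gripper":0.5,"xyz":[0,0,-6],"rot":[0,0,-0.1]},{"gripper":0.5,"xyz":[0,0,0],"rot":[0,0,-0.14]},{"gripper":0.5,"xyz":[0,0,0],"rot":[0,0,-0.14]},{"gripper":0.5,"xyz":[0,0,0],"rot":[0,0,-0.14]},{"gripper":0.5,"xyz":[0,0,0],"rot":[0,0,-0.14]},{"gripper":0.5,"xyz":[0,0,0],"rot":[0,0,-0.14]},{"gripper":0.5,"xyz":[0,0,0],"rot":[0,0,-0.14]},{"gripper":0.5,"xyz":[0,0,0],"rot":[0,0,-0.14]},{"gripper":0.5,"xyz":[0,0,0],"rot":[0,0,-0.12]},{"gripper":0.5,"xyz":[0,0,0],"rot":[0,0,0]},{"gripper":0.5,"xyz":[0,0,0],"rot":[0,0,0]},{"gripper":0.5,"xyz":[0,0,0],"rot":[0,0,0]}]' 20
python3 - <<'E'
from h import *
plan(496.7,332.6,190,40)
im,d=shot('scene','s30');cv2.imwrite('pics/s30d.png',cv2.resize(im[60:180,250:394],(720,600),interpolation=cv2.INTER_CUBIC))
E
```

```text
clock: 53.75
tool_pos: [0.6074, 0.2011, 0.197]
tcp_rot: [0.0, 0.423, 0.906, 0.0]
ft_force: [-0.5, 0.0, 0.1]
finger_gap: 0.0438
t 53.8 p [607.4 201.1 197. ] psi 39.9 tilt xy [ 0.0002 -0.0005] q1,q6 [  8. -32.] F [-0.5  0.   0.1] gap 43.8
rotz -0.002 then shift tool 171.8 -0.3 7.0
```

View pics/s30d.png

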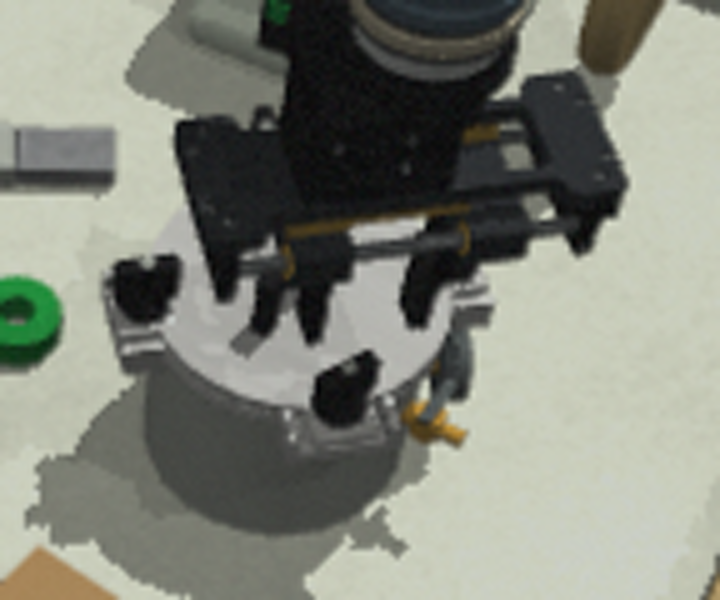

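```bash
python3 -m handwheel '[{"gripper":0.5,"xyz":[15,0,0],"rot":[0,0,0]},{"gripper":0.5,"xyz":[30,0,0],"rot":[0,0,0]},{"gripper":0.5,"xyz":[35,0,0],"rot":[0,0,0]},{"gripper":0.5,"xyz":[35,0,0],"rot":[0,0,0]},{"gripper":0.5,"xyz":[30,0,0],"rot":[0,0,0]},{"gripper":0.5,"xyz":[18,-0.3,0],"rot":[0,0,0]},{"gripper":0.5,"xyz":[8.8,0,5],"rot":[0,0,0]},{"gripper":0.5,"xyz":[0,0,10],"rot":[0,0,0]},{"gripper":0.5,"xyz":[0,0,0],"rot":[0,0,0]},{"gripper":0.5,"xyz":[0,0,0],"rot":[0,0,0]},{"gripper":0.5,"xyz":[0,0,0],"rot":[0,0,0]},{"gripper":0.5,"xyz":[0,0,0],"rot":[0,0,0]},{"gripper":0.5,"xyz":[0,0,0],"rot":[0,0,0]}]' 20
python3 - <<'E'
from h import *
plan(496.7,332.6,140.5,40)
im,d=shot('scene','s31');cv2.imwrite('pics/s31d.png',cv2.resize(im[60:180,250:394],(720,600),interpolation=cv2.INTER_CUBIC))
E
```

```text
clock: 55.1
tool_pos: [0.4971, 0.3321, 0.1818]
tcp_rot: [0.0, 0.423, 0.906, 0.0]
ft_force: [0.1, -0.2, -0.8]
finger_gap: 0.0433
t 55.1 p [497.1 332.1 181.8] psi 39.9 tilt xy [ 0.0002 -0.0004] q1,q6 [ 23. -17.] F [ 0.1 -0.2 -0.8] gap 43.3
rotz -0.001 then shift tool 0.7 -0.0 41.3
```

View pics/s31d.png

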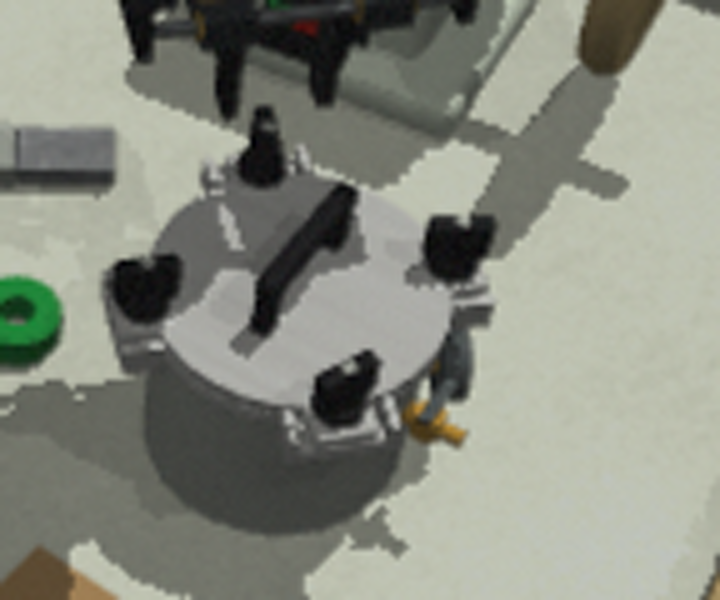

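```bash
python3 -m handwheel '[{"gripper":0.5,"xyz":[0.5,0,10],"rot":[0,0,0]},{"gripper":0.5,"xyz":[0,0,15],"rot":[0,0,0]},{"gripper":0.5,"xyz":[0,0,11],"rot":[0,0,0]},{"gripper":0.5,"xyz":[0,0,5],"rot":[0,0,0]},{"gripper":0.5,"xyz":[0,0,0],"rot":[0,0,0]},{"gripper":0.5,"xyz":[0,0,0],"rot":[0,0,0]},{"gripper":0.7,"xyz":[0,0,0],"rot":[0,0,0]},{"gripper":0.98,"xyz":[0,0,0],"rot":[0,0,0]},{"gripper":0.98,"xyz":[0,0,0],"rot":[0,0,0]},{"gripper":0.98,"xyz":[0,0,0],"rot":[0,0,0]},{"gripper":0.98,"xyz":[0,0,0],"rot":[0,0,0]},{"gripper":0.98,"xyz":[0,0,0],"rot":[0,0,0]},{"gripper":0.98,"xyz":[0,0,0],"rot":[0,0,0]},{"gripper":0.98,"xyz":[0,0,0],"rot":[0,0,0]},{"gripper":0.98,"xyz":[0,0,0],"rot":[0,0,0]}]' 20
```

```text
clock: 56.65
tool_pos: [0.4964, 0.3329, 0.1408]
tcp_rot: [0.0, 0.423, 0.906, 0.0]
ft_force: [0.1, 0.4, 0.9]
finger_gap: 0.0119
```

```bash
python3 - <<'E'
from h import *
plan(496.7,332.6,140.5,40)
im,d=shot('scene','s32');cv2.imwrite('pics/s32d.png',cv2.resize(im[60:180,250:394],(720,600),interpolation=cv2.INTER_CUBIC))
E
```

```text
t 56.6 p [496.4 332.9 140.8] psi 40.0 tilt xy [ 0.0001 -0.0004] q1,q6 [ 23. -17.] F [0.1 0.4 0.9] gap 11.9
rotz -0.0 then shift tool -0.4 0.0 0.3
```

View pics/s32d.png

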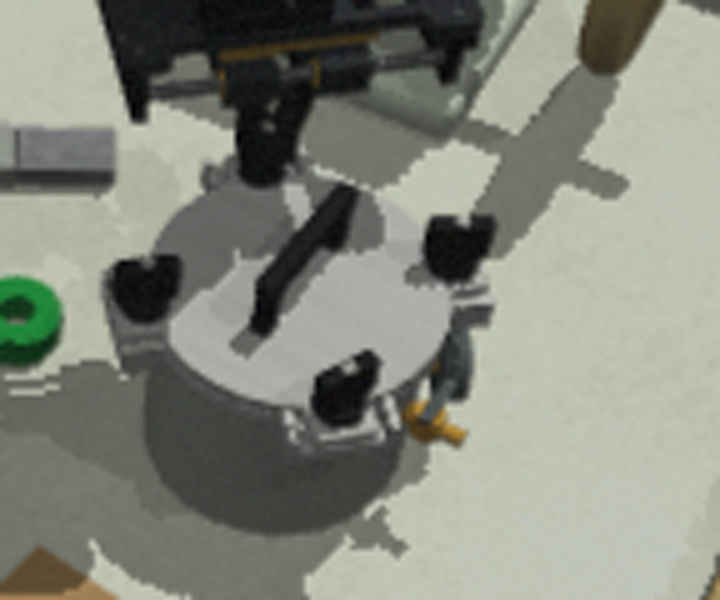

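```bash
python3 -m handwheel '[{"gripper":0.98,"xyz":[0,0,0],"rot":[0,0,0.06]},{"gripper":0.98,"xyz":[0,0,0],"rot":[0,0,0.12]},{"gripper":0.98,"xyz":[0,0,0],"rot":[0,0,0.12]},{"gripper":0.98,"xyz":[0,0,0],"rot":[0,0,0.12]},{"gripper":0.98,"xyz":[0,0,0],"rot":[0,0,0.12]},{"gripper":0.98,"xyz":[0,0,0],"rot":[0,0,0.12]},{"gripper":0.98,"xyz":[0,0,0],"rot":[0,0,0.12]},{"gripper":0.98,"xyz":[0,0,0],"rot":[0,0,0.12]},{"gripper":0.98,"xyz":[0,0,0],"rot":[0,0,0.12]},{"gripper":0.98,"xyz":[0,0,0],"rot":[0,0,0.12]},{"gripper":0.98,"xyz":[0,0,0],"rot":[0,0,0.06]},{"gripper":0.98,"xyz":[0,0,0],"rot":[0,0,0]},{"gripper":0.98,"xyz":[0,0,0],"rot":[0,0,0]},{"gripper":0.98,"xyz":[0,0,0],"rot":[0,0,0]}]' 20
python3 -m handwheel '[{"gripper":0.6,"xyz":[0,0,0],"rot":[0,0,0]},{"gripper":0.6,"xyz":[0,0,0],"rot":[0,0,0]},{"gripper":0.6,"xyz":[0,0,0],"rot":[0,0,0]},{"gripper":0.6,"xyz":[0,0,-10],"rot":[0,0,0]},{"gripper":0.55,"xyz":[0,0,-20],"rot":[0,0,0]},{"gripper":0.5,"xyz":[0,0,-20],"rot":[0,0,0]},{"gripper":0.5,"xyz":[0,0,0],"rot":[0,0,0]},{"gripper":0.5,"xyz":[0,0,0],"rot":[0,0,0]},{"gripper":0.5,"xyz":[0,0,0],"rot":[0,0,0]}]' 20
python3 - <<'E'
from h import *
plan(617.9,322.0,185,-50)
im,d=shot('scene','s33');cv2.imwrite('pics/s33d.png',cv2.resize(im[60:180,250:394],(720,600),interpolation=cv2.INTER_CUBIC))
E
```

```text
clock: 58.1
tool_pos: [0.4969, 0.3329, 0.1408]
tcp_rot: [0.0, 0.86, 0.51, 0.001]
ft_force: [2.1, -0.4, 1.6]
finger_gap: 0.0116
clock: 59.0
tool_pos: [0.4955, 0.3325, 0.1898]
tcp_rot: [-0.0, 0.861, 0.509, -0.001]
ft_force: [0.5, 0.2, 0.6]
finger_gap: 0.0431
t 59.0 p [495.5 332.5 189.8] psi -28.8 tilt xy [0.0016 0.0012] q1,q6 [23. 52.] F [0.5 0.2 0.6] gap 43.1
rotz 0.371 then shift tool 87.0 86.7 4.8
```

View pics/s33d.png

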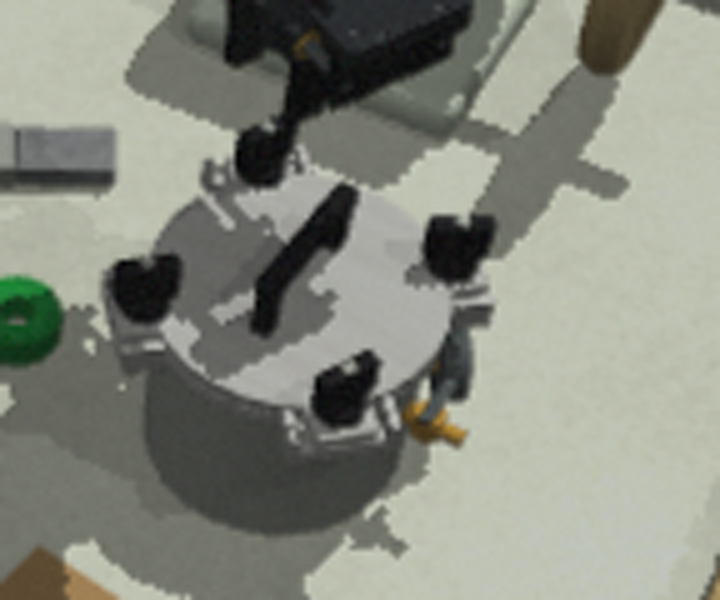

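```bash
python3 -m handwheel '[{"gripper":0.5,"xyz":[0,0,0],"rot":[0,0,0.124]},{"gripper":0.5,"xyz":[0,0,0],"rot":[0,0,0.124]},{"gripper":0.5,"xyz":[0,0,0],"rot":[0,0,0.122]},{"gripper":0.5,"xyz":[15,15,0],"rot":[0,0,0]},{"gripper":0.5,"xyz":[20,20,0],"rot":[0,0,0]},{"gripper":0.5,"xyz":[25,25,0],"rot":[0,0,0]},{"gripper":0.5,"xyz":[17,16,0],"rot":[0,0,0]},{"gripper":0.5,"xyz":[9,9,5],"rot":[0,0,0]},{"gripper":0.5,"xyz":[0,0,0],"rot":[0,0,0]},{"gripper":0.5,"xyz":[0,0,0],"rot":[0,0,0]},{"gripper":0.5,"xyz":[0,0,0],"rot":[0,0,0]},{"gripper":0.5,"xyz":[0,0,0],"rot":[0,0,0]}]' 20
python3 - <<'E'
from h import *
plan(617.9,322.2,140.5,-50)
im,d=shot('scene','s34');cv2.imwrite('pics/s34d.png',cv2.resize(im[60:180,250:394],(720,600),interpolation=cv2.INTER_CUBIC))
E
```

```text
clock: 60.25
tool_pos: [0.6156, 0.3234, 0.1858]
tcp_rot: [-0.0, 0.939, 0.343, -0.0]
ft_force: [-0.3, -0.2, -0.6]
finger_gap: 0.0437
t 60.2 p [615.6 323.4 185.8] psi -49.9 tilt xy [0.0007 0.0004] q1,q6 [19. 68.] F [-0.3 -0.2 -0.6] gap 43.7
rotz 0.002 then shift tool 1.0 2.5 45.3
```

View pics/s34d.png

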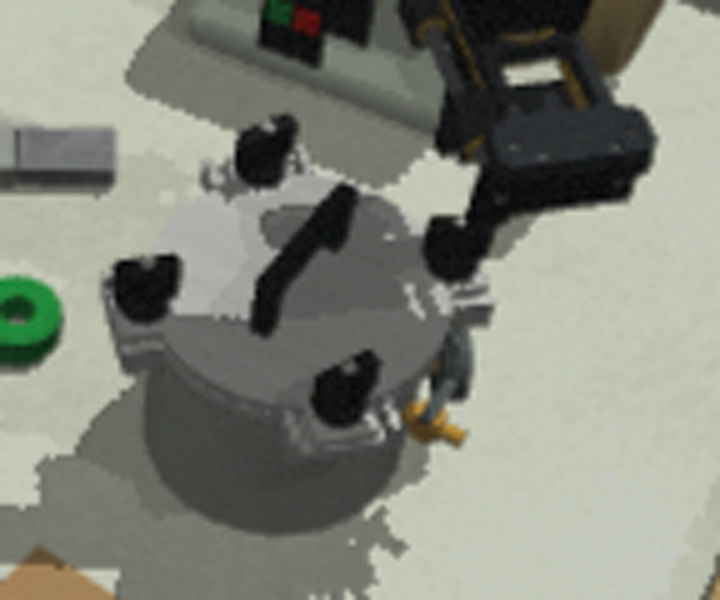

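```bash
python3 -m handwheel '[{"gripper":0.5,"xyz":[0.8,2.0,10],"rot":[0,0,0]},{"gripper":0.5,"xyz":[0,0,15],"rot":[0,0,0]},{"gripper":0.5,"xyz":[0,0,13],"rot":[0,0,0]},{"gripper":0.5,"xyz":[0,0,6],"rot":[0,0,0]},{"gripper":0.5,"xyz":[0,0,0],"rot":[0,0,0]},{"gripper":0.5,"xyz":[0,0,0],"rot":[0,0,0]},{"gripper":0.7,"xyz":[0,0,0],"rot":[0,0,0]},{"gripper":0.98,"xyz":[0,0,0],"rot":[0,0,0]},{"gripper":0.98,"xyz":[0,0,0],"rot":[0,0,0]},{"gripper":0.98,"xyz":[0,0,0],"rot":[0,0,0]},{"gripper":0.98,"xyz":[0,0,0],"rot":[0,0,0]},{"gripper":0.98,"xyz":[0,0,0],"rot":[0,0,0]},{"gripper":0.98,"xyz":[0,0,0],"rot":[0,0,0]},{"gripper":0.98,"xyz":[0,0,0],"rot":[0,0,0]},{"gripper":0.98,"xyz":[0,0,0],"rot":[0,0,0]}]' 20
python3 -c "
from h import *
plan(617.9,322.2,140.5,-50)"
```

```text
clock: 61.8
tool_pos: [0.6187, 0.3223, 0.1419]
tcp_rot: [-0.0, 0.94, 0.342, 0.0]
ft_force: [-0.9, 0.7, 2.4]
finger_gap: 0.0118
t 61.8 p [618.7 322.3 141.9] psi -50.0 tilt xy [-0.0003  0.0002] q1,q6 [18. 68.] F [-0.9  0.7  2.4] gap 11.8
rotz 0.001 then shift tool -0.7 -0.4 1.4
```

```bash
python3 -m handwheel '[{"gripper":0.98,"xyz":[0,0,0],"rot":[0,0,0.06]},{"gripper":0.98,"xyz":[0,0,0],"rot":[0,0,0.12]},{"gripper":0.98,"xyz":[0,0,0],"rot":[0,0,0.12]},{"gripper":0.98,"xyz":[0,0,0],"rot":[0,0,0.12]},{"gripper":0.98,"xyz":[0,0,0],"rot":[0,0,0.12]},{"gripper":0.98,"xyz":[0,0,0],"rot":[0,0,0.12]},{"gripper":0.98,"xyz":[0,0,0],"rot":[0,0,0.12]},{"gripper":0.98,"xyz":[0,0,0],"rot":[0,0,0.12]},{"gripper":0.98,"xyz":[0,0,0],"rot":[0,0,0.12]},{"gripper":0.98,"xyz":[0,0,0],"rot":[0,0,0.12]},{"gripper":0.98,"xyz":[0,0,0],"rot":[0,0,0.06]},{"gripper":0.98,"xyz":[0,0,0],"rot":[0,0,0]},{"gripper":0.98,"xyz":[0,0,0],"rot":[0,0,0]},{"gripper":0.98,"xyz":[0,0,0],"rot":[0,0,0]}]' 20
python3 -c "
from h import *
plan(617.9,322.2,140.5,-118.8)"
python3 -m handwheel '[{"gripper":0.6,"xyz":[0,0,0],"rot":[0,0,0]},{"gripper":0.6,"xyz":[0,0,0],"rot":[0,0,0]},{"gripper":0.6,"xyz":[0,0,0],"rot":[0,0,0]},{"gripper":0.6,"xyz":[0,0,-10],"rot":[0,0,0]},{"gripper":0.55,"xyz":[0,0,-20],"rot":[0,0,0]},{"gripper":0.5,"xyz":[0,0,-20],"rot":[0,0,0]},{"gripper":0.5,"xyz":[0,0,0],"rot":[0,0,0]},{"gripper":0.5,"xyz":[0,0,0],"rot":[0,0,0]},{"gripper":0.5,"xyz":[0,0,0],"rot":[0,0,0]}]' 20
python3 - <<'E'
from h import *
plan(486.4,211.7,185,-50)
im,d=shot('scene','s35');cv2.imwrite('pics/s35d.png',cv2.resize(im[60:180,250:394],(720,600),interpolation=cv2.INTER_CUBIC))
E
```

```text
clock: 63.2
tool_pos: [0.6186, 0.3215, 0.1419]
tcp_rot: [0.001, 0.969, -0.248, -0.0]
ft_force: [-2.2, -2.0, 4.8]
finger_gap: 0.0122
t 63.2 p [618.6 321.5 141.9] psi -118.7 tilt xy [-0.0001 -0.0012] q1,q6 [ 18. 137.] F [-2.2 -2.   4.8] gap 12.2
rotz 0.002 then shift tool -0.9 -0.3 1.4
clock: 64.1
tool_pos: [0.6179, 0.3218, 0.1905]
tcp_rot: [0.001, 0.969, -0.248, -0.001]
ft_force: [-0.3, -0.1, -0.4]
finger_gap: 0.0428
t 64.1 p [617.9 321.8 190.5] psi -118.7 tilt xy [ 0.0015 -0.0015] q1,q6 [ 18. 137.] F [-0.3 -0.1 -0.4] gap 42.8
rotz -1.199 then shift tool -171.5 -0.2 5.5
```

View pics/s35d.png

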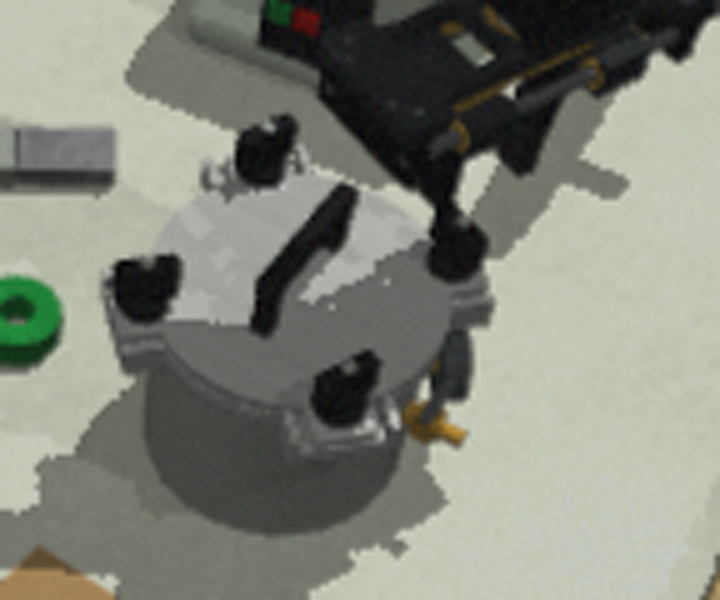

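```bash
python3 -m handwheel '[{"gripper":0.5,"xyz":[0,0,0],"rot":[0,0,-0.133]},{"gripper":0.5,"xyz":[0,0,0],"rot":[0,0,-0.133]},{"gripper":0.5,"xyz":[0,0,0],"rot":[0,0,-0.133]},{"gripper":0.5,"xyz":[0,0,0],"rot":[0,0,-0.133]},{"gripper":0.5,"xyz":[0,0,0],"rot":[0,0,-0.133]},{"gripper":0.5,"xyz":[0,0,0],"rot":[0,0,-0.133]},{"gripper":0.5,"xyz":[0,0,0],"rot":[0,0,-0.133]},{"gripper":0.5,"xyz":[0,0,0],"rot":[0,0,-0.133]},{"gripper":0.5,"xyz":[0,0,0],"rot":[0,0,-0.135]},{"gripper":0.5,"xyz":[-15,0,0],"rot":[0,0,0]},{"gripper":0.5,"xyz":[-30,0,0],"rot":[0,0,0]},{"gripper":0.5,"xyz":[-38,0,0],"rot":[0,0,0]},{"gripper":0.5,"xyz":[-38,0,0],"rot":[0,0,0]},{"gripper":0.5,"xyz":[-28,0,0],"rot":[0,0,0]},{"gripper":0.5,"xyz":[-15,0,0],"rot":[0,0,0]},{"gripper":0.5,"xyz":[-7.5,-0.2,5],"rot":[0,0,0]},{"gripper":0.5,"xyz":[0,0,0],"rot":[0,0,0]},{"gripper":0.5,"xyz":[0,0,0],"rot":[0,0,0]},{"gripper":0.5,"xyz":[0,0,0],"rot":[0,0,0]},{"gripper":0.5,"xyz":[0,0,0],"rot":[0,0,0]}]' 20
python3 - <<'E'
from h import *
plan(486.4,211.7,140.5,-50)
im,d=shot('scene','s36');cv2.imwrite('pics/s36d.png',cv2.resize(im[60:180,250:394],(720,600),interpolation=cv2.INTER_CUBIC))
E
```

```text
clock: 66.15
tool_pos: [0.488, 0.2125, 0.1865]
tcp_rot: [0.0, 0.94, 0.342, 0.0]
ft_force: [0.2, -0.2, 0.2]
finger_gap: 0.0437
t 66.2 p [488.  212.5 186.5] psi -50.0 tilt xy [-0.0006 -0.0003] q1,q6 [11. 61.] F [ 0.2 -0.2  0.2] gap 43.7
rotz 0.0 then shift tool -1.7 -0.4 46.0
```

View pics/s36d.png

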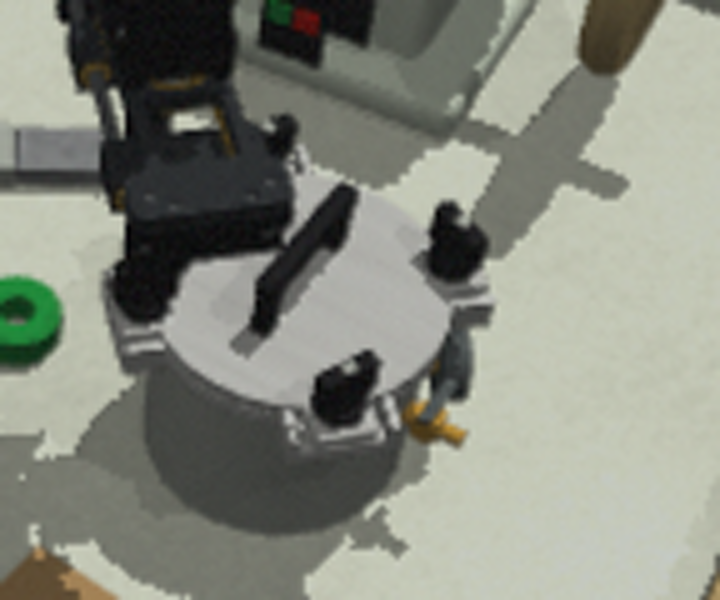

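```bash
python3 -m handwheel '[{"gripper":0.5,"xyz":[-1.2,-0.2,10],"rot":[0,0,0]},{"gripper":0.5,"xyz":[0,0,15],"rot":[0,0,0]},{"gripper":0.5,"xyz":[0,0,13],"rot":[0,0,0]},{"gripper":0.5,"xyz":[0,0,7],"rot":[0,0,0]},{"gripper":0.5,"xyz":[0,0,0],"rot":[0,0,0]},{"gripper":0.5,"xyz":[0,0,0],"rot":[0,0,0]},{"gripper":0.7,"xyz":[0,0,0],"rot":[0,0,0]},{"gripper":0.98,"xyz":[0,0,0],"rot":[0,0,0]},{"gripper":0.98,"xyz":[0,0,0],"rot":[0,0,0]},{"gripper":0.98,"xyz":[0,0,0],"rot":[0,0,0]},{"gripper":0.98,"xyz":[0,0,0],"rot":[0,0,0]},{"gripper":0.98,"xyz":[0,0,0],"rot":[0,0,0]},{"gripper":0.98,"xyz":[0,0,0],"rot":[0,0,0]},{"gripper":0.98,"xyz":[0,0,0],"rot":[0,0,0]},{"gripper":0.98,"xyz":[0,0,0],"rot":[0,0,0]}]' 20
python3 -c "
from h import *
plan(486.4,211.7,140.5,-50)"
```

```text
clock: 67.7
tool_pos: [0.4863, 0.2114, 0.1418]
tcp_rot: [0.0, 0.94, 0.342, 0.0]
ft_force: [0.8, -0.1, 2.0]
finger_gap: 0.0117
t 67.7 p [486.3 211.4 141.8] psi -50.0 tilt xy [-0.0002 -0.0002] q1,q6 [11. 61.] F [ 0.8 -0.1  2. ] gap 11.7
rotz -0.0 then shift tool 0.3 -0.2 1.3
```

```bash
python3 -m handwheel '[{"gripper":0.98,"xyz":[0,0,0],"rot":[0,0,0.06]},{"gripper":0.98,"xyz":[0,0,0],"rot":[0,0,0.12]},{"gripper":0.98,"xyz":[0,0,0],"rot":[0,0,0.12]},{"gripper":0.98,"xyz":[0,0,0],"rot":[0,0,0.12]},{"gripper":0.98,"xyz":[0,0,0],"rot":[0,0,0.12]},{"gripper":0.98,"xyz":[0,0,0],"rot":[0,0,0.12]},{"gripper":0.98,"xyz":[0,0,0],"rot":[0,0,0.12]},{"gripper":0.98,"xyz":[0,0,0],"rot":[0,0,0.12]},{"gripper":0.98,"xyz":[0,0,0],"rot":[0,0,0.12]},{"gripper":0.98,"xyz":[0,0,0],"rot":[0,0,0.12]},{"gripper":0.98,"xyz":[0,0,0],"rot":[0,0,0.06]},{"gripper":0.98,"xyz":[0,0,0],"rot":[0,0,0]},{"gripper":0.98,"xyz":[0,0,0],"rot":[0,0,0]},{"gripper":0.98,"xyz":[0,0,0],"rot":[0,0,0]}]' 20
python3 -c "
from h import *
plan(486.4,211.7,140.5,-118.8)"
python3 -m handwheel '[{"gripper":0.6,"xyz":[0,0,0],"rot":[0,0,0]},{"gripper":0.6,"xyz":[0,0,0],"rot":[0,0,0]},{"gripper":0.6,"xyz":[0,0,0],"rot":[0,0,0]},{"gripper":0.6,"xyz":[0,0,-10],"rot":[0,0,0]},{"gripper":0.55,"xyz":[0,0,-20],"rot":[0,0,0]},{"gripper":0.5,"xyz":[0,0,-20],"rot":[0,0,0]},{"gripper":0.5,"xyz":[0,0,-5],"rot":[0,0,0]},{"gripper":0.5,"xyz":[0,0,0],"rot":[0,0,0]},{"gripper":0.5,"xyz":[0,0,0],"rot":[0,0,0]}]' 20
cat >> h.py <<'E'
def knobs(fn,n='scene'):
    im,d=shot(n,fn);W=pts(n,d)
    if n=='scene': cv2.imwrite(f'pics/{fn}d.png',cv2.resize(im[60:180,250:394],(720,600),interpolation=cv2.INTER_CUBIC))
    r=np.hypot(W[...,0]-.5535,W[...,1]-.2655)
    P=W[(r<.08)&(abs(W[...,2]-.129)<.006)];A=np.c_[P[:,:2]-[.5535,.2655],np.ones(len(P))];print('plate',len(P),np.linalg.lstsq(A,P[:,2],rcond=None)[0].round(4))
    Kn=W[(r>.055)&(r<.115)&(W[...,2]>.153)&(W[...,2]<.168)&(im.max(-1)<110)]; a=np.degrees(np.arctan2(Kn[:,1]-.2655,Kn[:,0]-.5535))
    for c in (-140,-50,40,130):
        s=Kn[abs((a-c+180)%360-180)<25][:,:2]
        if len(s)>10:
            m=s.mean(0); w,V=np.linalg.eigh(np.cov((s-m).T)); v=V[:,1]
            ang=np.degrees(np.arctan2(v[1],v[0])); print('knob',c,len(s),(m*1000).round(1),'turn deg mod180',round((c-ang)%180,1),'aspect',round((w[1]/w[0])**.5,1))
E
python3 - <<'E'
from h import *
plan(607.4,200.9,190,-28.8)
knobs('s37'); knobs('t37','top')
E
```

```text
clock: 69.1
tool_pos: [0.4863, 0.2112, 0.1418]
tcp_rot: [0.0, 0.969, -0.248, 0.0]
ft_force: [0.2, -1.1, 1.2]
finger_gap: 0.0114
t 69.1 p [486.3 211.2 141.8] psi -118.7 tilt xy [-0.0004 -0.0001] q1,q6 [ 11. 130.] F [ 0.2 -1.1  1.2] gap 11.4
rotz 0.001 then shift tool -0.1 -0.5 1.3
clock: 70.0
tool_pos: [0.4856, 0.2113, 0.1962]
tcp_rot: [0.0, 0.969, -0.248, -0.0]
ft_force: [0.1, -0.2, 0.7]
finger_gap: 0.0434
t 70.0 p [485.6 211.3 196.2] psi -118.8 tilt xy [ 0.0008 -0.0006] q1,q6 [ 11. 130.] F [ 0.1 -0.2  0.7] gap 43.4
rotz -1.57 then shift tool 49.5 111.8 6.2
plate 1709 [-0.0012 -0.0009  0.1294]
knob -140 65 [489.  208.6] turn deg mod180 67.2 aspect 3.1
knob -50 68 [609.4 197.7] turn deg mod180 71.0 aspect 3.2
knob 40 68 [619.8 318.8] turn deg mod180 66.9 aspect 3.3
knob 130 56 [499.5 328.3] turn deg mod180 73.2 aspect 3.6
plate 285 [0.0048 0.0018 0.1291]
knob -50 47 [607.5 199.8] turn deg mod180 69.8 aspect 2.8
knob 40 57 [618.8 321.8] turn deg mod180 72.7 aspect 2.7
knob 130 15 [491.6 319.5] turn deg mod180 137.5 aspect 1.5
```

View pics/s37d.png

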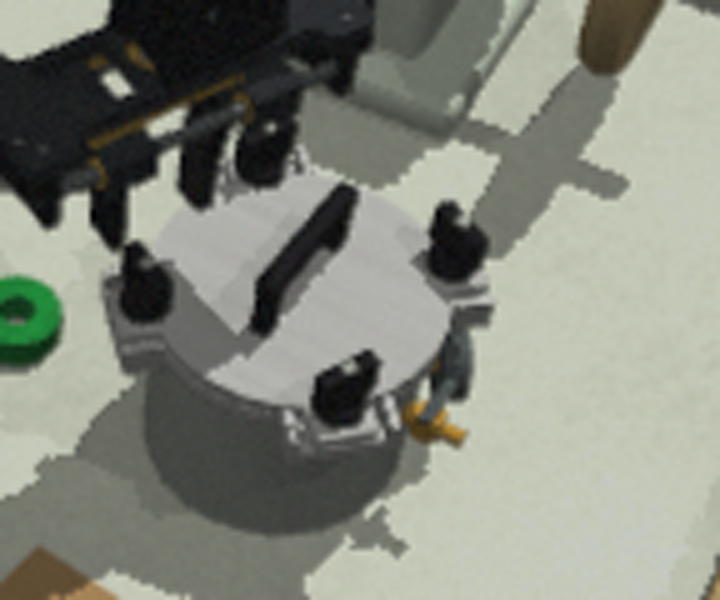

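```bash
python3 -m handwheel '[{"gripper":0.5,"xyz":[0,0,0],"rot":[0,0,-0.131]},{"gripper":0.5,"xyz":[0,0,0],"rot":[0,0,-0.131]},{"gripper":0.5,"xyz":[0,0,0],"rot":[0,0,-0.131]},{"gripper":0.5,"xyz":[0,0,0],"rot":[0,0,-0.131]},{"gripper":0.5,"xyz":[0,0,0],"rot":[0,0,-0.131]},{"gripper":0.5,"xyz":[0,0,0],"rot":[0,0,-0.131]},{"gripper":0.5,"xyz":[0,0,0],"rot":[0,0,-0.131]},{"gripper":0.5,"xyz":[0,0,0],"rot":[0,0,-0.131]},{"gripper":0.5,"xyz":[0,0,0],"rot":[0,0,-0.131]},{"gripper":0.5,"xyz":[0,0,0],"rot":[0,0,-0.131]},{"gripper":0.5,"xyz":[0,0,0],"rot":[0,0,-0.131]},{"gripper":0.5,"xyz":[0,0,0],"rot":[0,0,-0.129]},{"gripper":0.5,"xyz":[8,18,0],"rot":[0,0,0]},{"gripper":0.5,"xyz":[12,27,0],"rot":[0,0,0]},{"gripper":0.5,"xyz":[13,29,0],"rot":[0,0,0]},{"gripper":0.5,"xyz":[11,24.8,0],"rot":[0,0,0]},{"gripper":0.5,"xyz":[5.5,13,5],"rot":[0,0,0]},{"gripper":0.5,"xyz":[0,0,5],"rot":[0,0,0]},{"gripper":0.5,"xyz":[0,0,0],"rot":[0,0,0]},{"gripper":0.5,"xyz":[0,0,0],"rot":[0,0,0]}]' 20
python3 -m handwheel '[{"gripper":0.5,"xyz":[0,0,0],"rot":[0,0,0]},{"gripper":0.5,"xyz":[0,0,0],"rot":[0,0,0]}]' 20
python3 - <<'E'
from h import *
plan(607.4,200.9,141,-28.8)
im,d=shot('scene','s38');cv2.imwrite('pics/s38d.png',cv2.resize(im[60:180,250:394],(720,600),interpolation=cv2.INTER_CUBIC))
E
```

```text
clock: 72.1
tool_pos: [0.6058, 0.2011, 0.1858]
tcp_rot: [-0.001, 0.861, 0.509, -0.002]
ft_force: [-0.1, -0.6, 0.5]
finger_gap: 0.0433
clock: 72.3
tool_pos: [0.6073, 0.2012, 0.1871]
tcp_rot: [-0.0, 0.861, 0.509, 0.0]
ft_force: [-0.3, 0.4, 0.4]
finger_gap: 0.0433
t 72.3 p [607.3 201.2 187.1] psi -28.8 tilt xy [-0.0001 -0.    ] q1,q6 [ 8. 37.] F [-0.3  0.4  0.4] gap 43.3
rotz 0.0 then shift tool -0.2 0.2 46.1
```

View pics/s38d.png

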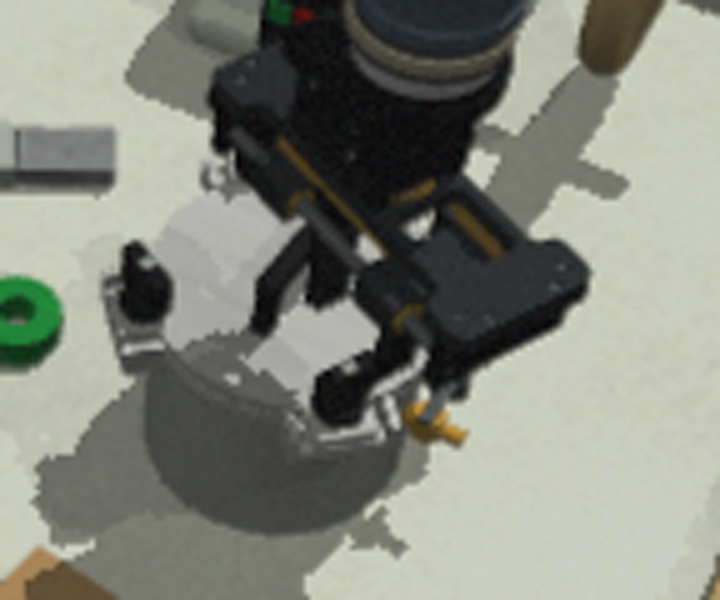

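```bash
python3 -m handwheel '[{"gripper":0.5,"xyz":[0,0,10],"rot":[0,0,0]},{"gripper":0.5,"xyz":[0,0,15],"rot":[0,0,0]},{"gripper":0.5,"xyz":[0,0,13],"rot":[0,0,0]},{"gripper":0.5,"xyz":[0,0,7.5],"rot":[0,0,0]},{"gripper":0.5,"xyz":[0,0,0],"rot":[0,0,0]},{"gripper":0.5,"xyz":[0,0,0],"rot":[0,0,0]},{"gripper":0.7,"xyz":[0,0,0],"rot":[0,0,0]},{"gripper":0.98,"xyz":[0,0,0],"rot":[0,0,0]},{"gripper":0.98,"xyz":[0,0,0],"rot":[0,0,0]},{"gripper":0.98,"xyz":[0,0,0],"rot":[0,0,0]},{"gripper":0.98,"xyz":[0,0,0],"rot":[0,0,0]},{"gripper":0.98,"xyz":[0,0,0],"rot":[0,0,0]},{"gripper":0.98,"xyz":[0,0,0],"rot":[0,0,0]},{"gripper":0.98,"xyz":[0,0,0],"rot":[0,0,0]},{"gripper":0.98,"xyz":[0,0,0],"rot":[0,0,0]}]' 30
python3 -c "
from h import *
plan(607.4,200.9,141,-28.8)"
```

```text
clock: 73.85
tool_pos: [0.6077, 0.2011, 0.1412]
tcp_rot: [-0.0, 0.861, 0.509, -0.0]
ft_force: [-1.8, 0.4, 1.5]
finger_gap: 0.0118
t 73.8 p [607.7 201.1 141.2] psi -28.8 tilt xy [-0.      0.0006] q1,q6 [ 8. 37.] F [-1.8  0.4  1.5] gap 11.8
rotz -0.0 then shift tool -0.3 -0.1 0.2
```

```bash
python3 -m handwheel '[{"gripper":0.98,"xyz":[0,0,0],"rot":[0,0,0.06]},{"gripper":0.98,"xyz":[0,0,0],"rot":[0,0,0.12]},{"gripper":0.98,"xyz":[0,0,0],"rot":[0,0,0.12]},{"gripper":0.98,"xyz":[0,0,0],"rot":[0,0,0.12]},{"gripper":0.98,"xyz":[0,0,0],"rot":[0,0,0.12]},{"gripper":0.98,"xyz":[0,0,0],"rot":[0,0,0.12]},{"gripper":0.98,"xyz":[0,0,0],"rot":[0,0,0.12]},{"gripper":0.98,"xyz":[0,0,0],"rot":[0,0,0.12]},{"gripper":0.98,"xyz":[0,0,0],"rot":[0,0,0.12]},{"gripper":0.98,"xyz":[0,0,0],"rot":[0,0,0.12]},{"gripper":0.98,"xyz":[0,0,0],"rot":[0,0,0.06]},{"gripper":0.98,"xyz":[0,0,0],"rot":[0,0,0]},{"gripper":0.98,"xyz":[0,0,0],"rot":[0,0,0]},{"gripper":0.98,"xyz":[0,0,0],"rot":[0,0,0]}]' 30
python3 -c "
from h import *
plan(607.4,200.9,141,-97.5);print(state()['wrist_torque'].round(2))"
python3 -m handwheel '[{"gripper":0.98,"xyz":[0,0,0],"rot":[0,0,0.03]},{"gripper":0.98,"xyz":[0,0,0],"rot":[0,0,0.03]},{"gripper":0.98,"xyz":[0,0,0],"rot":[0,0,0]},{"gripper":0.98,"xyz":[0,0,0],"rot":[0,0,0]},{"gripper":0.98,"xyz":[0,0,0],"rot":[0,0,0]}]' 30
python3 -c "
from h import *
plan(607.4,200.9,141,-97.5);print(state()['wrist_torque'].round(2))"
```

```text
clock: 75.25
tool_pos: [0.6079, 0.2005, 0.1412]
tcp_rot: [0.0, 0.998, -0.066, -0.0]
ft_force: [-1.3, -1.7, 2.1]
finger_gap: 0.0118
t 75.2 p [607.9 200.5 141.2] psi -97.5 tilt xy [ 0.     -0.0007] q1,q6 [  8. 106.] F [-1.3 -1.7  2.1] gap 11.8
rotz -0.0 then shift tool -0.6 -0.3 0.2
[-0.27  0.39 -0.01]
clock: 75.75
tool_pos: [0.6078, 0.2005, 0.1412]
tcp_rot: [0.001, 0.995, -0.095, -0.0]
ft_force: [-2.1, -2.9, 3.1]
finger_gap: 0.012
t 75.8 p [607.8 200.5 141.2] psi -100.9 tilt xy [ 0.     -0.0011] q1,q6 [  8. 109.] F [-2.1 -2.9  3.1] gap 12.0
rotz -0.06 then shift tool -0.5 -0.4 0.2
[-0.47  0.49  0.7 ]
```

```bash
python3 -m handwheel '[{"gripper":0.6,"xyz":[0,0,0],"rot":[0,0,0]},{"gripper":0.6,"xyz":[0,0,0],"rot":[0,0,0]},{"gripper":0.6,"xyz":[0,0,0],"rot":[0,0,0]},{"gripper":0.6,"xyz":[0,0,-10],"rot":[0,0,0]},{"gripper":0.55,"xyz":[0,0,-20],"rot":[0,0,0]},{"gripper":0.5,"xyz":[0,0,-20],"rot":[0,0,0]},{"gripper":0.5,"xyz":[0,0,-5],"rot":[0,0,0]},{"gripper":0.5,"xyz":[0,0,0],"rot":[0,0,-0.1]},{"gripper":0.5,"xyz":[0,0,0],"rot":[0,0,-0.13]},{"gripper":0.5,"xyz":[0,0,0],"rot":[0,0,-0.13]},{"gripper":0.5,"xyz":[0,0,0],"rot":[0,0,-0.13]},{"gripper":0.5,"xyz":[0,0,0],"rot":[0,0,-0.13]},{"gripper":0.5,"xyz":[0,0,0],"rot":[0,0,-0.13]},{"gripper":0.5,"xyz":[0,0,0],"rot":[0,0,-0.13]},{"gripper":0.5,"xyz":[0,0,0],"rot":[0,0,-0.13]},{"gripper":0.5,"xyz":[0,0,0],"rot":[0,0,-0.13]},{"gripper":0.5,"xyz":[0,0,0],"rot":[0,0,-0.12]},{"gripper":0.5,"xyz":[0,0,0],"rot":[0,0,0]},{"gripper":0.5,"xyz":[0,0,0],"rot":[0,0,0]},{"gripper":0.5,"xyz":[0,0,0],"rot":[0,0,0]}]' 20
python3 - <<'E'
from h import *
knobs('s39')
plan(496.6,332.7,190,-28.8)
E
```

```text
clock: 77.75
tool_pos: [0.6079, 0.2009, 0.196]
tcp_rot: [-0.0, 0.861, 0.508, -0.0]
ft_force: [-0.1, -0.1, 0.8]
finger_gap: 0.0432
plate 1166 [-0.0009 -0.0012  0.1294]
knob -140 62 [489.  208.1] turn deg mod180 66.8 aspect 3.1
knob -50 74 [609.3 197.9] turn deg mod180 136.4 aspect 3.0
knob 40 11 [606.3 325.8] turn deg mod180 148.2 aspect 1.1
knob 130 20 [494.9 322.9] turn deg mod180 68.2 aspect 3.6
t 77.8 p [607.9 200.9 196.1] psi -28.9 tilt xy [-0.      0.0001] q1,q6 [ 8. 37.] F [ 0.1 -0.   1.1] gap 44.0
rotz -0.002 then shift tool 61.9 -161.0 6.1
```

View pics/s39d.png

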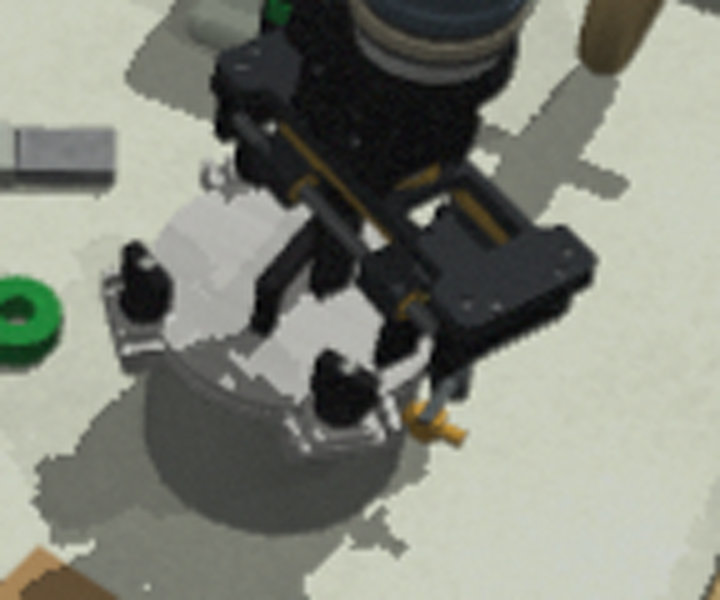

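Knob at −50° now reads about 136° (stop is 137.5°). Next is the opposite one.

```bash
python3 -m handwheel '[{"gripper":0.5,"xyz":[6,-15,0],"rot":[0,0,0]},{"gripper":0.5,"xyz":[11,-29,0],"rot":[0,0,0]},{"gripper":0.5,"xyz":[13,-34,0],"rot":[0,0,0]},{"gripper":0.5,"xyz":[13,-34,0],"rot":[0,0,0]},{"gripper":0.5,"xyz":[10,-26,0],"rot":[0,0,0]},{"gripper":0.5,"xyz":[6,-15,0],"rot":[0,0,0]},{"gripper":0.5,"xyz":[3,-8,10],"rot":[0,0,0]},{"gripper":0.5,"xyz":[0,0,0],"rot":[0,0,0]},{"gripper":0.5,"xyz":[0,0,0],"rot":[0,0,0]},{"gripper":0.5,"xyz":[0,0,0],"rot":[0,0,0]},{"gripper":0.5,"xyz":[0,0,0],"rot":[0,0,0]},{"gripper":0.5,"xyz":[0,0,0],"rot":[0,0,0]}]' 20
python3 - <<'E'
from h import *
plan(496.6,332.7,141,-28.8)
im,d=shot('scene','s40');cv2.imwrite('pics/s40d.png',cv2.resize(im[60:180,250:394],(720,600),interpolation=cv2.INTER_CUBIC))
E
```

```text
clock: 79.0
tool_pos: [0.4975, 0.3322, 0.1862]
tcp_rot: [0.0, 0.861, 0.508, 0.0]
ft_force: [0.3, 0.8, 0.8]
finger_gap: 0.0433
t 79.0 p [497.5 332.2 186.2] psi -28.9 tilt xy [-0.0003 -0.0003] q1,q6 [23. 52.] F [0.3 0.8 0.8] gap 43.3
rotz -0.002 then shift tool 0.0 -1.0 45.2
```

View pics/s40d.png

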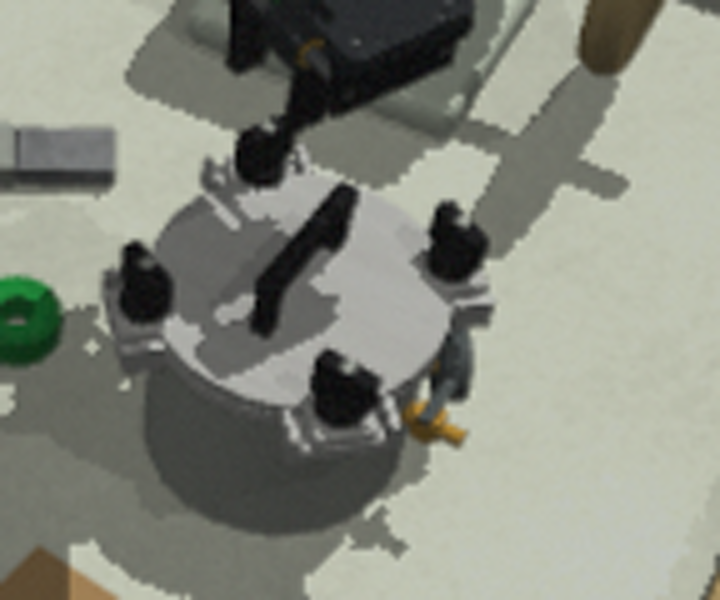

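```bash
python3 -m handwheel '[{"gripper":0.5,"xyz":[0,-0.7,10],"rot":[0,0,0]},{"gripper":0.5,"xyz":[0,0,15],"rot":[0,0,0]},{"gripper":0.5,"xyz":[0,0,13],"rot":[0,0,0]},{"gripper":0.5,"xyz":[0,0,7],"rot":[0,0,0]},{"gripper":0.5,"xyz":[0,0,0],"rot":[0,0,0]},{"gripper":0.5,"xyz":[0,0,0],"rot":[0,0,0]},{"gripper":0.7,"xyz":[0,0,0],"rot":[0,0,0]},{"gripper":0.98,"xyz":[0,0,0],"rot":[0,0,0]},{"gripper":0.98,"xyz":[0,0,0],"rot":[0,0,0]},{"gripper":0.98,"xyz":[0,0,0],"rot":[0,0,0]},{"gripper":0.98,"xyz":[0,0,0],"rot":[0,0,0]},{"gripper":0.98,"xyz":[0,0,0],"rot":[0,0,0]},{"gripper":0.98,"xyz":[0,0,0],"rot":[0,0,0]},{"gripper":0.98,"xyz":[0,0,0],"rot":[0,0,0]},{"gripper":0.98,"xyz":[0,0,0],"rot":[0,0,0]}]' 30
python3 -c "
from h import *
plan(496.6,332.7,141,-28.8)"
```

```text
clock: 80.55
tool_pos: [0.4969, 0.3329, 0.1413]
tcp_rot: [0.0, 0.861, 0.509, 0.001]
ft_force: [2.6, -3.0, 0.7]
finger_gap: 0.0118
t 80.5 p [496.9 332.9 141.3] psi -28.8 tilt xy [-0.0004 -0.0014] q1,q6 [23. 52.] F [ 2.6 -3.   0.7] gap 11.8
rotz -0.0 then shift tool -0.3 -0.2 0.3
```

```bash
python3 -m handwheel '[{"gripper":0.98,"xyz":[0,0,0],"rot":[0,0,0.06]},{"gripper":0.98,"xyz":[0,0,0],"rot":[0,0,0.12]},{"gripper":0.98,"xyz":[0,0,0],"rot":[0,0,0.12]},{"gripper":0.98,"xyz":[0,0,0],"rot":[0,0,0.12]},{"gripper":0.98,"xyz":[0,0,0],"rot":[0,0,0.12]},{"gripper":0.98,"xyz":[0,0,0],"rot":[0,0,0.12]},{"gripper":0.98,"xyz":[0,0,0],"rot":[0,0,0.12]},{"gripper":0.98,"xyz":[0,0,0],"rot":[0,0,0.12]},{"gripper":0.98,"xyz":[0,0,0],"rot":[0,0,0.12]},{"gripper":0.98,"xyz":[0,0,0],"rot":[0,0,0.12]},{"gripper":0.98,"xyz":[0,0,0],"rot":[0,0,0.06]},{"gripper":0.98,"xyz":[0,0,0],"rot":[0,0,0.03]},{"gripper":0.98,"xyz":[0,0,0],"rot":[0,0,0.03]},{"gripper":0.98,"xyz":[0,0,0],"rot":[0,0,0]},{"gripper":0.98,"xyz":[0,0,0],"rot":[0,0,0]},{"gripper":0.98,"xyz":[0,0,0],"rot":[0,0,0]}]' 30
python3 -c "
from h import *
plan(496.6,332.7,141,-97.5);print(state()['wrist_torque'].round(2))"
```

```text
clock: 82.15
tool_pos: [0.4972, 0.3326, 0.1414]
tcp_rot: [0.001, 0.996, -0.094, 0.001]
ft_force: [3.6, -4.0, 0.6]
finger_gap: 0.012
t 82.2 p [497.2 332.6 141.4] psi -100.8 tilt xy [-0.0026 -0.0011] q1,q6 [ 23. 124.] F [ 3.6 -4.   0.6] gap 12.0
rotz -0.057 then shift tool -0.6 -0.1 0.4
[-0.7  -0.52  0.72]
```

```bash
python3 -m handwheel '[{"gripper":0.6,"xyz":[0,0,0],"rot":[0,0,0]},{"gripper":0.6,"xyz":[0,0,0],"rot":[0,0,0]},{"gripper":0.6,"xyz":[0,0,0],"rot":[0,0,0]},{"gripper":0.6,"xyz":[0,0,-10],"rot":[0,0,0]},{"gripper":0.55,"xyz":[0,0,-20],"rot":[0,0,0]},{"gripper":0.5,"xyz":[0,0,-20],"rot":[0,0,0]},{"gripper":0.5,"xyz":[0,0,-8],"rot":[0,0,0]},{"gripper":0.5,"xyz":[0,0,0],"rot":[0,0,0]}]' 20
python3 -m handwheel '[{"gripper":0.5,"xyz":[0,0,0],"rot":[0,0,-0.14]},{"gripper":0.5,"xyz":[0,0,0],"rot":[0,0,-0.14]},{"gripper":0.5,"xyz":[0,0,0],"rot":[0,0,-0.14]},{"gripper":0.5,"xyz":[0,0,0],"rot":[0,0,-0.14]},{"gripper":0.5,"xyz":[0,0,0],"rot":[0,0,-0.14]},{"gripper":0.5,"xyz":[0,0,0],"rot":[0,0,-0.14]},{"gripper":0.5,"xyz":[0,0,0],"rot":[0,0,-0.14]},{"gripper":0.5,"xyz":[0,0,0],"rot":[0,0,-0.14]},{"gripper":0.5,"xyz":[0,0,0],"rot":[0,0,-0.14]},{"gripper":0.5,"xyz":[0,0,0],"rot":[0,0,-0.14]},{"gripper":0.5,"xyz":[0,0,0],"rot":[0,0,-0.14]},{"gripper":0.5,"xyz":[0,0,0],"rot":[0,0,-0.14]},{"gripper":0.5,"xyz":[0,0,0],"rot":[0,0,-0.14]},{"gripper":0.5,"xyz":[0,0,0],"rot":[0,0,-0.14]},{"gripper":0.5,"xyz":[0,0,0],"rot":[0,0,-0.14]},{"gripper":0.5,"xyz":[0,0,0],"rot":[0,0,-0.14]},{"gripper":0.5,"xyz":[0,0,0],"rot":[0,0,-0.14]},{"gripper":0.5,"xyz":[0,0,0],"rot":[0,0,-0.14]},{"gripper":0.5,"xyz":[0,0,0],"rot":[0,0,-0.14]},{"gripper":0.5,"xyz":[0,0,0],"rot":[0,0,-0.14]}]' 20
python3 -m handwheel '[{"gripper":0.5,"xyz":[0,0,0],"rot":[0,0,-0.03]},{"gripper":0.5,"xyz":[0,0,0],"rot":[0,0,0]},{"gripper":0.5,"xyz":[0,0,0],"rot":[0,0,0]}]' 20
python3 - <<'E'
from h import *
knobs('s41')
plan(618.2,321.9,190,61.2)
E
```

```text
clock: 82.95
tool_pos: [0.4969, 0.3338, 0.2009]
tcp_rot: [-0.001, 0.995, -0.096, 0.001]
ft_force: [-0.3, -0.3, -0.2]
finger_gap: 0.043
clock: 84.95
tool_pos: [0.4953, 0.3329, 0.1979]
tcp_rot: [-0.001, 0.261, 0.965, -0.001]
ft_force: [0.2, 0.7, 0.2]
finger_gap: 0.043
clock: 85.25
tool_pos: [0.4959, 0.3331, 0.1987]
tcp_rot: [-0.0, 0.25, 0.968, -0.0]
ft_force: [1.4, 0.3, 1.0]
finger_gap: 0.0436
plate 1708 [-0.0012 -0.0011  0.1294]
knob -140 71 [488.9 208.5] turn deg mod180 64.7 aspect 3.0
knob -50 74 [609.3 198.1] turn deg mod180 137.1 aspect 3.1
knob 40 70 [619.7 318.5] turn deg mod180 66.2 aspect 3.1
knob 130 70 [498.9 330.1] turn deg mod180 136.9 aspect 2.9
t 85.3 p [496.  333.1 198.8] psi 61.0 tilt xy [-0.0005  0.0005] q1,q6 [ 23. -38.] F [ 0.2 -0.4 -0.7] gap 43.7
rotz -0.003 then shift tool -112.5 49.1 8.8
```

View pics/s41d.png

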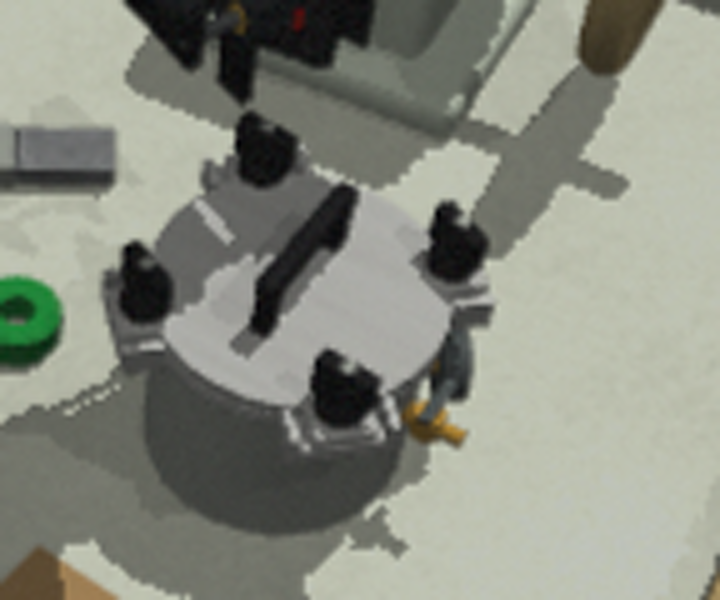

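```bash
python3 -m handwheel '[{"gripper":0.5,"xyz":[-12,5,0],"rot":[0,0,0]},{"gripper":0.5,"xyz":[-25,11,0],"rot":[0,0,0]},{"gripper":0.5,"xyz":[-30,13,0],"rot":[0,0,0]},{"gripper":0.5,"xyz":[-25,11,0],"rot":[0,0,0]},{"gripper":0.5,"xyz":[-14,6,0],"rot":[0,0,0]},{"gripper":0.5,"xyz":[-6.5,3.1,12],"rot":[0,0,0]},{"gripper":0.5,"xyz":[0,0,0],"rot":[0,0,0]},{"gripper":0.5,"xyz":[0,0,0],"rot":[0,0,0]},{"gripper":0.5,"xyz":[0,0,0],"rot":[0,0,0]},{"gripper":0.5,"xyz":[0,0,0],"rot":[0,0,0]},{"gripper":0.5,"xyz":[0,0,0],"rot":[0,0,0]}]' 20
python3 - <<'E'
from h import *
plan(618.2,321.9,141,61.2)
im,d=shot('scene','s42');cv2.imwrite('pics/s42d.png',cv2.resize(im[60:180,250:394],(720,600),interpolation=cv2.INTER_CUBIC))
E
```

```text
clock: 86.4
tool_pos: [0.618, 0.3222, 0.1877]
tcp_rot: [0.0, 0.249, 0.969, 0.0]
ft_force: [0.6, -0.0, -0.3]
finger_gap: 0.0436
t 86.4 p [618.  322.2 187.7] psi 61.2 tilt xy [ 0.0004 -0.0004] q1,q6 [ 18. -43.] F [ 0.6 -0.  -0.3] gap 43.6
rotz -0.001 then shift tool -0.3 -0.1 46.7
```

View pics/s42d.png

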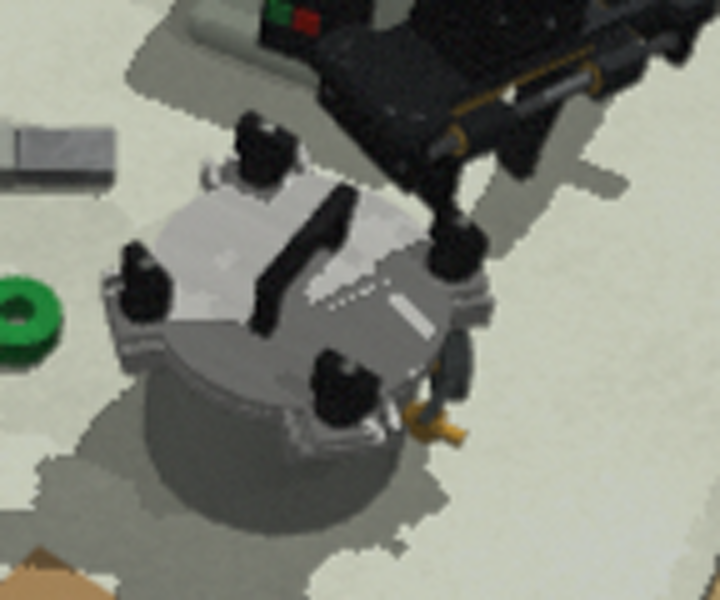

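```bash
python3 -m handwheel '[{"gripper":0.5,"xyz":[0,0,10],"rot":[0,0,0]},{"gripper":0.5,"xyz":[0,0,15],"rot":[0,0,0]},{"gripper":0.5,"xyz":[0,0,13],"rot":[0,0,0]},{"gripper":0.5,"xyz":[0,0,8],"rot":[0,0,0]},{"gripper":0.5,"xyz":[0,0,0],"rot":[0,0,0]},{"gripper":0.5,"xyz":[0,0,0],"rot":[0,0,0]},{"gripper":0.7,"xyz":[0,0,0],"rot":[0,0,0]},{"gripper":0.98,"xyz":[0,0,0],"rot":[0,0,0]},{"gripper":0.98,"xyz":[0,0,0],"rot":[0,0,0]},{"gripper":0.98,"xyz":[0,0,0],"rot":[0,0,0]},{"gripper":0.98,"xyz":[0,0,0],"rot":[0,0,0]},{"gripper":0.98,"xyz":[0,0,0],"rot":[0,0,0]},{"gripper":0.98,"xyz":[0,0,0],"rot":[0,0,0]},{"gripper":0.98,"xyz":[0,0,0],"rot":[0,0,0]},{"gripper":0.98,"xyz":[0,0,0],"rot":[0,0,0]}]' 30
python3 -c "
from h import *
plan(618.2,321.9,141,61.2)"
```

```text
clock: 87.95
tool_pos: [0.6183, 0.3216, 0.1414]
tcp_rot: [-0.0, 0.249, 0.968, -0.0]
ft_force: [-1.1, -1.1, 2.8]
finger_gap: 0.012
t 88.0 p [618.3 321.6 141.4] psi 61.1 tilt xy [0.0001 0.0004] q1,q6 [ 18. -43.] F [-1.1 -1.1  2.8] gap 12.0
rotz -0.001 then shift tool 0.3 0.2 0.4
```

```bash
python3 -m handwheel '[{"gripper":0.98,"xyz":[0,0,0],"rot":[0,0,0.06]},{"gripper":0.98,"xyz":[0,0,0],"rot":[0,0,0.12]},{"gripper":0.98,"xyz":[0,0,0],"rot":[0,0,0.12]},{"gripper":0.98,"xyz":[0,0,0],"rot":[0,0,0.12]},{"gripper":0.98,"xyz":[0,0,0],"rot":[0,0,0.12]},{"gripper":0.98,"xyz":[0,0,0],"rot":[0,0,0.12]},{"gripper":0.98,"xyz":[0,0,0],"rot":[0,0,0.12]},{"gripper":0.98,"xyz":[0,0,0],"rot":[0,0,0.12]},{"gripper":0.98,"xyz":[0,0,0],"rot":[0,0,0.12]},{"gripper":0.98,"xyz":[0,0,0],"rot":[0,0,0.12]},{"gripper":0.98,"xyz":[0,0,0],"rot":[0,0,0.06]},{"gripper":0.98,"xyz":[0,0,0],"rot":[0,0,0.03]},{"gripper":0.98,"xyz":[0,0,0],"rot":[0,0,0.03]},{"gripper":0.98,"xyz":[0,0,0],"rot":[0,0,0]},{"gripper":0.98,"xyz":[0,0,0],"rot":[0,0,0]},{"gripper":0.98,"xyz":[0,0,0],"rot":[0,0,0]}]' 30
python3 -c "
from h import *
plan(618.2,321.9,141,-7.5);print(state()['wrist_torque'].round(2))"
```

```text
clock: 89.55
tool_pos: [0.618, 0.3214, 0.1414]
tcp_rot: [0.0, 0.771, 0.636, -0.001]
ft_force: [-1.7, -3.6, 4.8]
finger_gap: 0.0123
t 89.5 p [618.  321.4 141.4] psi -11.0 tilt xy [0.0013 0.0004] q1,q6 [18. 29.] F [-1.7 -3.6  4.8] gap 12.3
rotz -0.06 then shift tool 0.5 0.1 0.4
[-0.68  0.55  0.73]
```

Stop felt (0.73 N m). I release and go to the last knob.

```bash
python3 -m handwheel '[{"gripper":0.6,"xyz":[0,0,0],"rot":[0,0,0]},{"gripper":0.6,"xyz":[0,0,0],"rot":[0,0,0]},{"gripper":0.6,"xyz":[0,0,0],"rot":[0,0,0]},{"gripper":0.6,"xyz":[0,0,-10],"rot":[0,0,0]},{"gripper":0.55,"xyz":[0,0,-20],"rot":[0,0,0]},{"gripper":0.5,"xyz":[0,0,-20],"rot":[0,0,0]},{"gripper":0.5,"xyz":[0,0,-8],"rot":[0,0,0]},{"gripper":0.5,"xyz":[0,0,0],"rot":[0,0,-0.1]},{"gripper":0.5,"xyz":[0,0,0],"rot":[0,0,-0.13]},{"gripper":0.5,"xyz":[0,0,0],"rot":[0,0,-0.13]},{"gripper":0.5,"xyz":[0,0,0],"rot":[0,0,-0.13]},{"gripper":0.5,"xyz":[0,0,0],"rot":[0,0,-0.13]},{"gripper":0.5,"xyz":[0,0,0],"rot":[0,0,-0.13]},{"gripper":0.5,"xyz":[0,0,0],"rot":[0,0,-0.13]},{"gripper":0.5,"xyz":[0,0,0],"rot":[0,0,-0.13]},{"gripper":0.5,"xyz":[0,0,0],"rot":[0,0,-0.13]},{"gripper":0.5,"xyz":[0,0,0],"rot":[0,0,-0.12]},{"gripper":0.5,"xyz":[0,0,0],"rot":[0,0,0]},{"gripper":0.5,"xyz":[0,0,0],"rot":[0,0,0]},{"gripper":0.5,"xyz":[0,0,0],"rot":[0,0,0]}]' 20
python3 - <<'E'
from h import *
plan(486.3,211.4,190,61.2)
E
```

```text
clock: 91.55
tool_pos: [0.6183, 0.3219, 0.1991]
tcp_rot: [-0.0, 0.25, 0.968, 0.0]
ft_force: [0.6, 0.4, 0.3]
finger_gap: 0.0436
t 91.5 p [618.3 321.9 199.1] psi 61.0 tilt xy [-0.0001 -0.    ] q1,q6 [ 18. -43.] F [0.6 0.4 0.3] gap 43.6
rotz -0.003 then shift tool 62.5 -160.4 9.1
```

```bash
python3 -m handwheel '[{"gripper":0.5,"xyz":[6,-15,0],"rot":[0,0,-0.003]},{"gripper":0.5,"xyz":[11,-29,0],"rot":[0,0,0]},{"gripper":0.5,"xyz":[13.5,-34,0],"rot":[0,0,0]},{"gripper":0.5,"xyz":[13.5,-34,0],"rot":[0,0,0]},{"gripper":0.5,"xyz":[10,-26,0],"rot":[0,0,0]},{"gripper":0.5,"xyz":[6,-15,0],"rot":[0,0,0]},{"gripper":0.5,"xyz":[2.5,-7.4,12],"rot":[0,0,0]},{"gripper":0.5,"xyz":[0,0,0],"rot":[0,0,0]},{"gripper":0.5,"xyz":[0,0,0],"rot":[0,0,0]},{"gripper":0.5,"xyz":[0,0,0],"rot":[0,0,0]},{"gripper":0.5,"xyz":[0,0,0],"rot":[0,0,0]},{"gripper":0.5,"xyz":[0,0,0],"rot":[0,0,0]}]' 20
python3 - <<'E'
from h import *
plan(486.3,211.4,141,61.2)
knobs('s43')
E
```

```text
clock: 92.75
tool_pos: [0.487, 0.2116, 0.1873]
tcp_rot: [0.0, 0.248, 0.969, 0.0]
ft_force: [-0.0, -0.3, -0.0]
finger_gap: 0.0435
t 92.8 p [487.  211.6 187.3] psi 61.3 tilt xy [ 0.0005 -0.0005] q1,q6 [ 11. -50.] F [-0.  -0.3 -0. ] gap 43.5
rotz 0.002 then shift tool 0.5 -0.5 46.3
plate 1683 [-0.0025  0.001   0.1294]
knob -140 67 [490.3 207.9] turn deg mod180 70.0 aspect 2.7
knob -50 72 [608.7 197.9] turn deg mod180 139.0 aspect 3.2
knob 40 55 [620.  318.2] turn deg mod180 138.7 aspect 3.2
knob 130 27 [509.7 327.2] turn deg mod180 112.2 aspect 2.2
```

View pics/s43d.png

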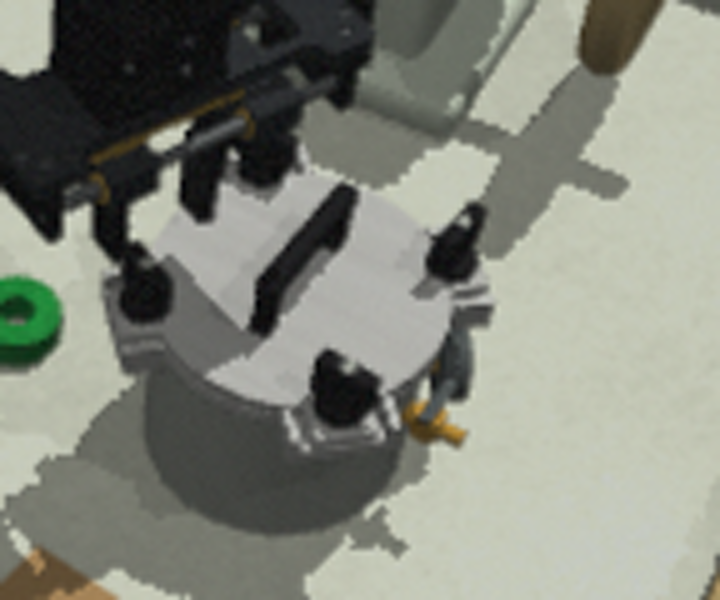

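```bash
python3 -m handwheel '[{"gripper":0.5,"xyz":[0.3,-0.3,10],"rot":[0,0,0]},{"gripper":0.5,"xyz":[0,0,15],"rot":[0,0,0]},{"gripper":0.5,"xyz":[0,0,13],"rot":[0,0,0]},{"gripper":0.5,"xyz":[0,0,8],"rot":[0,0,0]},{"gripper":0.5,"xyz":[0,0,0],"rot":[0,0,0]},{"gripper":0.5,"xyz":[0,0,0],"rot":[0,0,0]},{"gripper":0.7,"xyz":[0,0,0],"rot":[0,0,0]},{"gripper":0.98,"xyz":[0,0,0],"rot":[0,0,0]},{"gripper":0.98,"xyz":[0,0,0],"rot":[0,0,0]},{"gripper":0.98,"xyz":[0,0,0],"rot":[0,0,0]},{"gripper":0.98,"xyz":[0,0,0],"rot":[0,0,0]},{"gripper":0.98,"xyz":[0,0,0],"rot":[0,0,0]},{"gripper":0.98,"xyz":[0,0,0],"rot":[0,0,0]},{"gripper":0.98,"xyz":[0,0,0],"rot":[0,0,0]},{"gripper":0.98,"xyz":[0,0,0],"rot":[0,0,0]}]' 30
python3 -c "
from h import *
plan(486.3,211.4,141,61.2)"
```

```text
clock: 94.3
tool_pos: [0.4862, 0.2112, 0.1413]
tcp_rot: [0.0, 0.248, 0.969, 0.0]
ft_force: [0.6, 0.6, 2.3]
finger_gap: 0.012
t 94.3 p [486.2 211.2 141.3] psi 61.3 tilt xy [ 0.0002 -0.0003] q1,q6 [ 11. -50.] F [0.6 0.6 2.3] gap 12.0
rotz 0.002 then shift tool 0.1 0.2 0.3
```

```bash
python3 -m handwheel '[{"gripper":0.98,"xyz":[0,0,0],"rot":[0,0,0.06]},{"gripper":0.98,"xyz":[0,0,0],"rot":[0,0,0.12]},{"gripper":0.98,"xyz":[0,0,0],"rot":[0,0,0.12]},{"gripper":0.98,"xyz":[0,0,0],"rot":[0,0,0.12]},{"gripper":0.98,"xyz":[0,0,0],"rot":[0,0,0.12]},{"gripper":0.98,"xyz":[0,0,0],"rot":[0,0,0.12]},{"gripper":0.98,"xyz":[0,0,0],"rot":[0,0,0.12]},{"gripper":0.98,"xyz":[0,0,0],"rot":[0,0,0.12]},{"gripper":0.98,"xyz":[0,0,0],"rot":[0,0,0.12]},{"gripper":0.98,"xyz":[0,0,0],"rot":[0,0,0.12]},{"gripper":0.98,"xyz":[0,0,0],"rot":[0,0,0.06]},{"gripper":0.98,"xyz":[0,0,0],"rot":[0,0,0.03]},{"gripper":0.98,"xyz":[0,0,0],"rot":[0,0,0.03]},{"gripper":0.98,"xyz":[0,0,0],"rot":[0,0,0]},{"gripper":0.98,"xyz":[0,0,0],"rot":[0,0,0]},{"gripper":0.98,"xyz":[0,0,0],"rot":[0,0,0]}]' 30
python3 -c "
from h import *
plan(486.3,211.4,141,-7.5);print(state()['wrist_torque'].round(2))"
```

```text
clock: 95.9
tool_pos: [0.4861, 0.2112, 0.1412]
tcp_rot: [0.0, 0.77, 0.637, -0.0]
ft_force: [-0.8, 1.0, 2.3]
finger_gap: 0.0119
t 95.9 p [486.1 211.2 141.2] psi -10.8 tilt xy [ 0.0002 -0.0001] q1,q6 [11. 22.] F [-0.8  1.   2.3] gap 11.9
rotz -0.057 then shift tool 0.3 0.2 0.2
[0.18 0.13 0.77]
```

Stop felt. I release, back away up and toward the base, and check all four.

```bash
python3 -m handwheel '[{"gripper":0.6,"xyz":[0,0,0],"rot":[0,0,0]},{"gripper":0.6,"xyz":[0,0,0],"rot":[0,0,0]},{"gripper":0.6,"xyz":[0,0,0],"rot":[0,0,0]},{"gripper":0.6,"xyz":[0,0,-10],"rot":[0,0,0]},{"gripper":0.5,"xyz":[0,0,-25],"rot":[0,0,0]},{"gripper":0.5,"xyz":[0,0,-30],"rot":[0,0,0]},{"gripper":0.5,"xyz":[0,0,-30],"rot":[0,0,0]},{"gripper":0.5,"xyz":[-25,0,-10],"rot":[0,0,0]},{"gripper":0.5,"xyz":[-40,0,0],"rot":[0,0,0]},{"gripper":0.5,"xyz":[-40,0,0],"rot":[0,0,0]},{"gripper":0.5,"xyz":[-40,0,0],"rot":[0,0,0]},{"gripper":0.5,"xyz":[-40,0,0],"rot":[0,0,0]},{"gripper":0.5,"xyz":[-40,0,0],"rot":[0,0,0]},{"gripper":0.5,"xyz":[-20,0,0],"rot":[0,0,0]},{"gripper":0.5,"xyz":[0,0,0],"rot":[0,0,0]},{"gripper":0.5,"xyz":[0,0,0],"rot":[0,0,0]},{"gripper":0.5,"xyz":[0,0,0],"rot":[0,0,0]},{"gripper":0.5,"xyz":[0,0,0],"rot":[0,0,0]}]' 20
python3 - <<'E'
from h import *
plan(486.3,211.4,141,-7.5)
knobs('s44');knobs('t44','top')
im=np.load('pics/t44.npz')['im'];cv2.imwrite('pics/t44d.png',cv2.resize(im,(800,600)))
E
```

```text
clock: 97.7
tool_pos: [0.4399, -0.0285, 0.2462]
tcp_rot: [-0.0, 0.77, 0.637, 0.0]
ft_force: [0.8, 0.2, 1.3]
finger_gap: 0.0436
t 97.7 p [439.9 -28.5 246.2] psi -10.8 tilt xy [-0.0002 -0.    ] q1,q6 [-18.  -8.] F [0.8 0.2 1.3] gap 43.6
rotz -0.057 then shift tool 243.9 14.7 105.2
plate 1700 [-0.0014 -0.0018  0.1294]
knob -140 58 [489.  208.1] turn deg mod180 142.9 aspect 3.5
knob -50 75 [608.9 198.1] turn deg mod180 136.0 aspect 3.0
knob 40 54 [620.1 317.7] turn deg mod180 141.9 aspect 3.3
knob 130 64 [499.  329.8] turn deg mod180 136.5 aspect 3.1
plate 2083 [-0.0016 -0.0039  0.1289]
knob -140 56 [487.7 211.7] turn deg mod180 137.8 aspect 2.9
knob -50 54 [608.1 201.4] turn deg mod180 137.9 aspect 2.7
knob 40 54 [618.7 320.8] turn deg mod180 136.0 aspect 2.9
knob 130 60 [498.8 332.3] turn deg mod180 137.7 aspect 2.7
```

View pics/s44d.png

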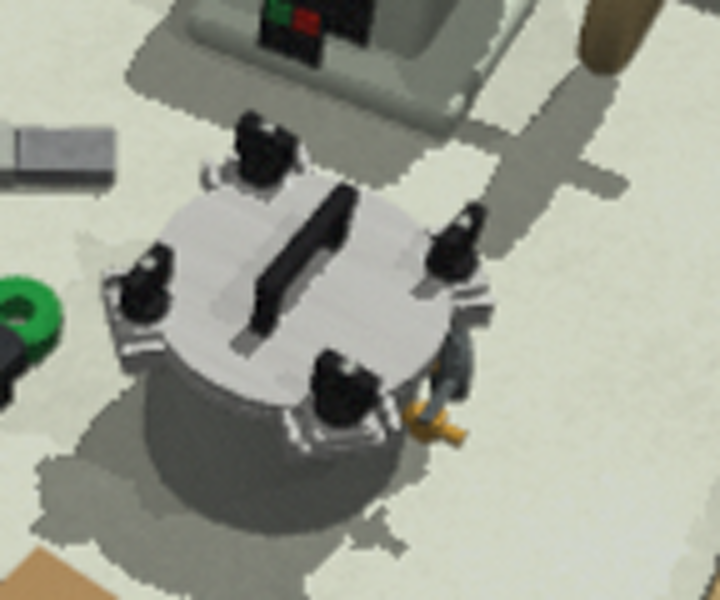

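View pics/t44d.png

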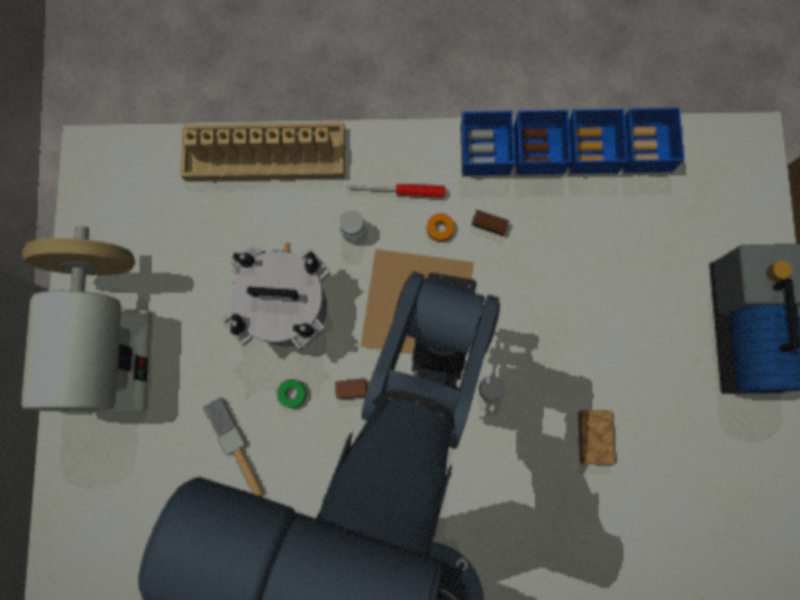

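The lid lies level at pot (278,293) in the top view, with all four knobs at about 137° (stop 137.5°) and the other things where they were. I hand in.

```bash
python3 -c "
from cell import order
print(order.hand_in())"
```

```text
the job is handed in; nothing more can be done
None
```

I threaded all four brown blanks onto the rod, put the lid on, clamped it crosswise in two rounds and handed the job in at about 98 s.

- **Blanks:** The picture after the last blank shows the four stacked on the rod. The top blank measured 108 mm up, as it should be.
- **Lid:** It caught on its way in at first. I lifted it, shifted it about 2 mm and it went down. It now lies level within about 0.2–0.4°. The plate top measures about 129 mm against 128 mm nominal. The cameras read about 0.7 mm high on the bench too, so I take it as fully down. Its ears lie between the pot's cheeks.
- **Knobs, first round:** Each was turned 1.2 rad, in the order −50°, 130°, 40°, −140° from the world x axis. All four were checked at about 69° before the second round began.
- **Knobs, second round:** In the same order, each was turned on until it hit its stop, felt as 0.7–0.77 N m against 0.08 N m of friction. In the last top picture they read 136–138° (stop at 137.5°). The scene camera reads up to 143° on two knobs, which I put down to that view.
- **Other things:** Those visible in the last top picture look where they were. The arm hid the turquoise ring and part of the tin there, so those two were not checked at the end.

I saw no slackening of the grip and no blank knocked aside.

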